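# Fit a burr in the air grinder's collet

## Robot

A 6-joint arm with a two-finger parallel gripper is mounted at the origin on the work surface. World frame = base frame: x ahead of the robot, y to its left, z up, the work surface at z = 0. Lengths are in m, angles in rad, forces in N, time in s.
With the tool pointing down it reaches from about 0.375 to 0.925 m from the base axis. Payload 5.7 kg.
Tool frame: the origin (TCP) lies midway between the tips of the shut fingers; the grasp point (between the pads) lies 19 mm behind it; x points along the fingers, y is the direction in which the jaws open and shut, and the axes are right-handed (so a half turn about x gives the same grasp; the last joint's range is limited). The gripper opens to 85 mm and grips with 20 to 120 N. Pads are 22 mm wide; open, the fingers measure 114 mm over their backs; the gripper's body (76 mm by 85 mm) begins 54 mm behind the grasp point. The pads swing forward as they close: fully open they stand 13 mm farther back than shut.
Start: joints at [-1.349, 0.359, 1.51, -0, 1.272, -0.115], TCP at [0.198, -0.566, 0.198] pointing down, gripper open.
Joint ranges: [-2.97, 2.97], [-1.01, 2.36], [0.21, 2.38], [-0.96, 4.11], [0.2, 2.71], [-2.98, 2.98]. Speed limits (rad/s): [2.39, 2.39, 3.14, 3.14, 3.14, 3.14].

## Interface

Orientations are given as a unit quaternion [w, x, y, z].
In Python, from bench import r gives the robot as it stands. The module is installed in compiled form; this text tells all that it offers.
- The arm moves only by the tool step_arm, never from a script. Its argument "commands" is text: rows parted by semicolons, each of 7 numbers parted by spaces: the shift along the tool's x, y, z in cm, then the turn, a rotation vector about the tool's x, y, z in degrees, then the finger opening in cm, from 0 to 8.54. A call has 1 to 20 rows; each row shifts and turns the pose as measured when the row begins, along the tool's axes as they then stand; what a row does not reach is not made up. A row lasts 1/12 s, in which the tool goes at most 41.7 mm and 7.16 degrees, less where a joint would pass 70% of its speed; a pose out of reach is approached as far as the arm can. A call is refused whole if a number of a shift passes 4.17 or a number of a turn 7.16, either way. A call with a gripper value outside its range is refused whole. The fingers move at their own pace and stop on an object; "force" is the grip in N (left out, the last holds). Time passes only in rows, so rows that do not move let the fingers close. It gives the time, the measured TCP pose, the force and the opening at its end, in the units of the state.
- r.get_state(): the state, without advancing time (a new reading comes with each control period).
- r.get_image(name): name is "scene" or "top"; returns (picture, depth): 420x560x3 uint8, red, green, blue; 420x560 float32, m along the optical axis (not along the pixel's ray), 0 where there is no reading.
- r.calibration(name): a dict with "fx", "fy", "cx", "cy" (pixels), "R" (3x3) and "t" (3): a world point X has camera coordinates R X + t. Camera axes: x right, y down, z forward; pixel columns grow to the right and rows downward; lengths in m; the calibration is good to about 2 mm. A picture is of the moment at which its call begins. calibration takes no time and is no camera call.
- r.finish_job(): hands the job in, once; it reports no verdict.
Trained networks look in the newest picture that a camera, given by its name, has taken for a name from the list of things; names that differ only in an ending like _2 or _b are one class to them, and where a whole thing is asked for, a point or a joint stands for the part that bears it (a point fixed in the world has none). Each returns a list of dicts, best first, with "confidence" (0 to 1); they miss things now and then, are a little off and sometimes report something else, mostly with a low value. They report only what shows in the picture. A call takes as long as a camera call.
- r.spot_in(camera, query): "position" ([column, row] in pixels, amid what is visible of it).
- r.silhouettes(camera, query): "region" (420x560 bool, what is visible of it) and "position" ([column, row] in pixels, amid what is visible of it).
The state is a dict: "t": time; "joints": joint angles; "qd": joint speeds; "effort": joint torques, N m; "ee_pos": TCP position; "tcp_rot": TCP orientation; "ft_force": force on the tool from outside, world axes, zero at the start; "torque": the same for the moment, N m; "grip_width": opening from 0.0 (shut) to 1.0 (fully open).
Only numpy, scipy, OpenCV 4.12 (cv2) and the standard library are available. Lean on these libraries where they do the work, as an engineer would, in place of code of your own. Each camera call takes 0.05 s, during which the arm holds its last target.

## Task

Take the flat-ended cylindrical burr out of the deep tray and fit it in the air grinder held upright in the vise: shank down into the collet until it bottoms, then turn the collet nut clockwise (seen from above) until it stops and the collet grips the shank. The burr lies flat and has to go in upright, so set it down in the empty hole of the sloping stand, or wherever suits you, to change your hold. Leave the other burrs in the tray and do not knock anything else about.

Things in the scene. Friction and masses are not known exactly. Their poses are not given: they have to be found in the camera images.
- burr_head (a point): Centre of the head of the burr to fit: plain steel, 75 mm long, about 70 g; a fluted cylindrical head 16 mm in diameter, 25 mm long, with a flat end, and a shank 8 mm in diameter, 50 mm long. x axis: along the burr from head to shank end. At the start it lies level in the tray, its axis 8 mm above the tray's floor. The tray's other two burrs have a ball head and a pointed cone head
- burr_tip (a point): Centre of the free end of that burr's shank, 62.5 mm from the head's centre along its x axis; same axes
- tray: Fixed steel tray, 99 (x) by 206 mm (y), walls 50 mm high, floor 5 mm above the bench; origin under its centre. Three burrs lie along x, heads to -x, at y = -62, 0, 62 mm in any order, wanted head's centre near x = -21 mm. Heads lie in 18 mm slots of a wooden block 15 mm high (x below -14 mm), so hold the shank, clear from there to a 10 mm high saddle at x = 24 mm. Lean a gripper under 25 degrees
- stand_hole (a point): Centre of the mouth of the empty hole in the sloping stand; z up, y along its bar. The hole is 11 mm in diameter, 24 mm deep, with a 2 mm chamfer, and runs down at 45 degrees: its direction into the bar is (0.707, 0, -0.707) in these axes. A burr put in to the bottom has its head's centre 38.5 mm outside the mouth. Another hole 76 mm to +y holds a mounted stone, 20 mm thick
- stand: Fixed burr stand: an aluminium bar of 40 by 45 mm section, 136 mm long, turned by 45 degrees, 64 mm high, its drilled sloping face looking up and to -x, between two low dark steel end brackets. Origin on the bench below its centre; same axes as its hole's
- collet_mouth (a point): Centre of the top face of the collet nut, on the grinder's axis, 202 mm above the bench; z up along the axis. The mouth is countersunk from 18 mm wide at the top to 10.4 mm at 5 mm depth; below it the slack collet leaves 10.8 to 11.8 mm between its jaws. The nut turns alone: the spindle is locked
- collet_seat (a point): The bottom of the collet's bore, on the same axis, 38 mm below the nut's top, where the end of the shank stands when it is fully in. Same axes. With the shank bottomed, the head's flat end is 37 mm above the nut's top and the head's centre 24.5 mm above it, so 12 mm of shank shows
- vise: Fixed bench vise, origin under the centre of its round base; jaws 124 mm wide along y, their tops 136 mm above the bench, screw and handle to -x. The air grinder (aluminium barrel 38 mm in diameter, collet up) is clamped upright between the jaws, its axis 42 mm to +y of the origin
- nut (a point): Centre of the collet nut: steel hexagon, 26 mm over flats, 20 mm tall; its x is normal to two flats (others every 60 degrees) and turns with it. Clockwise from above tightens: drag 0.15 N m, jaws close 1 mm per rad, they touch the shank after 1.4 to 1.9 rad and the nut stops dead (over 0.5 N m) at 2.0 to 2.5 rad; how far is hidden. Turn it to the stop; it stays where left
- jaw0: One of the four steel jaws of the collet inside the nut; its origin is on the grinder's axis 6 mm below the nut's top when open, and moves with the jaw as it closes on the shank
- jaw1: The next jaw, a quarter turn on
- jaw2: The next jaw, opposite the first
- jaw3: The last jaw, opposite the second
- burr_ball: The ball-headed burr (16 mm ball), lying in the tray; stays there. Origin on the axis; x axis towards the shank's end, which is 37.5 mm away
- burr_cone: The cone-headed burr (16 mm at its base, pointed), lying in the tray; stays there. Origin on the axis; x axis towards the shank's end, which is 37.5 mm away
- spanner: Loose spanner, 170 mm long, lying on the bench; bystander
- paint_can: Loose white can, 66 mm in diameter, 120 mm tall, standing; bystander. Origin under its centre
- cutting_disc: Loose dark cutting disc lying flat, 125 mm in diameter; bystander
- hammer: Loose hammer lying on the bench; bystander
- wire_brush: Loose brush lying on the bench; bystander
- mug: Loose steel mug, 80 mm in diameter, 90 mm tall, standing; bystander. Origin under its centre

How it is judged:
On the way, in this order (a step that is already met when the one before it is completed fails the run):
1. the burr's shank stands in the collet, down to within 3 mm of its bottom, upright (z of burr_tip in the frame of collet_seat below 0.003 m and horizontal distance between burr_tip and collet_seat below 0.004 m and angle between the x axis of burr_tip and the z axis of collet_seat, either way round below 0.15 rad), for 0.2 s.
2. the nut is turned until all four jaws grip the shank (contact force between each of jaw0, jaw1, jaw2, jaw3 and burr above 4 N), for 0.2 s.
At the end, for the whole second after the job is handed in: The cylindrical burr stands shank down in the collet, its end within 3 mm of the bottom and of the axis, upright within 0.08 rad, and each of the four jaws presses on the shank with more than 4 N; the gripper has let go (all of step 2 and z of burr_tip in the frame of collet_seat below 0.003 m and horizontal distance between burr_tip and collet_seat below 0.003 m and angle between the x axis of burr_tip and the z axis of collet_seat, either way round below 0.08 rad); the robot touches nothing.
It fails at once if one of the other two burrs is moved more than 25 mm (distance of any of burr_ball, burr_cone from where it was at the start of the episode above 0.025 m).
It fails at once if a bystander on the bench is moved more than 40 mm (distance of any of spanner, paint_can, cutting_disc, hammer, wire_brush, mug from where it was at the start of the episode above 0.04 m).
It also fails if it takes over 72 s, if anything falls off the work surface, if the arm or the gripper's body presses on something with over 40 N, if the wrist force passes 120 N, or if a joint passes its speed limit or range.

## Working session

There is one attempt and no reset: what is moved stays moved. The work goes in short steps, Python scripts to look and compute and a tool call to move; the robot and the scene stay as the last step left them, time stands still between calls to the robot, and variables do not carry over. Pictures are saved under pics/ and viewed, and the job is handed in when it is done.

Besides the shell and the picture viewer there is one more tool, called after "Call:" as name(argument=value, ...) on one line, values as JSON. step_arm: Moves the arm, as the interface text tells. Its arguments: {"type":"object","properties":{"commands":{"type":"string"},"force":{"type":"number"}},"required":["commands"]}

```bash
mkdir -p pics; ls
python3 - <<'E'
from bench import r
import cv2,numpy as np
s=r.get_state();print({k:np.round(v,3) for k,v in s.items()})
for n in("scene","top"):
    p,d=r.get_image(n);cv2.imwrite(f"pics/{n}0.png",p[:,:,::-1]);np.save(f"{n}0d.npy",d);np.save(f"{n}0p.npy",p)
    print(n,{k:np.round(v,4) for k,v in r.calibration(n).items()})
print(r.get_state()['t'])
E
```

```text
pics
{'t': np.float64(0.0), 'joints': array([-1.349,  0.359,  1.511,  0.   ,  1.273, -0.115]), 'qd': array([ 0.   , -0.001, -0.001,  0.001, -0.001,  0.   ]), 'effort': array([ 3.0000e-03, -5.2761e+01, -2.7862e+01,  0.0000e+00,  1.3000e-02,
        0.0000e+00]), 'ee_pos': array([ 0.198, -0.566,  0.197]), 'tcp_rot': array([-0.118, -0.697, -0.119,  0.697]), 'ft_force': array([-0.294, -0.5  , -0.493]), 'torque': array([ 0.02 , -0.016,  0.018]), 'grip_width': np.float64(1.0)}
scene {'fx': np.float64(471.3121), 'fy': np.float64(471.3121), 'cx': np.float64(282.4193), 'cy': np.float64(210.8451), 'R': array([[-0.4691,  0.8831,  0.0093],
       [ 0.7488,  0.4033, -0.5259],
       [-0.4682, -0.2398, -0.8505]]), 't': array([ 0.2474, -0.3595,  1.7095])}
top {'fx': np.float64(396.1588), 'fy': np.float64(396.1588), 'cx': np.float64(274.6627), 'cy': np.float64(210.8054), 'R': array([[-0.016 , -0.9997, -0.0195],
       [-0.9838,  0.0193, -0.1783],
       [ 0.1786,  0.0163, -0.9838]]), 't': array([0.0452, 0.5913, 1.0853])}
0.1
```

View pics/scene0.png

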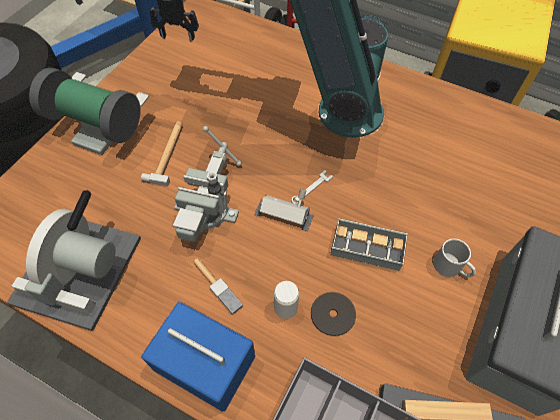

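View pics/top0.png

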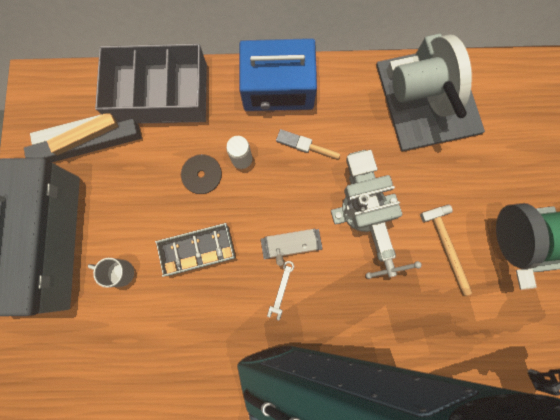

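The scene shows the vise with the grinder near (205,200), the stand at (285,212) and the tray at (370,243). In the top view they are at (372,200), (291,243) and (196,250). Next I'll run detections and zoom in.

```bash
cat > h.py <<'E'
from bench import r
import numpy as np, cv2
C={n:r.calibration(n) for n in("scene","top")}
def deproj(n,u,v,d):
    c=C[n];p=np.array([(u-c['cx'])/c['fx']*d,(v-c['cy'])/c['fy']*d,d]);return np.array(c['R']).T@(p-np.array(c['t']))
def atz(n,u,v,z):
    c=C[n];R=np.array(c['R']);o=-R.T@np.array(c['t']);k=R.T@np.array([(u-c['cx'])/c['fx'],(v-c['cy'])/c['fy'],1]);return o+k*(z-o[2])/k[2]
def proj(n,X):
    c=C[n];p=np.array(c['R'])@np.array(X)+np.array(c['t']);return np.array([p[0]/p[2]*c['fx']+c['cx'],p[1]/p[2]*c['fy']+c['cy']])
def cloud(n,d):
    c=C[n];v,u=np.mgrid[0:420,0:560];P=np.stack([(u-c['cx'])/c['fx']*d,(v-c['cy'])/c['fy']*d,d],-1);return (P-np.array(c['t']))@np.array(c['R'])
def crop(p,x0,x1,y0,y1,f,name):
    cv2.imwrite(name,cv2.resize(p[y0:y1,x0:x1,::-1],None,fx=f,fy=f,interpolation=cv2.INTER_CUBIC))
E
python3 - <<'E'
from h import *
for n in("top","scene"):
    d=np.load(n+"0d.npy")
    for q in("burr_head","burr_ball","burr_cone","nut","stand","tray","vise"):
        for o in r.silhouettes(n,q)[:2]:
            m=o["region"];u,v=o["position"];dd=np.median(d[m][d[m]>0]) if m.any() else 0
            print(n,q,round(o["confidence"],2),np.round([u,v]),m.sum(),np.round(deproj(n,u,v,dd),3))
    p=np.load(n+"0p.npy")
p=np.load("top0p.npy")
crop(p,150,240,215,285,8,"pics/t_tray.png");crop(p,255,330,220,270,8,"pics/t_stand.png");crop(p,325,425,145,225,8,"pics/t_vise.png")
p=np.load("scene0p.npy")
crop(p,325,415,215,275,8,"pics/s_tray.png");crop(p,165,245,140,240,6,"pics/s_vise.png");crop(p,250,320,185,235,8,"pics/s_stand.png")
print(r.get_state()['t'])
E
```

```text
top burr_head 0.72 [287. 246.] 1287 [0.49  0.    0.047]
top burr_head 0.69 [111. 270.] 1013 [0.431 0.502 0.045]
top burr_ball 0.63 [195. 253.] 51 [0.478 0.269 0.017]
top burr_ball 0.43 [446. 241.] 896 [ 0.499 -0.458  0.025]
top burr_cone 0.66 [108. 271.] 1030 [0.428 0.509 0.046]
top nut 0.65 [361. 201.] 114 [ 0.585 -0.184  0.2  ]
top stand 0.55 [288. 244.] 1362 [ 0.496 -0.002  0.047]
top vise 0.6 [372. 207.] 4413 [ 0.585 -0.228  0.119]
scene burr_head 0.64 [345. 236.] 59 [0.492 0.195 0.019]
scene burr_ball 0.52 [166. 164.] 693 [ 0.522 -0.435  0.019]
scene burr_ball 0.43 [368. 246.] 60 [0.484 0.266 0.012]
scene burr_cone 0.58 [387. 250.] 76 [0.47  0.323 0.012]
scene nut 0.43 [212. 178.] 90 [ 0.594 -0.187  0.196]
scene stand 0.67 [288. 209.] 1067 [0.503 0.004 0.047]
scene tray 0.96 [370. 247.] 2578 [0.484 0.273 0.011]
scene tray 0.54 [368. 246.] 55 [0.484 0.268 0.012]
scene vise 0.96 [209. 197.] 3726 [ 0.615 -0.198  0.114]
scene vise 0.42 [220. 292.] 792 [ 0.817 -0.044  0.014]
0.8
```

View pics/t_tray.png

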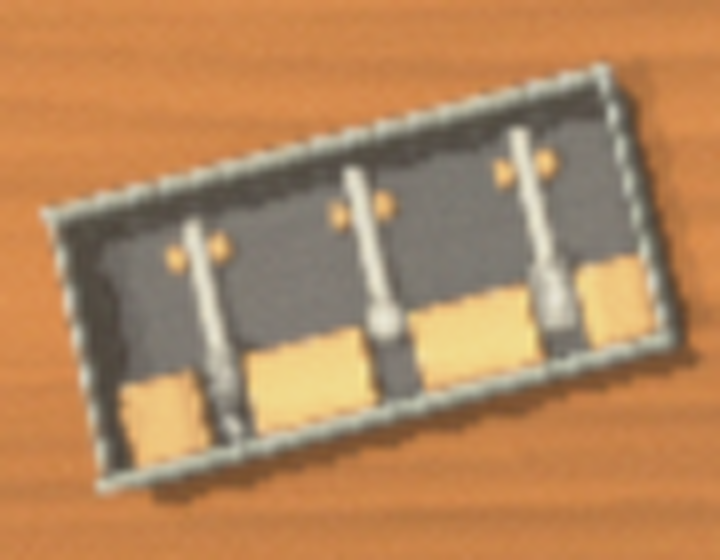

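View pics/s_tray.png

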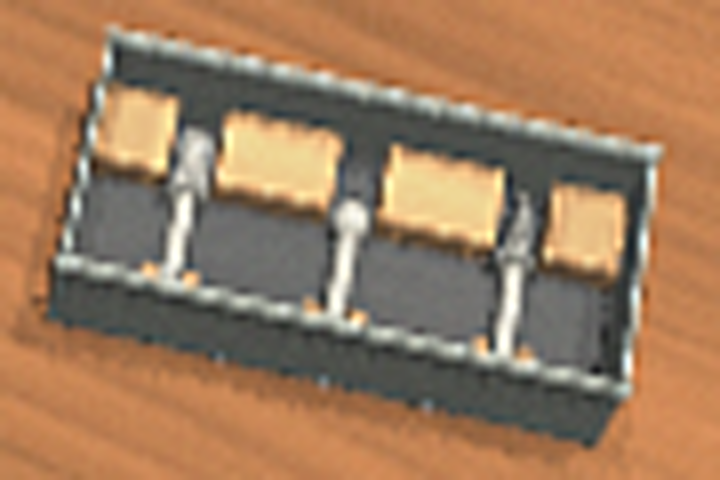

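View pics/t_stand.png

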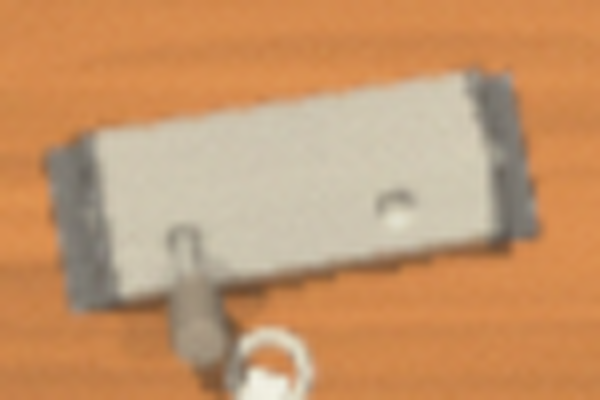

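View pics/s_stand.png

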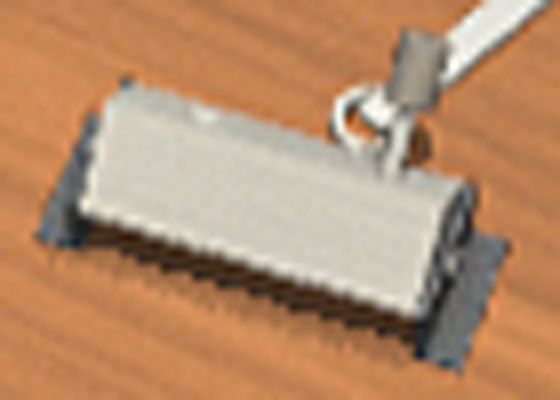

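View pics/t_vise.png

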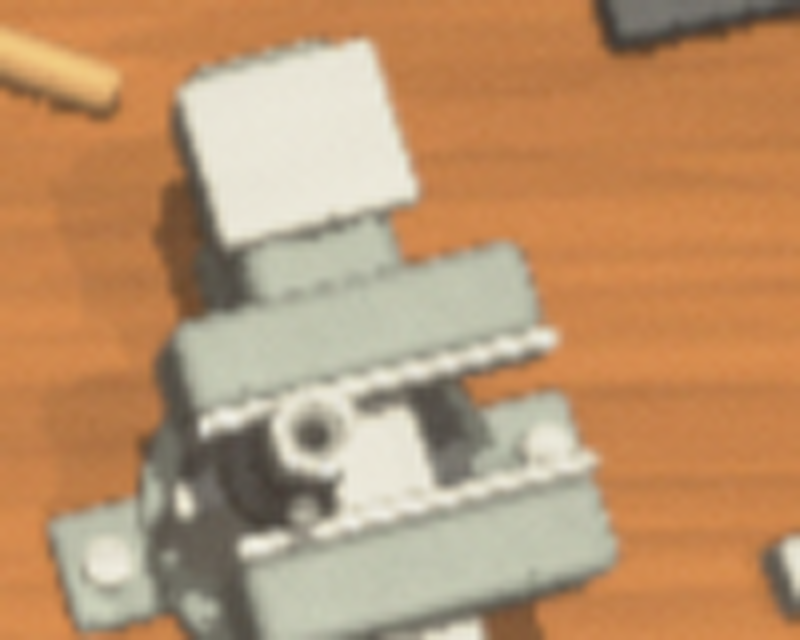

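View pics/s_vise.png

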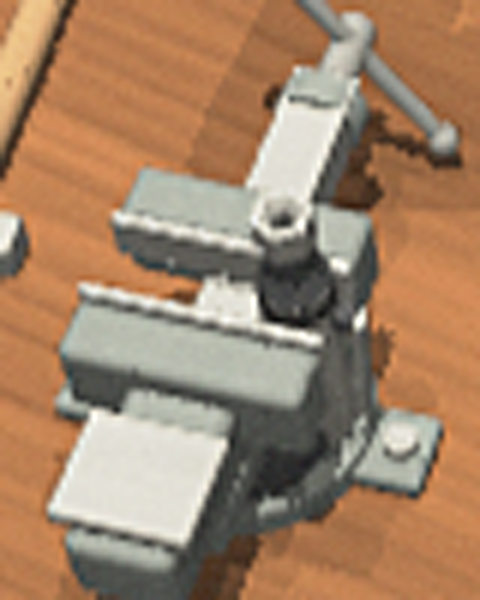

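```bash
cat >> h.py <<'E'
def cp(x,y,x0,y0,f): return (x+.5)/f-.5+x0,(y+.5)/f-.5+y0
E
python3 - <<'E'
from h import *
f=8
P=[atz("top",*cp(x,y,150,215,8),0.052) for x,y in((50,213),(605,70),(672,345),(105,485))]
print("tray corners top",np.round(P,4)); 
for i in range(4): print(np.round(np.linalg.norm(P[i]-P[(i+1)%4]),4),end=' ')
print("c",np.round(np.mean(P,0),4))
Q=[atz("scene",*cp(x,y,325,215,8),0.052) for x,y in((108,32),(660,152),(625,388),(55,262))]
print("tray corners scene",np.round(Q,4),"c",np.round(np.mean(Q,0),4))
for i in range(4): print(np.round(np.linalg.norm(Q[i]-Q[(i+1)%4]),4),end=' ')
print()
for nm,L in (("top",[(518,135),(545,265),(558,325)]),("scene",[(175,275),(190,190),(197,133)])):
    x0=150 if nm=="top" else 325
    print(nm,"burr",np.round([atz(nm,*cp(x,y,x0,215,8),z) for (x,y),z in zip(L,(0.013,.013,.013))],4))
print("nut top",atz("top",*cp(316,432,325,145,8),0.202), "scene",atz("scene",*cp(281,218,165,140,6),0.202))
for x,y in((400,200),): 
    print("hole top",[np.round(atz("top",*cp(397,210,255,220,8),z),4) for z in(.03,.04,.05)])
# clouds
d=np.load("top0d.npy");X=cloud("top",d)
m=(X[...,2]>.19)&(X[...,2]<.215)&(abs(X[...,0]-.59)<.05)&(abs(X[...,1]+.19)<.05)
print("nut cloud top",m.sum(),X[m].mean(0),X[m].min(0),X[m].max(0))
d=np.load("scene0d.npy");X=cloud("scene",d)
m=(X[...,2]>.19)&(X[...,2]<.215)&(abs(X[...,0]-.59)<.05)&(abs(X[...,1]+.19)<.05)
print("nut cloud scene",m.sum(),X[m].mean(0),X[m].min(0),X[m].max(0))
# stand face: fit plane
d=np.load("top0d.npy");X=cloud("top",d)
m=(X[...,2]>.02)&(X[...,2]<.075)
mm=np.zeros_like(m);mm[230:262,266:318]=1
for k in ("ax",):
    S=X[m&mm];print(len(S),S.min(0),S.max(0))
np.set_printoptions(linewidth=200,precision=3,suppress=True)
for u in (275,285,295,305): print(u,[X[v,u].round(3).tolist() for v in range(230,258,2)])
E
```

```text
tray corners top [[0.5108 0.3755 0.052 ]
 [0.5586 0.1772 0.052 ]
 [0.46   0.1529 0.052 ]
 [0.4145 0.3525 0.052 ]]
0.204 0.1015 0.2047 0.099 c [0.486  0.2645 0.052 ]
tray corners scene [[0.4642 0.1545 0.052 ]
 [0.4148 0.3547 0.052 ]
 [0.5113 0.3768 0.052 ]
 [0.5614 0.1777 0.052 ]] c [0.4879 0.2659 0.052 ]
0.2062 0.099 0.2054 0.0999 
top burr [[0.5408 0.2149 0.013 ]
 [0.4925 0.2045 0.013 ]
 [0.4705 0.1995 0.013 ]]
scene burr [[0.5251 0.2142 0.013 ]
 [0.4896 0.2046 0.013 ]
 [0.4657 0.197  0.013 ]]
nut top [ 0.59175791 -0.1915492   0.202     ] scene [ 0.59464604 -0.1889555   0.202     ]
hole top [array([ 0.492 , -0.0485,  0.03  ]), array([ 0.4911, -0.0479,  0.04  ]), array([ 0.4902, -0.0474,  0.05  ])]
nut cloud top 96 [ 0.59206393 -0.19026957  0.20132639] [ 0.57846161 -0.20384215  0.19093757] [ 0.60609932 -0.17676403  0.20829692]
nut cloud scene 81 [ 0.5929732  -0.18959469  0.19860355] [ 0.57839987 -0.20427558  0.19008641] [ 0.60566857 -0.17587969  0.20499442]
1046 [ 0.46117356 -0.08510989  0.02884989] [0.53787385 0.06165754 0.07496991]
275 [[0.544, 0.035, -0.001], [0.537, 0.036, -0.0],
[... 563 characters left out ...]
.007, 0.002], [0.466, 0.007, 0.002]]
295 [[0.542, -0.024, 0.002], [0.532, -0.023, 0.031], [0.525, -0.023, 0.041], [0.519, -0.022, 0.045], [0.512, -0.022, 0.055], [0.506, -0.021, 0.065], [0.5, -0.021, 0.063], [0.495, -0.021, 0.054], [0.49, -0.021, 0.055], [0.485, -0.021, 0.049], [0.479, -0.021, 0.046], [0.474, -0.021, 0.039], [0.471, -0.022, 0.005], [0.465, -0.022, 0.004]]
305 [[0.538, -0.052, 0.032], [0.531, -0.051, 0.039], [0.524, -0.051, 0.048], [0.517, -0.05, 0.055], [0.511, -0.05, 0.06], [0.505, -0.049, 0.065], [0.5, -0.05, 0.058], [0.496, -0.05, 0.043], [0.49, -0.05, 0.047], [0.485, -0.05, 0.04], [0.479, -0.05, 0.041], [0.476, -0.052, 0.0], [0.47, -0.052, 0.005], [0.464, -0.051, 0.005]]
```

The flat cylindrical burr is the rightmost one in the top view, at tray y ≈ -62. Both cameras agree on the tray and the nut. Next I'll fit the stand's face and the nut's centre and flats.

```bash
cat >> h.py <<'E'
from scipy.spatial.transform import Rotation as Ro
def pose():
    s=r.get_state();q=s['tcp_rot'];return np.array(s['ee_pos']),Ro.from_quat([q[1],q[2],q[3],q[0]]),s
def tool(ax,yd):
    x=np.array(ax,float);x/=np.linalg.norm(x);y=np.array(yd,float);y-=x*(x@y);y/=np.linalg.norm(y)
    return Ro.from_matrix(np.stack([x,y,np.cross(x,y)],1))
def delta(p,R,p2,R2): # shift cm, turn deg in tool axes
    return R.inv().apply(np.array(p2)-p)*100,(R.inv()*R2).as_rotvec(degrees=True)
E
python3 - <<'E'
from h import *
np.set_printoptions(linewidth=160,precision=4,suppress=True)
pts=[]
for n,(v0,v1,u0,u1) in {"top":(226,262,268,316),}.items():
    X=cloud(n,np.load(n+"0d.npy"))[v0:v1,u0:u1].reshape(-1,3);pts.append(X)
X=np.vstack(pts)
yaw=np.deg2rad(9.5)
from scipy.optimize import least_squares
# roof model: z = 0.064 - |s| , s=(x-x0)cos+ (y)sin
def f(p):
    s=(S[:,0]-p[0])*np.cos(p[1])+S[:,1]*np.sin(p[1]); return (p[2]-np.abs(s)-S[:,2])
S=X[(X[:,2]>.025)&(X[:,2]<.075)&(X[:,1]<.03)&(X[:,1]>-.06)]
for k in range(3):
    o=least_squares(f,[.503,yaw,.064],loss="soft_l1",f_scale=.004);S=S[abs(f(o.x))<.012]
print("roof top",o.x,np.rad2deg(o.x[1]),len(S),np.std(f(o.x)))
x0,w,z0=o.x
X=cloud("scene",np.load("scene0d.npy"))[185:235,250:320].reshape(-1,3)
S=X[(X[:,2]>.03)&(X[:,2]<.075)&(X[:,1]<.05)&(X[:,1]>-.06)&(abs(X[:,0]-.5)<.06)]
for k in range(3):
    o=least_squares(f,[.503,w,.064],loss="soft_l1",f_scale=.004);S=S[abs(f(o.x))<.012]
print("roof scene",o.x,np.rad2deg(o.x[1]),len(S))
for z in np.arange(.036,.06,.002):
    P=atz("top",*cp(397,210,255,220,8),z); s=(P[0]-x0)*np.cos(w)+P[1]*np.sin(w)
    print(round(z,3),P, "roof z",.064-abs(s))
print("scene hole",cp(203,112,250,185,8),[atz("scene",*cp(203,112,250,185,8),z) for z in (.046,.05)])
a,R,s=pose();print(R.as_matrix())
E
```

```text
roof top [0.4989 0.1501 0.0651] 8.599122318481017 655 0.0024101727733841023
roof scene [0.4977 0.1512 0.0635] 8.662915131246518 615
0.036 [ 0.4915 -0.0482  0.036 ] roof z 0.04943364395939992
0.038 [ 0.4913 -0.0481  0.038 ] roof z 0.04927181717983852
0.04 [ 0.4911 -0.0479  0.04  ] roof z 0.04910999040027718
0.042 [ 0.4909 -0.0478  0.042 ] roof z 0.04894816362071577
0.044 [ 0.4907 -0.0477  0.044 ] roof z 0.04878633684115444
0.046 [ 0.4905 -0.0476  0.046 ] roof z 0.04862451006159309
0.048 [ 0.4904 -0.0475  0.048 ] roof z 0.04846268328203168
0.05 [ 0.4902 -0.0474  0.05  ] roof z 0.04830085650247034
0.052 [ 0.49   -0.0473  0.052 ] roof z 0.04813902972290894
0.054 [ 0.4898 -0.0472  0.054 ] roof z 0.04797720294334759
0.056 [ 0.4896 -0.047   0.056 ] roof z 0.04781537616378625
0.058 [ 0.4895 -0.0469  0.058 ] roof z 0.04765354938422485
scene hole (274.9375, 198.5625) [array([ 0.4876, -0.0478,  0.046 ]), array([ 0.4899, -0.0465,  0.05  ])]
[[-0.      0.3305 -0.9438]
 [ 0.0001 -0.9438 -0.3305]
 [-1.     -0.0001 -0.    ]]
```

Run:
```python
from h import *
p=np.load("top0p.npy");crop(p,350,380,185,213,20,"pics/t_nut.png")
p=np.load("scene0p.npy");crop(p,195,230,165,195,18,"pics/s_nut.png")
p=np.load("top0p.npy");crop(p,290,316,232,256,22,"pics/t_hole.png")
```

```text
(no output)
```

View pics/t_nut.png

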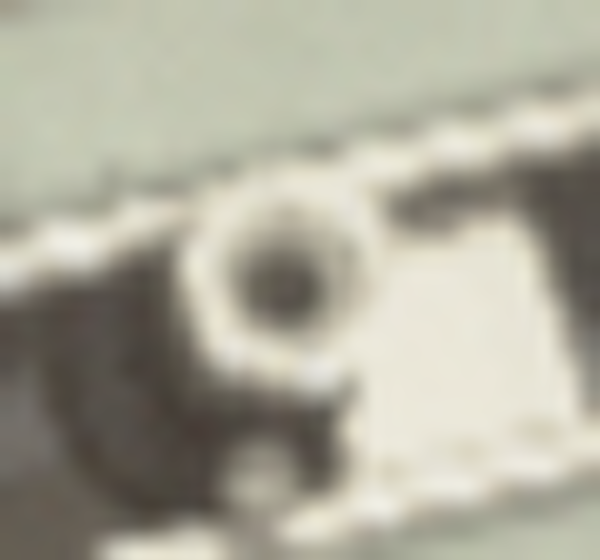

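View pics/s_nut.png

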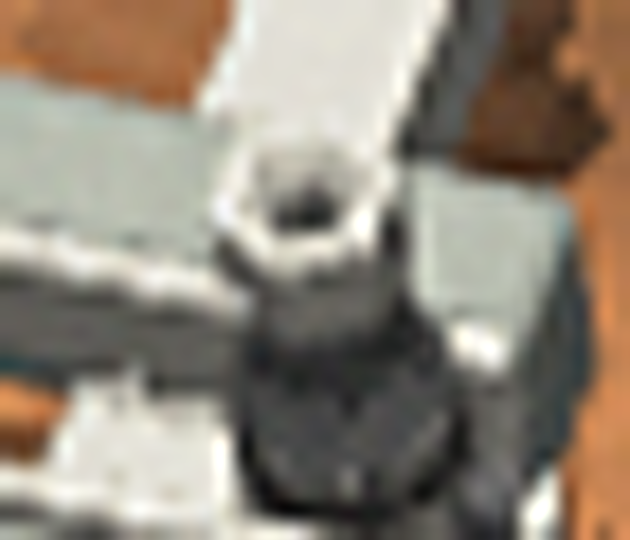

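View pics/t_hole.png

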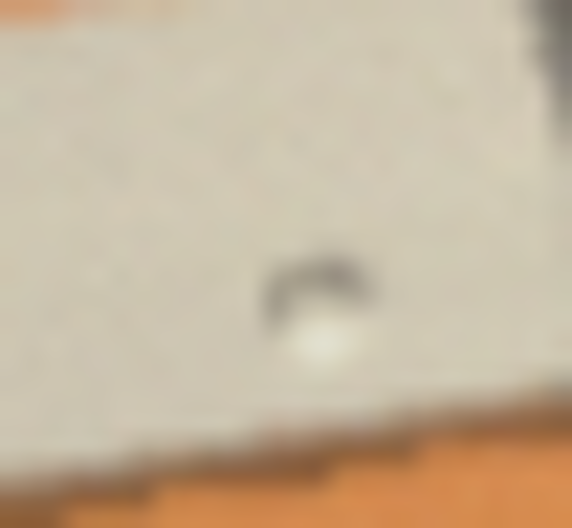

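The hole mouth is at about (0.490, -0.0475, 0.0485) with yaw 8.6°. The nut is at about (0.593, -0.190). I'll move up and over towards the tray.

Call:
step_arm(commands="-2 0 0 0 0 0 8.5;-2 -1.4 -3 0 0 0 8.5;-2 -1.4 -3 0 0 0 8.5;-2 -1.4 -3 0 0 0 8.5;-1.4 -1.4 -3.36 0 0 0 8.5;-1.1 -1.4 -3.36 0 0 0 8.5;-1.1 -1.4 -3.36 0 0 0 8.5;-1.1 -1.4 -3.36 0 0 0 8.5;-1.1 -1.4 -3.36 0 0 0 8.5;-1.1 -1.4 -3.36 0 0 0 8.5;-1.1 -1.4 -3.36 0 0 0 8.5;0 -1.4 -3.36 0 0 0 8.5;0 -1.4 -3.36 0 0 0 8.5;0 -1.4 -3.36 0 0 0 8.5", force=60)

```text
t: 1.97
ee_pos: [0.5513, -0.2463, 0.3678]
tcp_rot: [0.115, 0.699, 0.113, -0.696]
ft_force: [0.6, 0.2, 0.4]
grip_width: 0.992
```

```bash
cat >> h.py <<'E'
def plan(p2,R2):
    p,R,s=pose();a,b=delta(p,R,p2,R2);print("shift cm",np.round(a,2),"turn",np.round(b,1),"rows>=",max(np.linalg.norm(a)/4.1,np.linalg.norm(b)/7.1).round(1))
    print("joints",np.round(s['joints'],3).tolist(),"pos",np.round(p,4).tolist())
    open("klog.txt","a").write(repr((list(map(float,s['joints'])),p.tolist(),R.as_matrix().tolist()))+"\n")
E
python3 - <<'E'
from h import *
w=np.deg2rad(13.4)
plan([.5065,.2077,.15],tool([0,0,-1],[np.sin(w),-np.cos(w),0]))
E
```

```text
shift cm [ 21.62 -44.56 -10.13] turn [ 5.2 -0.2 -0.2] rows>= 12.3
joints [-0.534, 0.261, 1.244, -0.0, 1.631, 0.712] pos [0.5513, -0.2463, 0.3678]
```

Call:
step_arm(commands="1 -3.6 -0.78 2.6 0 0 3.5;1 -3.6 -0.78 2.6 0 0 3.5;1.66 -3.43 -0.6 0 0 0 3.5;1.66 -3.43 -0.6 0 0 0 3.5;1.66 -3.43 -0.6 0 0 0 3.5;1.66 -3.43 -0.6 0 0 0 3.5;1.66 -3.43 -0.6 0 0 0 3.5;1.66 -3.43 -0.6 0 0 0 3.5;1.66 -3.43 -0.6 0 0 0 3.5;1.66 -3.43 -0.6 0 0 0 3.5;1.66 -3.43 -0.6 0 0 0 3.5;1.66 -3.43 -0.6 0 0 0 3.5;1.66 -3.43 -0.6 0 0 0 3.5")

```text
t: 3.05
ee_pos: [0.5333, 0.2276, 0.1585]
tcp_rot: [0.084, 0.71, 0.077, -0.694]
ft_force: [0.2, -0.5, 0.3]
grip_width: 0.408
```

Run:
```python
from h import *
w=np.deg2rad(13.4)
plan([.5065,.2077,.10],tool([0,0,-1],[np.sin(w),-np.cos(w),0]))
p,d=r.get_image("top");crop(p,130,260,190,290,6,"pics/t1.png")
p,d=r.get_image("scene");crop(p,300,440,170,280,5,"pics/s1.png")
print(r.get_state()['t'],r.get_state()['grip_width'])
```

```text
shift cm [5.79 1.26 3.18] turn [-0.3 -1.2 -0.7] rows>= 1.6
joints [0.294, 0.358, 1.62, -0.015, 1.143, 1.642] pos [0.5333, 0.2276, 0.1585]
3.15 0.40681188603648405
```

Call:
step_arm(commands="1.0 0.42 1.06 -0.1 -0.4 -0.3 3.0;1.4 0.42 1.06 -0.1 -0.4 -0.2 3.0;1.4 0.42 1.06 -0.1 -0.4 -0.2 3.0;2 0 0 0 0 0 3.0;0 0 0 0 0 0 3")

```text
t: 3.57
ee_pos: [0.5038, 0.211, 0.0975]
tcp_rot: [-0.086, -0.701, -0.087, 0.703]
ft_force: [-1.3, -0.5, 0.7]
grip_width: 0.351
```

Run:
```python
from h import *
w=np.deg2rad(13.4)
plan([.5065,.2077,.06],tool([0,0,-1],[np.sin(w),-np.cos(w),0]))
p,d=r.get_image("top");crop(p,130,260,190,290,6,"pics/t1.png")
p,d=r.get_image("scene");crop(p,300,440,170,280,5,"pics/s1.png")
print(r.get_state()['t'],r.get_state()['grip_width'])
```

```text
shift cm [ 3.75  0.39 -0.19] turn [0.7 0.1 0.1] rows>= 0.9
joints [0.269, 0.397, 1.738, 0.001, 1.008, 1.594] pos [0.5038, 0.211, 0.0975]
3.6667 0.35392809475174614
```

View pics/t1.png

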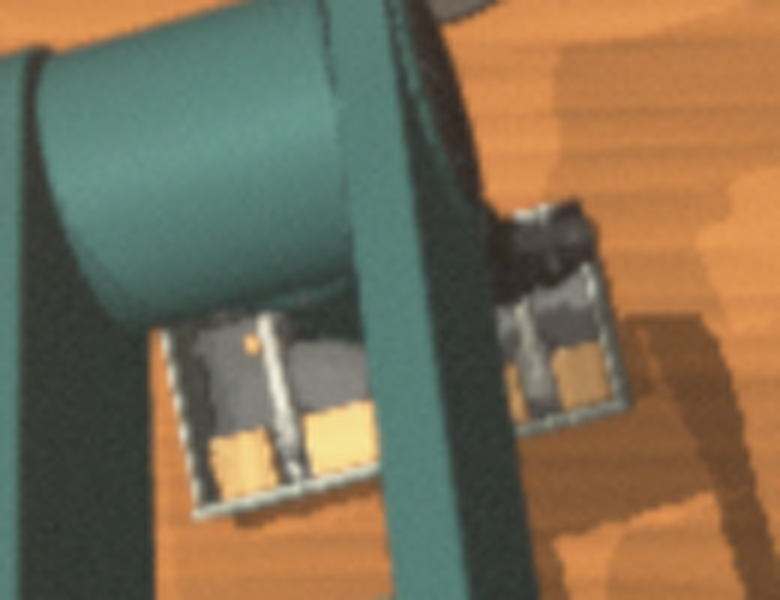

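View pics/s1.png

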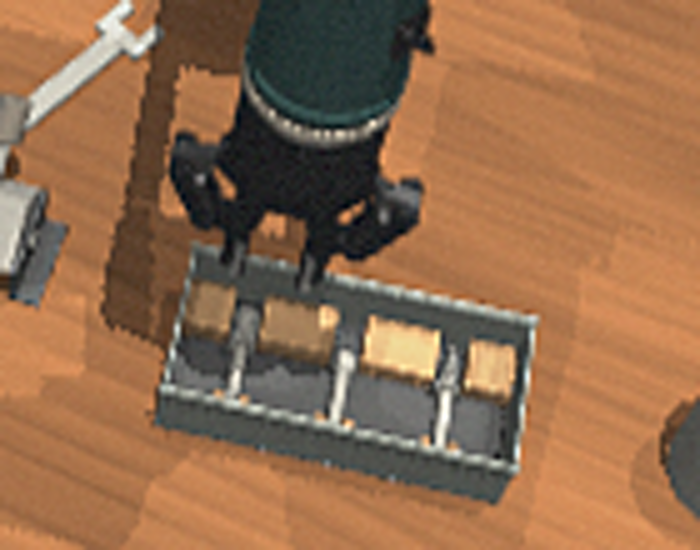

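Call:
step_arm(commands="1 0.39 -0.19 0.7 0 0 3.0;2 0 0 0 0 0 3.0;2 0 0 0 0 0 3.0;1.5 0 0 0 0 0 3;1.5 0 0 0 0 0 3;0 0 0 0 0 0 3")

```text
t: 4.17
ee_pos: [0.5213, 0.209, 0.0244]
tcp_rot: [0.079, 0.71, 0.082, -0.695]
ft_force: [-0.6, 0.3, 0.4]
grip_width: 0.354
```

Run:
```python
from h import *
w=np.deg2rad(13.4)
plan([.5065,.2077,.0065],tool([0,0,-1],[np.sin(w),-np.cos(w),0]))
print(r.get_state()['ft_force'])
p,d=r.get_image("scene");crop(p,320,410,180,270,6,"pics/s2.png")
```

```text
shift cm [ 1.76 -0.2   1.51] turn [-0.3 -1.3  0.1] rows>= 0.6
joints [0.258, 0.507, 1.785, 0.001, 0.828, 1.6] pos [0.5213, 0.209, 0.0244]
[-0.57420772  0.28873755  0.3521527 ]
```

View pics/s2.png

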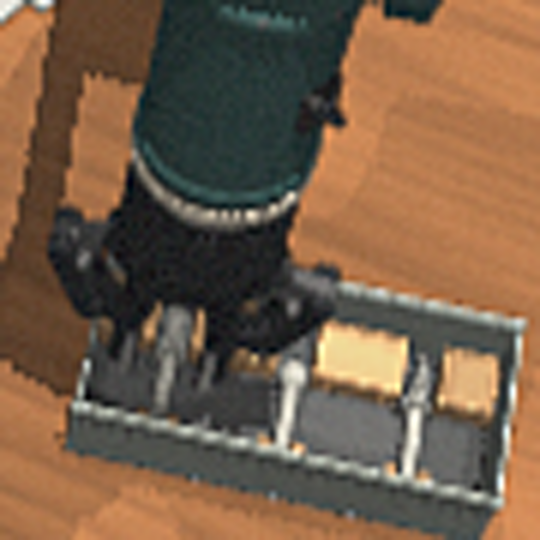

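Call:
step_arm(commands="0 -0.1 0.75 -0.15 -0.6 0 3.0;0 -0.1 0.75 -0.15 -0.6 0 3.0;0 0 0 0 0 0 3")

```text
t: 4.47
ee_pos: [0.5087, 0.2079, 0.0281]
tcp_rot: [0.082, 0.704, 0.083, -0.701]
ft_force: [-0.3, 0.9, 0.9]
grip_width: 0.354
```

Run:
```python
from h import *
w=np.deg2rad(13.4)
plan([.5065,.2077,.0065],tool([0,0,-1],[np.sin(w),-np.cos(w),0]))
```

```text
shift cm [ 2.16 -0.03  0.23] turn [-0.  -0.3  0.1] rows>= 0.5
joints [0.262, 0.496, 1.794, 0.001, 0.847, 1.598] pos [0.5087, 0.2079, 0.0281]
```

Call:
step_arm(commands="0.5 0 0.15 0 -0.1 0 3.0;0.5 0 0.15 0 -0.1 0 3.0;0.5 0 0.15 0 -0.1 0 3.0;0.5 0 0.1 0 -0.1 0 3;0.2 0 0 0 0 0 3;0 0 0 0 0 0 3")

```text
t: 4.97
ee_pos: [0.5044, 0.2072, 0.0065]
tcp_rot: [0.082, 0.703, 0.083, -0.702]
ft_force: [0.2, -0.1, 0.2]
grip_width: 0.353
```

Run:
```python
from h import *
w=np.deg2rad(13.4)
plan([.5065,.2077,.0065],tool([0,0,-1],[np.sin(w),-np.cos(w),0]))
p,d=r.get_image("scene");crop(p,320,410,180,270,6,"pics/s3.png")
```

```text
shift cm [ 0.    0.   -0.22] turn [ 0.  -0.1  0.1] rows>= 0.1
joints [0.262, 0.526, 1.815, 0.002, 0.798, 1.598] pos [0.5044, 0.2072, 0.0065]
```

View pics/s3.png

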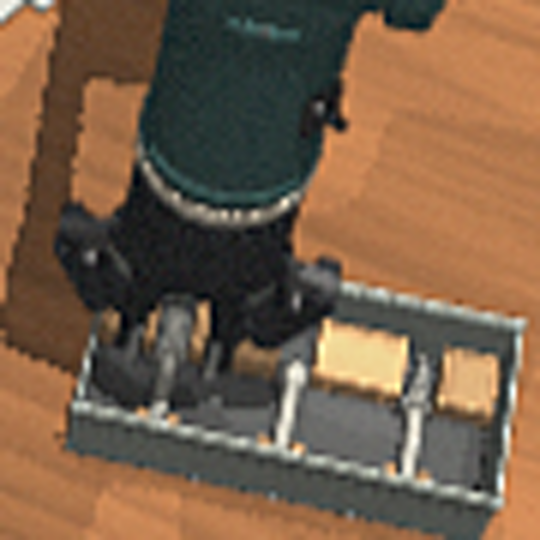

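Call:
step_arm(commands="0 0 -0.2 0 0 0 3;0 0 0 0 0 0 0;0 0 0 0 0 0 0;0 0 0 0 0 0 0;0 0 0 0 0 0 0;0 0 0 0 0 0 0;0 0 0 0 0 0 0;0 0 0 0 0 0 0;0 0 0 0 0 0 0", force=80)

```text
t: 5.77
ee_pos: [0.5074, 0.2079, 0.007]
tcp_rot: [0.082, 0.703, 0.083, -0.701]
ft_force: [-0.5, 0.6, 0.4]
grip_width: 0.0
```

Run:
```python
from h import *
print(r.get_state()['grip_width'])
p,d=r.get_image("scene");crop(p,320,410,180,270,6,"pics/s4.png")
p,d=r.get_image("top");crop(p,150,240,200,290,6,"pics/t4.png")
```

```text
0.0002395569011980343
```

View pics/s4.png

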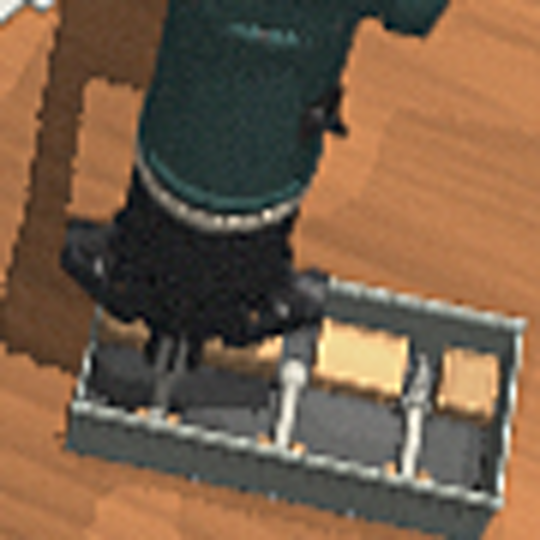

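View pics/t4.png

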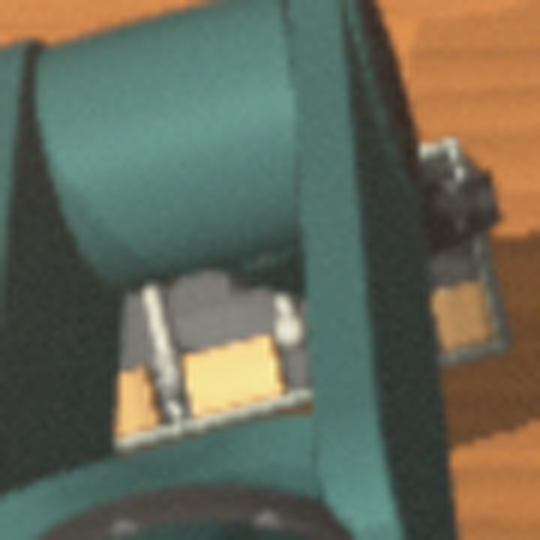

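Call:
step_arm(commands="-0.6 0 -0.1 0 0 0 0;-0.7 0 -0.1 0 0 0 0;-0.7 0 -0.1 0 0 0 0;0 0 0 0 0 0 0")

```text
t: 6.2
ee_pos: [0.5103, 0.2086, 0.0288]
tcp_rot: [0.082, 0.703, 0.083, -0.701]
ft_force: [-0.5, -0.2, -0.0]
grip_width: -0.001
```

Run:
```python
from h import *
p,R,s=pose();print(s['grip_width'],p,s['ft_force'])
for z in (0,.019): print(proj("scene",p-R.as_matrix()[:,0]*z))
p,d=r.get_image("scene");crop(p,330,380,205,265,12,"pics/s5.png")
```

```text
-0.0006500407341103112 [0.51026013 0.2086034  0.02884085] [-0.52911123 -0.15053651 -0.02357285]
[347.41203799 241.750996  ]
[348.22866016 238.68414368]
```

View pics/s5.png

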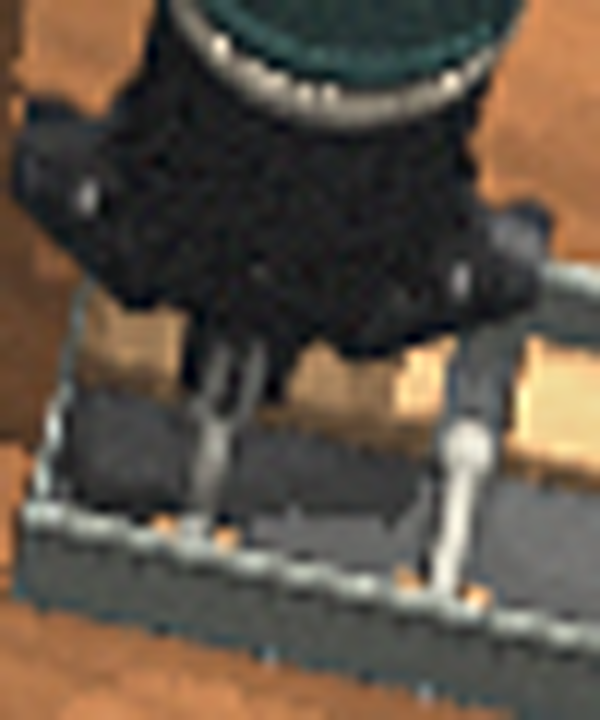

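Call:
step_arm(commands="-1 0 -0.1 0 0 0 0;-1 0 -0.1 0 0 0 0;-1 0 -0.1 0 0 0 0;-1 0 -0.1 0 0 0 0;-1 0 -0.1 0 0 0 0;0 0 0 0 0 0 0")

```text
t: 6.75
ee_pos: [0.5152, 0.2097, 0.0843]
tcp_rot: [0.082, 0.703, 0.083, -0.701]
ft_force: [1.2, 0.0, 1.1]
grip_width: -0.002
```

Run:
```python
from h import *
p,R,s=pose();print(s['grip_width'],p,s['ft_force'])
print(proj("scene",p))
p,d=r.get_image("scene");crop(p,320,390,190,265,8,"pics/s6.png")
p,d=r.get_image("top");crop(p,190,250,200,270,8,"pics/t6.png")
```

```text
-0.0018781374429977505 [0.51519446 0.20970336 0.08427313] [1.21876292 0.0453186  1.0561669 ]
[349.52177908 234.13536957]
```

View pics/s6.png

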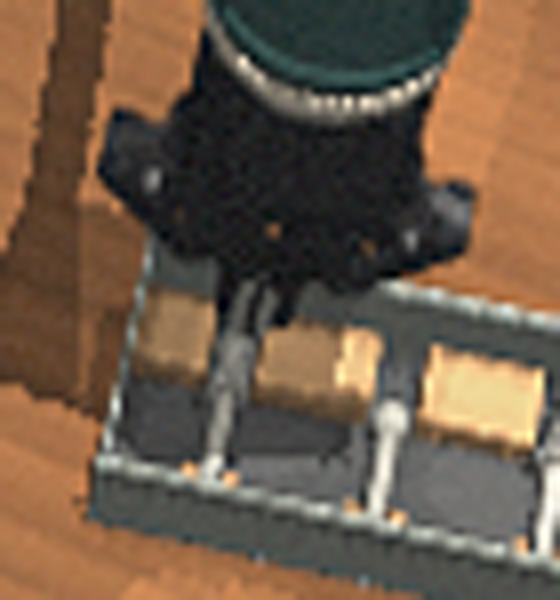

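View pics/t6.png

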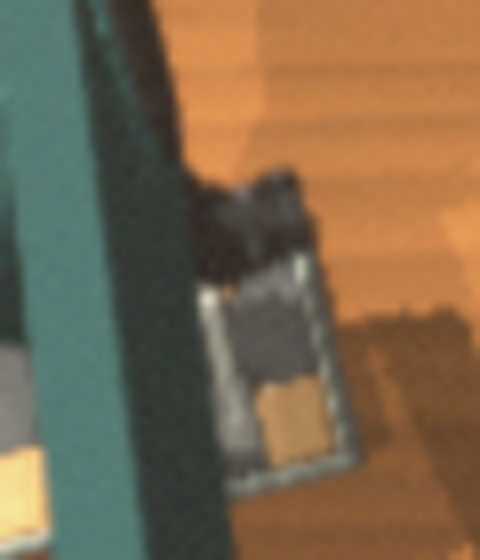

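Run:
```python
from h import *
np.set_printoptions(precision=4,suppress=True,linewidth=150)
P,R,s=pose()
for n in("scene","top"):
    p,d=r.get_image(n);X=cloud(n,d);L=(X-P)@R.as_matrix()
    m=(abs(L[...,1])<.06)&(abs(L[...,2])<.05)&(L[...,0]>-.12)&(L[...,0]<.02)&(X[...,2]>.065)&(d>0)
    h,e=np.histogram(L[m][:,0],bins=np.arange(-.12,.025,.005));print(n,m.sum());print([(round(a*1000),int(b)) for a,b in zip(e,h)])
    v,u=np.where(m)
    for i in np.argsort(-L[m][:,0])[:15]: print(u[i],v[i],L[m][i],p[v[i],u[i]])
```

```text
scene 360
[(-120, 42), (-115, 34), (-110, 28), (-105, 35), (-100, 23), (-95, 32), (-90, 53), (-85, 30), (-80, 16), (-75, 11), (-70, 10), (-65, 7), (-60, 7), (-55, 12), (-50, 8), (-45, 9), (-40, 1), (-35, 2), (-30, 0), (-25, 0), (-20, 0), (-15, 0), (-10, 0), (-5, 0), (0, 0), (5, 0), (10, 0), (15, 0)]
350 231 [-0.0347  0.0013 -0.0102] [56 58 55]
351 231 [-0.0349 -0.0014 -0.0096] [50 49 48]
352 231 [-0.0361 -0.0041 -0.0096] [90 87 88]
355 230 [-0.0413 -0.0114 -0.0073] [46 41 34]
354 229 [-0.0418 -0.0081 -0.0052] [14 17 20]
349 230 [-0.0423  0.0047 -0.0122] [84 83 80]
354 230 [-0.0425 -0.0087 -0.0088] [32 32 27]
350 230 [-0.0433  0.0021 -0.0121] [68 65 66]
347 228 [-0.0436  0.0113 -0.0081] [ 7 18 25]
351 230 [-0.0437 -0.0006 -0.0116] [29 27 29]
348 228 [-0.0441  0.0086 -0.0077] [24 31 33]
349 229 [-0.0443  0.0054 -0.0103] [82 77 76]
347 227 [-0.045   0.0119 -0.0058] [18 22 33]
353 230 [-0.0451 -0.0059 -0.011 ] [102  93  87]
351 229 [-0.0458  0.     -0.0097] [24 27 24]
top 39
[(-120, 6), (-115, 4), (-110, 8), (-105, 5), (-100, 3), (-95, 5), (-90, 5), (-85, 3), (-80, 0), (-75, 0), (-70, 0), (-65, 0), (-60, 0), (-55, 0), (-50, 0), (-45, 0), (-40, 0), (-35, 0), (-30, 0), (-25, 0), (-20, 0), (-15, 0), (-10, 0), (-5, 0), (0, 0), (5, 0), (10, 0), (15, 0)]
219 235 [-0.082  0.031  0.01 ] [56 50 43]
216 236 [-0.0833  0.0231  0.0107] [118 115 102]
218 236 [-0.0847  0.0283  0.0122] [69 61 51]
217 236 [-0.0854  0.0259  0.0117] [74 70 62]
215 234 [-0.0871  0.0223  0.0057] [55 50 46]
215 235 [-0.0886  0.0219  0.0084] [72 67 62]
218 232 [-0.0889  0.0311  0.0029] [54 49 45]
216 233 [-0.0898  0.0257  0.0042] [54 46 41]
216 235 [-0.0903  0.0246  0.0093] [66 62 57]
218 235 [-0.0907  0.0296  0.0107] [50 42 38]
216 234 [-0.0919  0.0254  0.0071] [53 47 40]
217 235 [-0.0927  0.0274  0.0103] [56 50 46]
217 233 [-0.0929  0.0286  0.0054] [55 52 46]
221 234 [-0.097   0.0384  0.0111] [60 56 51]
220 234 [-0.0984  0.0361  0.0106] [54 44 43]
```

Run:
```python
from h import *
np.set_printoptions(precision=4,suppress=True,linewidth=150)
P=np.array([.198,-.566,.198]);R=Ro.from_quat([-.697,-.119,.697,-.118])
for n in("scene","top"):
    d=np.load(n+"0d.npy");p=np.load(n+"0p.npy");X=cloud(n,d);L=(X-P)@R.as_matrix()
    m=(abs(L[...,1])<.08)&(abs(L[...,2])<.05)&(L[...,0]>-.13)&(L[...,0]<.1)&(d>0)
    h,e=np.histogram(L[m][:,0],bins=np.arange(-.13,.1,.01));print(n,m.sum(),proj(n,P));print([(round(a*1000),int(b)) for a,b in zip(e,h)])
crop(np.load("scene0p.npy"),140,220,0,60,9,"pics/g0.png")
```

```text
scene 514 [180.2355  49.0937]
[(-130, 90), (-120, 108), (-110, 95), (-100, 89), (-90, 30), (-80, 31), (-70, 32), (-60, 32), (-50, 7), (-40, 0), (-30, 0), (-20, 0), (-10, 0), (0, 0), (10, 0), (20, 0), (30, 0), (40, 0), (50, 0), (60, 0), (70, 0), (80, 0)]
top 407 [535.669  362.1984]
[(-130, 79), (-120, 99), (-110, 104), (-100, 56), (-90, 7), (-80, 21), (-70, 22), (-60, 17), (-50, 2), (-40, 0), (-30, 0), (-20, 0), (-10, 0), (0, 0), (10, 0), (20, 0), (30, 0), (40, 0), (50, 0), (60, 0), (70, 0), (80, 0)]
```

View pics/g0.png

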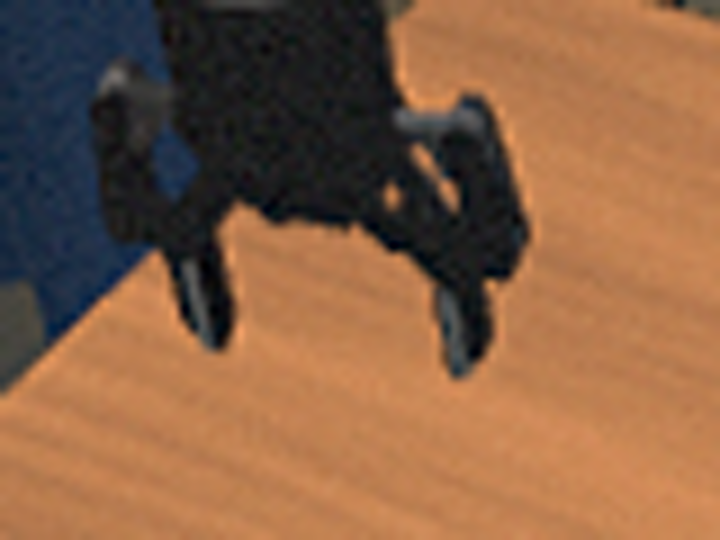

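Run:
```python
from h import *
np.set_printoptions(precision=4,suppress=True,linewidth=150)
P=np.array([.198,-.566,.1975]);R=Ro.from_quat([-.697,-.119,.697,-.118])
for n in("scene","top"):
    d=np.load(n+"0d.npy");X=cloud(n,d);L=(X-P)@R.as_matrix()
    m=(abs(L[...,1])<.09)&(abs(L[...,2])<.06)&(L[...,0]>-.09)&(L[...,0]<.1)&(d>0)
    for sgn in(1,-1):
        S=L[m&(L[...,1]*sgn>0)];print(n,sgn,len(S),S.min(0),np.percentile(S,[2,50,98],axis=0).tolist())
    m=(X[...,2]>.3)&(L[...,0]<-.11)&(L[...,0]>-.3)&(abs(L[...,1])<.1)&(abs(L[...,2])<.1)
    for a in(-.12,-.16,-.2,-.24):
        S=L[m&(abs(L[...,0]-a)<.02)]; 
        if len(S)>10: print(" at",a,np.percentile(S,[2,98],axis=0)[:,1:].tolist())
```

```text
scene 1 71 [-0.0899  0.0398 -0.0161] [[-0.08969789145515301, 0.0412607636955638, -0.015546815613115971], [-0.06810103886779302, 0.04510142538111029, -0.00743085104416629], [-0.04603568392644342, 0.060067938044551045, 0.009114647548095664]]
scene -1 59 [-0.0895 -0.0595 -0.0199] [[-0.08891941599160666, -0.05839812337248413, -0.01747794657619454], [-0.06985467231013137, -0.050848726639437514, -0.008469953916474976], [-0.04967619620065843, -0.04196633133282831, 0.0078838521055966]]
 at -0.12 [[-0.07172375186025036, -0.023196021770368284], [0.06845839781010586, 0.010449120596678881]]
 at -0.16 [[-0.06754745181512971, -0.03883911967716567], [0.06428749621835715, 0.008546506197056894]]
 at -0.2 [[-0.037035615065979674, -0.04149447190105961], [0.026137082358450282, -0.0048606293865223055]]Traceback (most recent call last):
  File "<stdin>", line 8, in <module>
    return umr_minimum(a, axis, None, out, keepdims, initial, where)
ValueError: zero-size array to reduction operation minimum which has no identity
```

Both cameras show the real fingertips about 33 mm behind the reported TCP (tips at -46 mm open, where -13 mm was expected). That explains the empty grasp. The sideways direction is unaffected. I'll descend again allowing for it, and feel for the floor.

Call:
step_arm(commands="1 0.05 0.3 0 0 0 1.8;1 0.05 0.3 0 0 0 1.8;1 0.05 0.3 0 0 0 1.8;1 0 0.2 0 0 0 1.8;1 0 0.1 0 0 0 1.8;1 0 0.1 0 0 0 1.8;1 0 0.1 0 0 0 1.8;0 0 0 0 0 0 1.8")

```text
t: 7.62
ee_pos: [0.4949, 0.2031, 0.004]
tcp_rot: [-0.083, -0.699, -0.082, 0.706]
ft_force: [-0.2, -0.9, -0.4]
grip_width: 0.209
```

Run:
```python
from h import *
np.set_printoptions(precision=4,suppress=True,linewidth=150)
w=np.deg2rad(13.4)
plan([.5065,.2077,-.0265],tool([0,0,-1],[np.sin(w),-np.cos(w),0]))
P,R,s=pose();print(s['ft_force'],s['grip_width'])
p,d=r.get_image("scene");crop(p,330,370,215,260,14,"pics/s7.png")
```

```text
shift cm [ 3.04 -0.18 -1.26] turn [0.  0.5 0. ] rows>= 0.8
joints [0.259, 0.525, 1.829, 0.002, 0.797, 1.595] pos [0.4949, 0.2031, 0.004]
[-0.2425 -0.8717 -0.4415] 0.2090425602293823
```

View pics/s7.png

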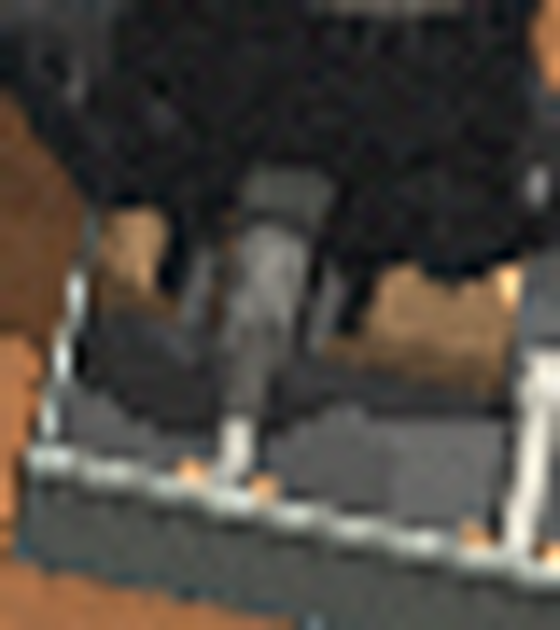

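Call:
step_arm(commands="0 -0.1 -0.65 0 0.2 0 1.8;0 -0.1 -0.6 0 0.2 0 1.8;0.5 0 0 0 0 0 1.8;0.5 0 0 0 0 0 1.8;0 0 0 0 0 0 1.8")

```text
t: 8.08
ee_pos: [0.5107, 0.2093, -0.0048]
tcp_rot: [0.082, 0.703, 0.083, -0.701]
ft_force: [0.7, -0.6, -0.3]
grip_width: 0.216
```

Run:
```python
from h import *
w=np.deg2rad(13.4)
plan([.5065,.2077,-.0265],tool([0,0,-1],[np.sin(w),-np.cos(w),0]))
P,R,s=pose();print(s['ft_force'],s['grip_width'])
```

```text
shift cm [2.16 0.06 0.45] turn [ 0.  -0.1  0.1] rows>= 0.5
joints [0.263, 0.551, 1.807, 0.001, 0.782, 1.599] pos [0.5107, 0.2093, -0.0048]
[ 0.68801306 -0.609049   -0.32606469] 0.21576448991884378
```

Call:
step_arm(commands="0.4 0.06 0.25 0 0 0 1.8;0.4 0 0.1 0 0 0 1.8;0.3 0 0 0 0 0 1.8;0.3 0 0 0 0 0 1.8;0 0 0 0 0 0 1.8")

```text
t: 8.5
ee_pos: [0.5068, 0.2077, -0.0202]
tcp_rot: [0.082, 0.703, 0.083, -0.701]
ft_force: [-0.2, 0.4, -1.0]
grip_width: 0.211
```

Run:
```python
from h import *
w=np.deg2rad(13.4)
plan([.5065,.2077,-.0265],tool([0,0,-1],[np.sin(w),-np.cos(w),0]))
P,R,s=pose();print(s['ft_force'],s['grip_width'])
p,d=r.get_image("scene");crop(p,330,370,215,260,14,"pics/s8.png")
```

```text
shift cm [ 0.63 -0.01  0.04] turn [ 0.  -0.1  0.1] rows>= 0.2
joints [0.262, 0.572, 1.824, 0.001, 0.743, 1.598] pos [0.5068, 0.2077, -0.0202]
[-0.24761624  0.42718046 -0.95935495] 0.21108894424094282
```

View pics/s8.png

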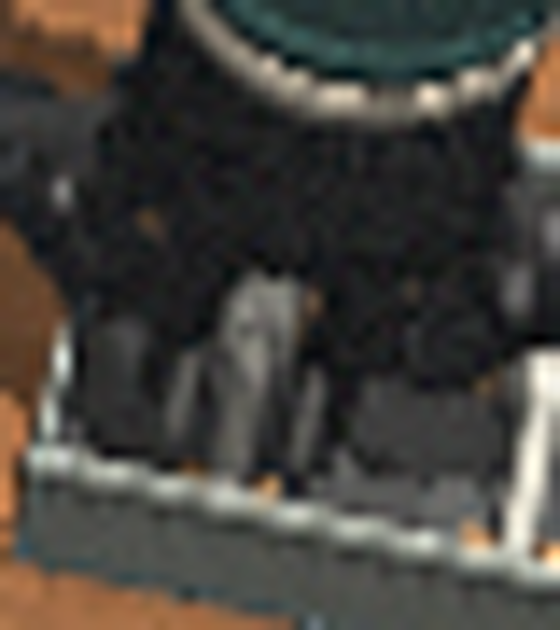

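Call:
step_arm(commands="0.2 0 0 0 0 0 1.8;0.2 0 0 0 0 0 1.8;0 0 0 0 0 0 1.8")

```text
t: 8.8
ee_pos: [0.5071, 0.2078, -0.0242]
tcp_rot: [0.082, 0.703, 0.083, -0.701]
ft_force: [0.3, 0.3, -0.4]
grip_width: 0.208
```

Call:
step_arm(commands="0.2 0 0 0 0 0 1.8;0 0 0 0 0 0 1.8")

```text
t: 8.97
ee_pos: [0.5073, 0.2078, -0.0263]
tcp_rot: [0.082, 0.703, 0.083, -0.701]
ft_force: [0.1, 0.5, 0.6]
grip_width: 0.212
```

Call:
step_arm(commands="0.2 0 0 0 0 0 1.8;0 0 0 0 0 0 1.8")

```text
t: 9.13
ee_pos: [0.5078, 0.208, -0.0277]
tcp_rot: [0.082, 0.704, 0.083, -0.701]
ft_force: [0.0, -0.0, 0.3]
grip_width: 0.215
```

Call:
step_arm(commands="0 0 0 0 0 0 0;0 0 0 0 0 0 0;0 0 0 0 0 0 0;0 0 0 0 0 0 0;0 0 0 0 0 0 0", force=80)

```text
t: 9.55
ee_pos: [0.5081, 0.2081, -0.0275]
tcp_rot: [0.082, 0.704, 0.083, -0.701]
ft_force: [-0.1, -0.4, 1.9]
grip_width: 0.055
```

Call:
step_arm(commands="0 0 0 0 0 0 0;0 0 0 0 0 0 0;0 0 0 0 0 0 0")

```text
t: 9.8
ee_pos: [0.5081, 0.2081, -0.0274]
tcp_rot: [0.082, 0.704, 0.083, -0.701]
ft_force: [-0.7, -0.8, 2.5]
grip_width: 0.05
```

Run:
```python
from h import *
np.set_printoptions(precision=4,suppress=True,linewidth=150)
p,d=r.get_image("scene");crop(p,330,370,215,260,14,"pics/s9.png")
P,R,s=pose();X=cloud("scene",d);L=(X-P)@R.as_matrix()
for v in range(236,254): print(v,[ (int(p[v,u].mean()),round(X[v,u,2]*1000)) for u in range(340,356)])
```

```text
236 [(34, 62), (30, 62), (32, 62), (34, 81), (30, 82), (19, 87), (28, 87), (27, 72), (71, 21), (77, 21), (22, 81), (25, 73), (32, 95), (26, 100), (30, 101), (31, 100)]
237 [(31, 59), (30, 58), (22, 59), (35, 78), (23, 77), (32, 81), (24, 83), (37, 51), (123, 23), (92, 18), (23, 52), (30, 85), (26, 93), (22, 92), (26, 95), (29, 91)]
238 [(24, 60), (29, 53), (25, 48), (32, 71), (19, 71), (35, 76), (28, 72), (36, 43), (116, 19), (49, 41), (29, 52), (19, 81), (26, 86), (26, 83), (21, 87), (24, 88)]
239 [(40, 8), (55, 4), (22, 48), (31, 57), (17, 56), (26, 57), (27, 1263), (49, 45), (122, 12), (28, 46), (28, 64), (31, 78), (25, 81), (32, 79), (32, 77), (31, 56)]
240 [(53, 5), (64, 8), (44, 0), (32, 52), (19, 57), (20, 54), (30, 56), (69, 44), (118, 19), (16, 42), (24, 59), (29, 64), (31, 72), (31, 75), (23, 75), (40, 54)]
241 [(58, 4), (64, 8), (40, 35), (24, 45), (29, 50), (28, 49), (36, 51), (78, 15), (90, 18), (36, 44), (26, 56), (33, 54), (25, 55), (31, 59), (22, 52), (25, 51)]
242 [(51, 10), (51, 3), (28, 33), (28, 30), (31, 34), (79, 38), (54, 38), (76, 15), (55, 27), (38, 44), (9, 
[... 1143 characters left out ...]
1), (82, 7), (78, 4)]
250 [(95, 45), (123, 39), (134, 45), (117, 49), (138, 50), (173, 47), (172, 53), (172, 47), (143, 54), (147, 48), (74, 2), (56, 2), (83, 6), (90, 9), (88, 3), (89, 9)]
251 [(73, 38), (54, 38), (65, 36), (66, 43), (86, 46), (124, 44), (123, 45), (132, 42), (129, 46), (160, 50), (190, 50), (196, 50), (155, 54), (128, 54), (86, 4), (68, 6)]
252 [(82, 31), (63, 32), (81, 35), (73, 33), (63, 42), (70, 36), (54, 37), (60, 36), (79, 43), (107, 41), (136, 44), (143, 44), (130, 49), (139, 49), (179, 53), (189, 49)]
253 [(79, 25), (77, 27), (76, 31), (79, 27), (75, 31), (83, 31), (75, 30), (77, 33), (70, 35), (58, 37), (64, 37), (57, 38), (72, 42), (95, 41), (129, 47), (141, 46)]
```

View pics/s9.png

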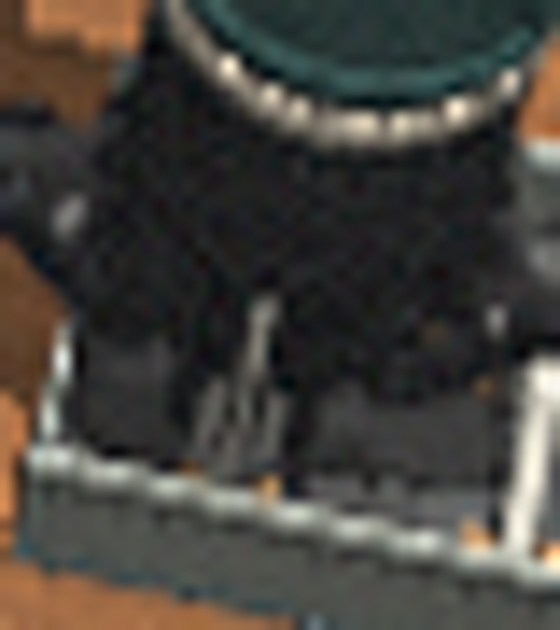

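Call:
step_arm(commands="-0.4 0 0 0 0 0 0;-0.5 0 0 0 0 0 0;-0.5 0 0 0 0 0 0;-0.5 0 0 0 0 0 0;-0.5 0 0 0 0 0 0;0 0 0 0 0 0 0")

```text
t: 10.35
ee_pos: [0.5075, 0.2079, -0.0016]
tcp_rot: [0.082, 0.704, 0.083, -0.701]
ft_force: [0.4, -0.3, -1.3]
grip_width: 0.052
```

Run:
```python
from h import *
p,d=r.get_image("scene");crop(p,330,380,215,260,12,"pics/s10.png")
P,R,s=pose();print(s['grip_width'],P)
```

```text
0.049889073484911124 [ 0.50741703  0.20785976 -0.00187588]
```

View pics/s10.png

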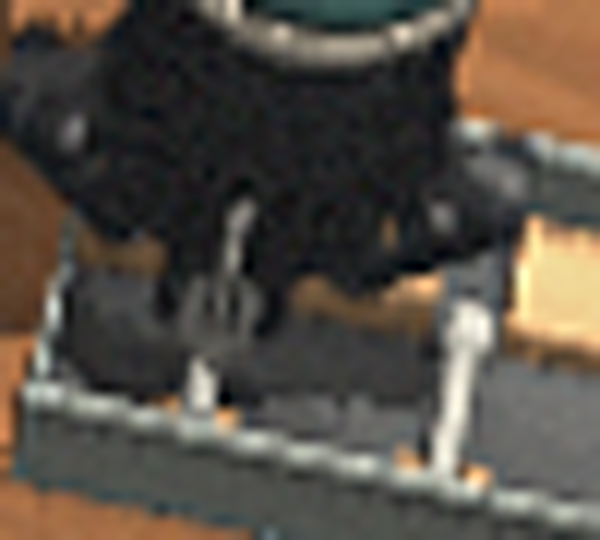

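Call:
step_arm(commands="-1 0 0 0 0 0 0;-1 0 0 0 0 0 0;-1 0 0 0 0 0 0;-1 0 0 0 0 0 0;-1 0 0 0 0 0 0;-1 0 0 0 0 0 0;-1 0 0 0 0 0 0;-1 0 0 0 0 0 0;-1 0 0 0 0 0 0;0 0 0 0 0 0 0")

```text
t: 11.23
ee_pos: [0.5076, 0.2078, 0.0998]
tcp_rot: [0.082, 0.704, 0.083, -0.7]
ft_force: [0.4, -0.4, -0.3]
grip_width: 0.052
```

Run:
```python
from h import *
p,d=r.get_image("scene");crop(p,320,390,180,260,9,"pics/s11.png")
p,d=r.get_image("top");crop(p,150,260,190,280,7,"pics/t11.png")
P,R,s=pose();print(s['grip_width'],P,s['joints'])
```

```text
0.052155170023723794 [0.50660838 0.2075715  0.09809985] [2.61993972e-01 3.94671502e-01 1.74048951e+00 1.09117053e-03
 1.00208376e+00 1.59800820e+00]
```

View pics/s11.png

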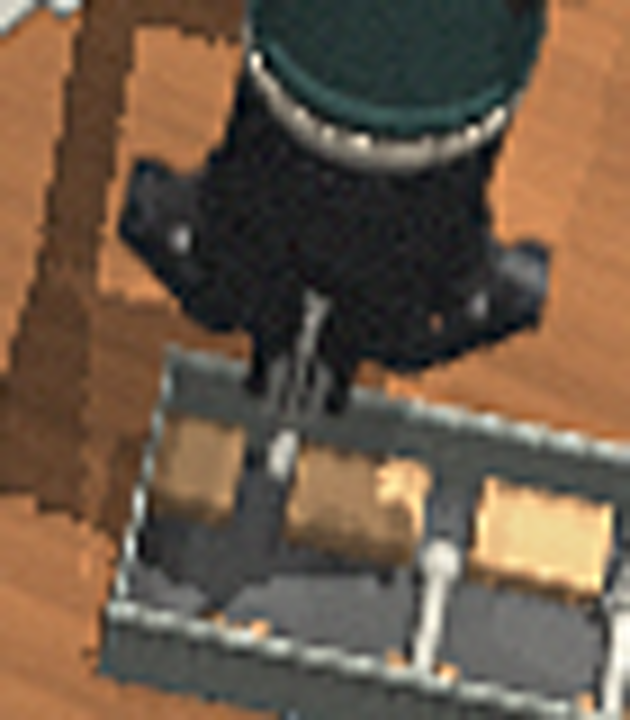

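View pics/t11.png

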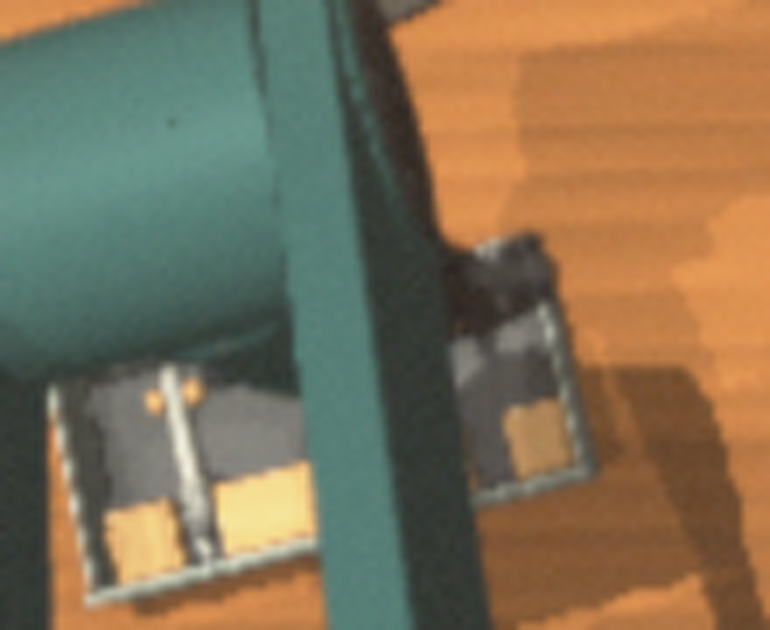

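Run:
```python
from h import *
np.set_printoptions(precision=4,suppress=True,linewidth=150)
P,R,s=pose();z=P[2]+.0404
e=atz("scene",*cp(281,478,320,180,9),z);print("end",e,"tool",R.inv().apply(e-P))
p,d=r.get_image("scene");X=cloud("scene",d)
for v in range(224,240): print(v,[ (int(p[v,u].mean()),round(X[v,u,2]*1000)) for u in range(346,358)])
rows=[eval(l) for l in open("klog.txt")]
q=np.array([a[0] for a in rows]);pp=np.array([a[1] for a in rows]);
rr=np.hypot(pp[:,0],pp[:,1])
from scipy.optimize import least_squares
def f(k):
    a1,d1,L2,L3,LT=k
    s2=q[:,1];s3=s2+q[:,2];s5=s3+q[:,4]
    return np.r_[a1+L2*np.sin(s2)+L3*np.sin(s3)+LT*np.sin(s5)-rr,d1+L2*np.cos(s2)+L3*np.cos(s3)+LT*np.cos(s5)-pp[:,2]]
# add start
o=least_squares(f,[0,.3,.4,.4,.25]);print(o.x,np.abs(o.fun).max(),np.linalg.svd(o.jac)[1])
print(np.c_[q[:,1:5],rr,pp[:,2]])
```

```text
end [0.5402 0.2167 0.1385] tool [-0.0402 -0.0011 -0.035 ]
224 [(73, 37), (64, 32), (65, 31), (72, 144), (87, 143), (45, 1263), (95, 147), (48, 146), (82, 150), (83, 151), (23, 143), (24, 146)]
225 [(72, 25), (71, 25), (77, 32), (88, 136), (83, 139), (60, 140), (89, 145), (57, 138), (85, 146), (80, 145), (25, 140), (24, 134)]
226 [(60, 20), (70, 24), (71, 26), (63, 26), (70, 22), (79, 143), (88, 139), (79, 146), (83, 138), (72, 32), (63, 37), (61, 33)]
227 [(88, 23), (70, 22), (64, 14), (57, 23), (67, 139), (81, 138), (80, 141), (69, 27), (77, 26), (70, 29), (70, 29), (72, 27)]
228 [(126, 22), (78, 13), (70, 11), (65, 14), (109, 142), (169, 142), (157, 144), (59, 14), (65, 21), (62, 16), (66, 24), (68, 17)]
229 [(134, 18), (69, 1263), (65, 8), (74, 7), (164, 143), (193, 145), (191, 142), (67, 15), (84, 25), (68, 20), (75, 15), (65, 17)]
230 [(138, 20), (37, 9), (45, 2), (65, 4), (177, 140), (189, 141), (148, 141), (94, 17), (120, 19), (112, 19), (114, 16), (83, 19)]
231 [(119, 16), (30, 8), (44, 3), (70, 6), (190, 143), (187, 143), (106, 144), (147, 25), (135, 21), (131, 14), (131, 18
[... 868 characters left out ...]
 18), (100, 17), (103, 19)]
239 [(63, 6), (70, 5), (71, 5), (68, 6), (54, 7), (70, 8), (75, 9), (71, 10), (72, 13), (70, 11), (76, 13), (79, 19)]
[0.0726 0.342  0.3213 0.4324 0.3125] 0.015324145118271848 [5.2948 4.0696 0.5918 0.2301 0.0195]
[[ 0.2606  1.2443 -0.0002  1.6309  0.6038  0.3678]
 [ 0.3582  1.6195 -0.0149  1.1434  0.5798  0.1585]
 [ 0.3969  1.7383  0.0015  1.0083  0.5462  0.0975]
 [ 0.5073  1.7845  0.0006  0.8279  0.5616  0.0244]
 [ 0.496   1.794   0.0013  0.8465  0.5496  0.0281]
 [ 0.5264  1.815   0.0015  0.7979  0.5453  0.0065]
 [ 0.525   1.8291  0.0015  0.797   0.535   0.004 ]
 [ 0.5508  1.8067  0.0013  0.7816  0.5519 -0.0048]
 [ 0.5719  1.8243  0.0014  0.7431  0.5478 -0.0202]]
```

```bash
cat >> h.py <<'E'
from scipy.spatial.transform import Slerp
def rows(p2,R2,n,g):
    p,R,s=pose();S=Slerp([0,1],Ro.concatenate([R,R2]));pc,Rc=p,R;out=[]
    for i in range(1,n+1):
        pn=p+(np.array(p2)-p)*i/n;Rn=S(i/n);a,b=delta(pc,Rc,pn,Rn);out.append(" ".join(f"{v:.2f}" for v in a)+" "+" ".join(f"{v:.1f}" for v in b)+f" {g}");pc,Rc=pn,Rn
    print(";".join(out))
W=np.deg2rad(8.6);M=np.array([.490,-.0475,.0485]);D=np.array([np.cos(W)*.7071,np.sin(W)*.7071,-.7071])
RS=tool([-np.cos(W)*.7071,-np.sin(W)*.7071,-.7071],[np.sin(W),-np.cos(W),0])
E
python3 - <<'E'
from h import *
plan([.41,-.06,.19],RS);rows([.41,-.06,.19],RS,10,0)
E
```

```text
shift cm [-9.33 23.77 15.52] turn [  4.6 -45.1  -1.8] rows>= 7.3
joints [0.262, 0.396, 1.741, 0.001, 1.002, 1.598] pos [0.506, 0.2074, 0.0974]
-0.93 2.38 1.55 0.5 -4.5 -0.2 0;-0.82 2.39 1.60 0.5 -4.5 -0.2 0;-0.70 2.40 1.64 0.5 -4.5 -0.2 0;-0.57 2.41 1.67 0.5 -4.5 -0.2 0;-0.45 2.42 1.69 0.5 -4.5 -0.2 0;-0.32 2.43 1.70 0.5 -4.5 -0.2 0;-0.20 2.45 1.71 0.5 -4.5 -0.2 0;-0.07 2.46 1.70 0.5 -4.5 -0.2 0;0.06 2.47 1.68 0.5 -4.5 -0.2 0;0.18 2.49 1.65 0.5 -4.5 -0.2 0
```

Call:
step_arm(commands="-2 0 0 0 0 0 0;-1.9 2.4 1.5 0.5 -4.5 -0.2 0;-1.5 2.4 1.6 0.5 -4.5 -0.2 0;-0.7 2.4 1.6 0.5 -4.5 -0.2 0;-0.6 2.4 1.7 0.5 -4.5 -0.2 0;-0.45 2.4 1.7 0.5 -4.5 -0.2 0;-0.3 2.4 1.7 0.5 -4.5 -0.2 0;-0.2 2.4 1.7 0.5 -4.5 -0.2 0;-0.1 2.5 1.7 0.5 -4.5 -0.2 0;0.1 2.5 1.7 0.5 -4.5 -0.2 0;0.2 2.5 1.6 0.5 -4.5 -0.2 0;0 0 0 0 0 0 0")

```text
t: 12.38
ee_pos: [0.4016, -0.0705, 0.2276]
tcp_rot: [-0.066, -0.359, -0.027, 0.931]
ft_force: [0.7, -0.0, -1.7]
grip_width: 0.053
```

Run:
```python
from h import *
plan([.41,-.06,.19],RS);
p,d=r.get_image("scene");crop(p,200,350,80,260,4,"pics/s12.png")
P,R,s=pose();print(s['grip_width'])
for k in((-.0404,0,-.035),(-.0404,0,.0275),(-.033,0,0),(0,0,0)): print(k,proj("scene",P+R.apply(k)),proj("top",P+R.apply(k)))
p,d=r.get_image("top");crop(p,230,370,140,290,4,"pics/t12.png")
```

```text
shift cm [ 1.8  -0.91 -3.44] turn [-0.2  2.8  0.4] rows>= 1.0
joints [-0.14, 0.593, 1.38, -0.224, 1.974, 1.288] pos [0.4016, -0.0705, 0.2276]
0.05194067463475186
(-0.0404, 0, -0.035) [276.09886457 152.24088274] [314.39974993 253.74412535]
(-0.0404, 0, 0.0275) [281.2804901  130.37503428] [319.41905114 270.86452688]
(-0.033, 0, 0) [279.65759005 139.82271405] [317.36192976 265.54774462]
(0, 0, 0) [282.58227163 138.74468614] [318.3347956  276.27247027]
```

View pics/s12.png

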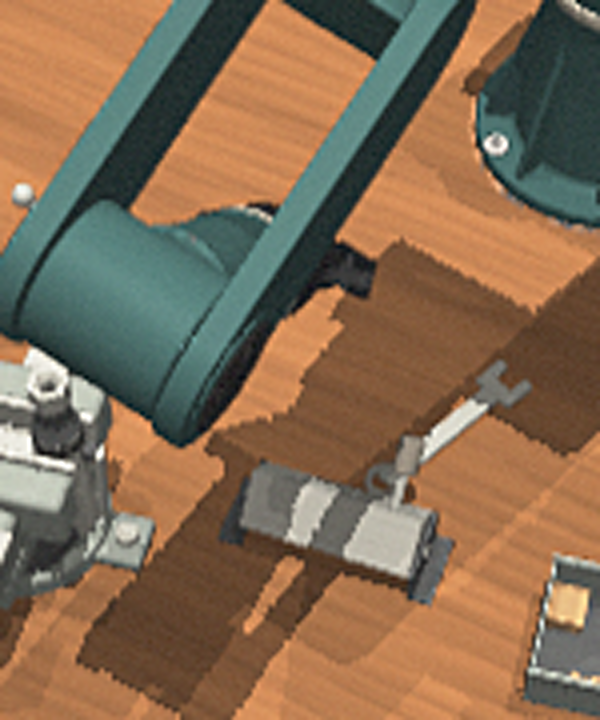

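View pics/t12.png

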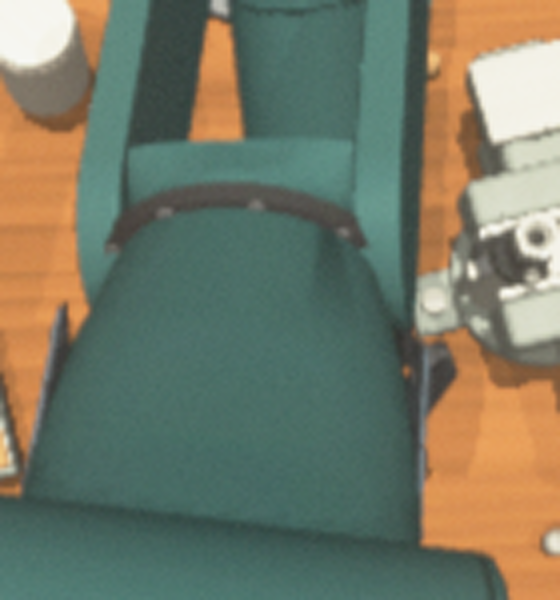

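Run:
```python
from h import *
np.set_printoptions(precision=3,suppress=True,linewidth=150)
P,R,s=pose()
for n,b in(("scene",(260,320,120,190)),("top",(230,370,200,290))):
    p,d=r.get_image(n);X=cloud(n,d);L=(X-P)@R.as_matrix()
    v,u=np.mgrid[0:420,0:560];m=(u>=b[0])&(u<b[1])&(v>=b[2])&(v<b[3])&(p.max(2)<75)&(X[...,2]>.15)&(d>0)&(abs(p[...,1].astype(int)-p[...,0])<14)
    S=L[m];print(n,len(S));
    for k in range(-200,0,20):
        T=S[(S[:,0]*1000>=k)&(S[:,0]*1000<k+20)]
        if len(T)>3: print(k,len(T),T[:,1:].min(0),T[:,1:].max(0))
# reference: shut gripper knuckles when vertical, from earlier frames unavailable
```

```text
scene 472
-200 17 [-0.038 -0.022] [-0.005  0.036]
-180 15 [-0.038 -0.019] [-0.033  0.008]
-160 23 [-0.045 -0.008] [-0.034  0.01 ]
-140 83 [-0.062 -0.014] [-0.031  0.012]
-120 16 [-0.061 -0.013] [-0.032  0.011]
-100 11 [-0.031  0.002] [-0.022  0.011]
top 216
-160 28 [0.028 0.007] [0.04  0.013]
-140 31 [ 0.032 -0.001] [0.057 0.014]
-120 15 [ 0.037 -0.009] [0.055 0.014]
```

The gripper knuckles stay centred in tool z after tilting, so the offset lies along tool x and my burr-in-tool estimate still holds. I'll go on to the pre-insert pose.

Run:
```python
from h import *
x=RS.as_matrix()[:,0]
pp=M-.075*D+.0404*x;print(pp)
plan(pp-.0*x,RS);rows(pp,RS,8,0)
```

```text
[ 0.40931786 -0.05970203  0.07296539]
shift cm [  9.92  -0.43 -12.  ] turn [0.  2.4 0.4] rows>= 3.8
joints [-0.133, 0.588, 1.382, -0.218, 1.971, 1.29] pos [0.402, -0.0659, 0.2284]
1.24 -0.05 -1.50 0.0 0.3 0.1 0;1.25 -0.06 -1.49 0.0 0.3 0.1 0;1.26 -0.06 -1.49 0.0 0.3 0.1 0;1.26 -0.06 -1.48 0.0 0.3 0.1 0;1.27 -0.06 -1.47 0.0 0.3 0.1 0;1.28 -0.06 -1.47 0.0 0.3 0.1 0;1.29 -0.06 -1.46 0.0 0.3 0.1 0;1.29 -0.06 -1.45 0.0 0.3 0.1 0
```

Call:
step_arm(commands="1.25 -0.06 -1.5 0 0.3 0 0;1.25 -0.06 -1.5 0 0.3 0.1 0;1.25 -0.06 -1.5 0 0.3 0 0;1.25 -0.06 -1.5 0 0.3 0.1 0;1.25 -0.06 -1.45 0 0.3 0 0;1 -0.06 -1.2 0 0.3 0.1 0;0.5 0 -0.5 0 0.3 0 0;0 0 0 0 0.3 0.1 0;0 0 0 0 0 0 0")

```text
t: 13.33
ee_pos: [0.4106, -0.0508, 0.107]
tcp_rot: [-0.075, -0.391, -0.032, 0.917]
ft_force: [-0.5, -0.3, -0.9]
grip_width: 0.052
```

Run:
```python
from h import *
x=RS.as_matrix()[:,0]
pp=M-.075*D+.0404*x
plan(pp,RS)
P,R,s=pose();print(s['ft_force'])
p,d=r.get_image("scene");crop(p,200,350,100,250,5,"pics/s13.png")
p,d=r.get_image("top");crop(p,230,370,160,290,5,"pics/t13.png")
```

```text
shift cm [ 2.65  0.86 -2.16] turn [ 0.6 -1.1 -0.5] rows>= 0.9
joints [-0.108, 0.692, 1.478, -0.188, 1.716, 1.345] pos [0.4106, -0.0508, 0.107]
[-0.45264321 -0.29198565 -0.89554469]
```

View pics/s13.png

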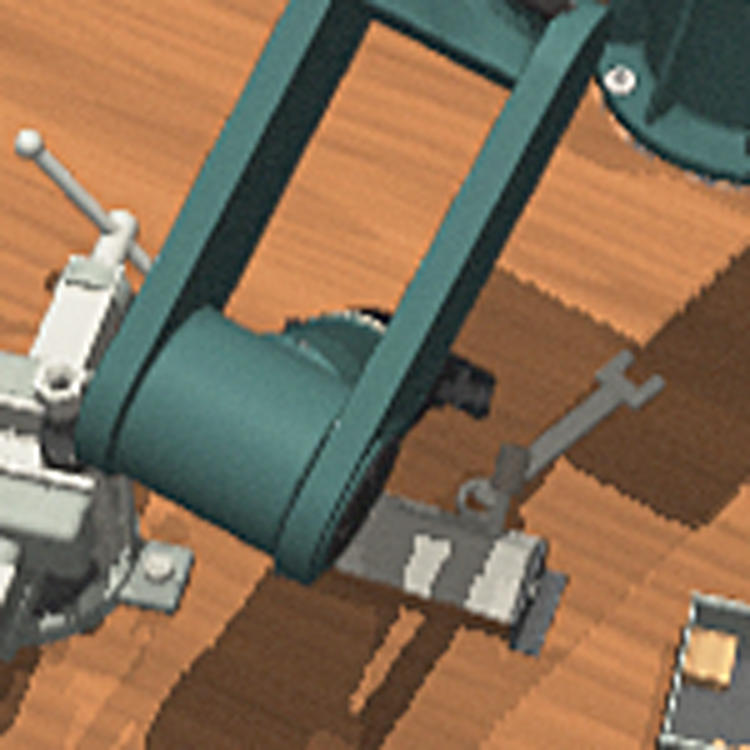

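View pics/t13.png

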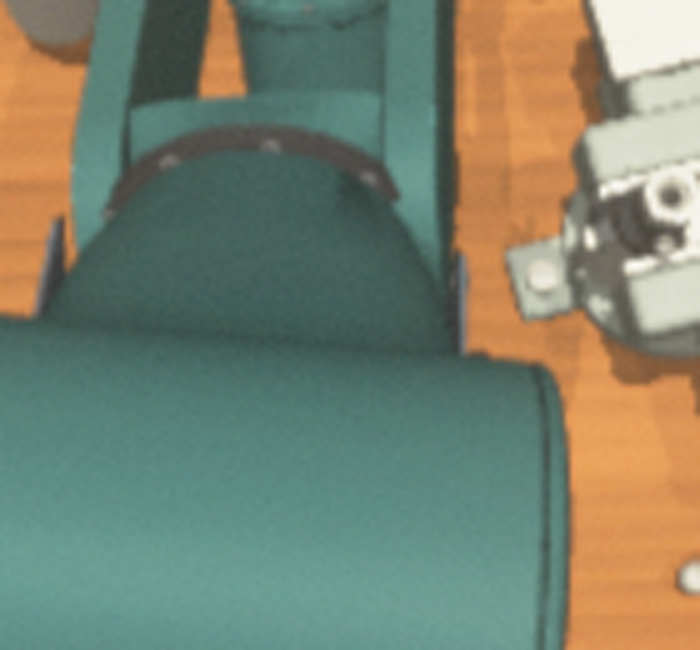

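Call:
step_arm(commands="0.9 0.3 -0.7 0.2 -0.4 -0.2 0;0.9 0.3 -0.7 0.2 -0.4 -0.2 0;0.8 0.26 -0.7 0.2 -0.3 -0.1 0;0 0 0 0 0 0 0;0 0 0 0 0 0 0")

```text
t: 13.85
ee_pos: [0.411, -0.0616, 0.0721]
tcp_rot: [-0.068, -0.384, -0.027, 0.921]
ft_force: [0.5, 0.3, -0.2]
grip_width: 0.048
```

Run:
```python
from h import *
x=RS.as_matrix()[:,0]
pp=M-.075*D+.0404*x
plan(pp,RS)
```

```text
shift cm [ 0.04 -0.21  0.15] turn [-0.2 -0.2  0. ] rows>= 0.1
joints [-0.127, 0.749, 1.48, -0.195, 1.673, 1.355] pos [0.411, -0.0616, 0.0721]
```

Call:
step_arm(commands="0.04 -0.2 -0.4 -0.2 -0.2 0 0;0 0 -0.6 0 0 0 0;0 0 -0.6 0 0 0 0;0 0 -0.6 0 0 0 0;0 0 -0.6 0 0 0 0;0 0 -0.6 0 0 0 0;0 0 0 0 0 0 0")

```text
t: 14.43
ee_pos: [0.4372, -0.0556, 0.0448]
tcp_rot: [-0.069, -0.382, -0.029, 0.921]
ft_force: [-0.1, -0.4, -0.5]
grip_width: 0.052
```

Run:
```python
from h import *
x=RS.as_matrix()[:,0]
plan(M-.035*D+.0404*x,RS)
P,R,s=pose();print(s['ft_force'],s['torque'])
```

```text
shift cm [ 0.   -0.01 -0.02] turn [-0. -0.  0.] rows>= 0.0
joints [-0.114, 0.813, 1.418, -0.186, 1.676, 1.362] pos [0.4372, -0.0556, 0.0448]
[-0.08160093 -0.39718549 -0.45837266] [ 0.11479382 -0.41205043  0.04428145]
```

Aligned, with the tip nominally at the mouth. Now I'll insert in small steps and watch the force.

Call:
step_arm(commands="0 0 -0.3 0 0 0 0;0 0 -0.3 0 0 0 0;0 0 -0.2 0 0 0 0;0 0 0 0 0 0 0")

```text
t: 14.77
ee_pos: [0.4435, -0.0545, 0.0384]
tcp_rot: [-0.069, -0.382, -0.029, 0.921]
ft_force: [0.5, -0.3, -0.8]
grip_width: 0.049
```

Run:
```python
from h import *
x=RS.as_matrix()[:,0]
plan(M-.027*D+.0404*x,RS)
P,R,s=pose();print(R.inv().apply(s['ft_force']),s['torque'])
```

```text
shift cm [0.01 0.   0.09] turn [ 0. -0.  0.] rows>= 0.0
joints [-0.111, 0.828, 1.402, -0.184, 1.677, 1.364] pos [0.4435, -0.0545, 0.0384]
[ 0.22701153  0.38895157 -0.90729213] [ 0.02926258 -0.44749182 -0.00930311]
```

Call:
step_arm(commands="0 0 -0.3 0 0 0 0;0 0 -0.3 0 0 0 0;0 0 -0.3 0 0 0 0;0 0 0 0 0 0 0")

```text
t: 15.1
ee_pos: [0.4503, -0.0535, 0.0319]
tcp_rot: [-0.069, -0.382, -0.029, 0.921]
ft_force: [-1.1, 0.2, -1.3]
grip_width: 0.052
```

Call:
step_arm(commands="0 0 -0.25 0 0 0 0;0 0 -0.25 0 0 0 0;0 0 0 0 0 0 0")

```text
t: 15.35
ee_pos: [0.4532, -0.0531, 0.029]
tcp_rot: [-0.069, -0.381, -0.029, 0.922]
ft_force: [0.5, -0.2, -0.3]
grip_width: 0.05
```

Run:
```python
from h import *
x=RS.as_matrix()[:,0]
plan(M-.015*D+.0404*x,RS)
P,R,s=pose();print(R.inv().apply(s['ft_force']),s['torque'])
p,d=r.get_image("scene");crop(p,240,340,160,240,7,"pics/s14.png")
```

```text
shift cm [ 0.03 -0.    0.24] turn [-0.   0.1  0. ] rows>= 0.1
joints [-0.107, 0.852, 1.377, -0.182, 1.683, 1.367] pos [0.4532, -0.0531, 0.029]
[-0.0967748   0.30861216 -0.54233789] [ 0.04861705 -0.4142882   0.01879692]
```

View pics/s14.png

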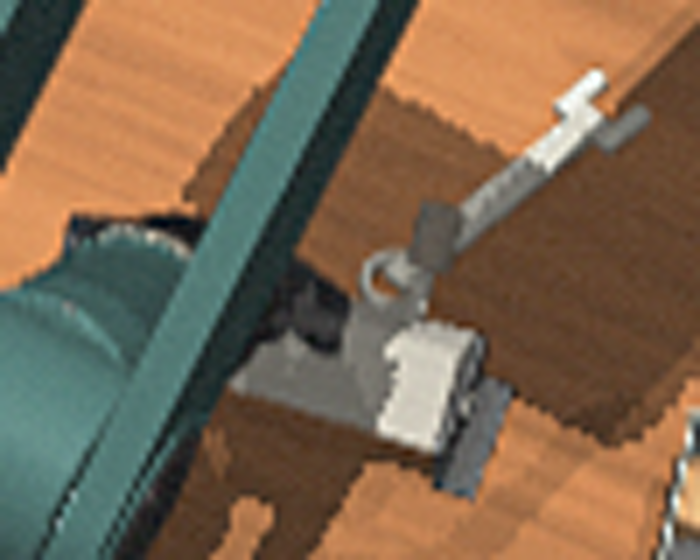

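Call:
step_arm(commands="0 0 -0.1 0 0 0 0;0 0 0 0 0 0 3;0 0 0 0 0 0 3;0 0 0 0 0 0 3;0 0 0 0 0 0 3;0 0 0 0 0 0 3;-0.5 0 0 0 0 0 3;-1 0 0 0 0 0 3;-1 0 0 0 0 0 3;-1 0 0 0 0 0 3;-1.5 0 0 0 0 0 3;-1.5 0 0 0 0 0 3;-1.5 0 0 0 0 0 3;-1.5 0 0 0 0 0 3;0 0 0 0 0 0 3")

```text
t: 16.65
ee_pos: [0.5292, -0.0418, 0.103]
tcp_rot: [-0.069, -0.383, -0.028, 0.921]
ft_force: [0.4, 0.4, 0.9]
grip_width: 0.351
```

Run:
```python
from h import *
plan(M,RS)
P,R,s=pose();print(s['ft_force'])
p,d=r.get_image("scene");crop(p,240,340,160,240,7,"pics/s15.png")
```

```text
shift cm [ 6.66 -0.02 -1.03] turn [-0.  -0.2 -0. ] rows>= 1.6
joints [-0.084, 0.849, 1.142, -0.174, 1.914, 1.345] pos [0.5292, -0.0418, 0.103]
[0.40400124 0.35358147 0.92000149]
```

View pics/s15.png

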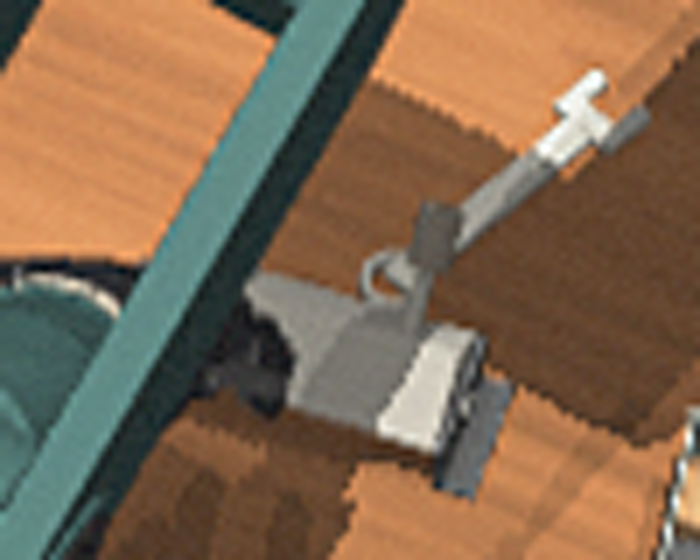

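Call:
step_arm(commands="-2 0 1.5 0 0 0 3;-2 0 1.5 0 0 0 3;-2 0 2 0 0 0 3;-2 0 2 0 0 0 3;-2 0 2 0 0 0 3;0 0 0 0 0 0 3")

```text
t: 17.2
ee_pos: [0.5315, -0.0405, 0.2382]
tcp_rot: [-0.069, -0.378, -0.03, 0.923]
ft_force: [0.3, -0.1, 0.5]
grip_width: 0.358
```

```bash
cat >> h.py <<'E'
def RG(deg):
    a=np.deg2rad(deg);return tool([np.sin(a)*np.cos(W),np.sin(a)*np.sin(W),-np.cos(a)],[np.sin(W),-np.cos(W),0])
H=M-.0385*D
E
python3 - <<'E'
from h import *
R2=RG(20);x=R2.as_matrix()[:,0];T=H+.052*x;print(T)
plan(T-.12*x,R2);rows(T-.12*x,R2,10,4.5)
p,d=r.get_image("scene");crop(p,240,340,160,240,7,"pics/s16.png")
E
```

```text
[ 0.48066782 -0.04891136  0.02685933]
shift cm [13.51  0.1  -0.53] turn [ 0.  65.4  0.1] rows>= 9.2
joints [-0.082, 0.739, 1.03, -0.194, 2.144, 1.299] pos [0.5315, -0.0405, 0.2382]
1.35 0.01 -0.05 0.0 6.5 0.0 4.5;1.35 0.01 0.10 0.0 6.5 0.0 4.5;1.33 0.01 0.25 0.0 6.5 0.0 4.5;1.29 0.01 0.40 0.0 6.5 0.0 4.5;1.24 0.01 0.55 0.0 6.5 0.0 4.5;1.17 0.01 0.69 0.0 6.5 0.0 4.5;1.08 0.01 0.81 0.0 6.5 0.0 4.5;0.98 0.01 0.93 0.0 6.5 0.0 4.5;0.87 0.01 1.04 0.0 6.5 0.0 4.5;0.74 0.01 1.13 0.0 6.5 0.0 4.5
```

View pics/s16.png

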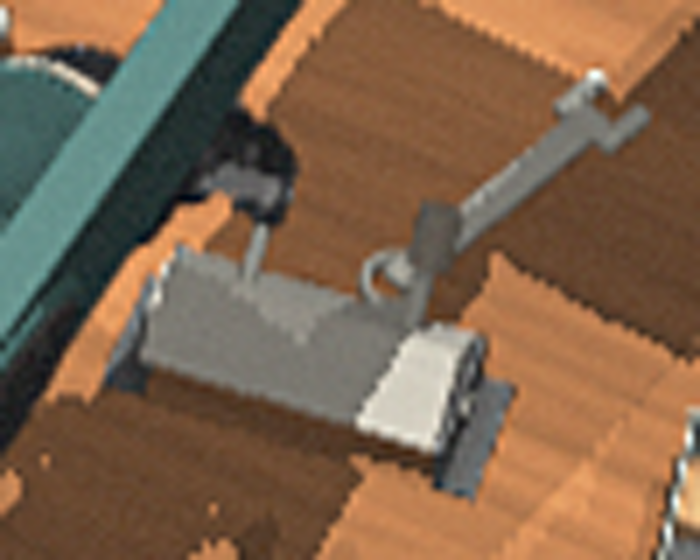

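The burr's shank is visible standing in the hole, at about (255,250) in the crop. Next I'll tilt the tool forward for the second hold.

Call:
step_arm(commands="0.5 0 0 0 6.5 0 4.5;0.8 0 0.1 0 6.5 0 4.5;1 0 0.25 0 6.5 0 4.5;1.2 0 0.4 0 6.5 0 4.5;1.2 0 0.55 0 6.5 0 4.5;1.2 0 0.7 0 6.5 0 4.5;1 0 0.8 0 6.5 0 4.5;1 0 0.9 0 6.5 0 4.5;0.9 0 1 0 6.5 0 4.5;0.7 0 1.1 0 6.5 0 4.5;0 0 0 0 0 0 4.5")

```text
t: 18.17
ee_pos: [0.4389, -0.0438, 0.1279]
tcp_rot: [0.039, 0.812, 0.065, -0.579]
ft_force: [-1.4, 1.4, -0.7]
grip_width: 0.528
```

Run:
```python
from h import *
R2=RG(20);x=R2.as_matrix()[:,0];T=H+.052*x
plan(T-.08*x,R2)
p,d=r.get_image("scene");crop(p,240,340,150,240,7,"pics/s17.png");np.save("s17.npy",p)
p,d=r.get_image("top");crop(p,250,350,200,290,7,"pics/t17.png")
```

```text
shift cm [ 2.86  1.16 -0.41] turn [-0.2  0.9  0.7] rows>= 0.8
joints [-0.439, 0.078, 2.19, 0.334, 0.627, 0.736] pos [0.4389, -0.0438, 0.1279]
```

View pics/s17.png

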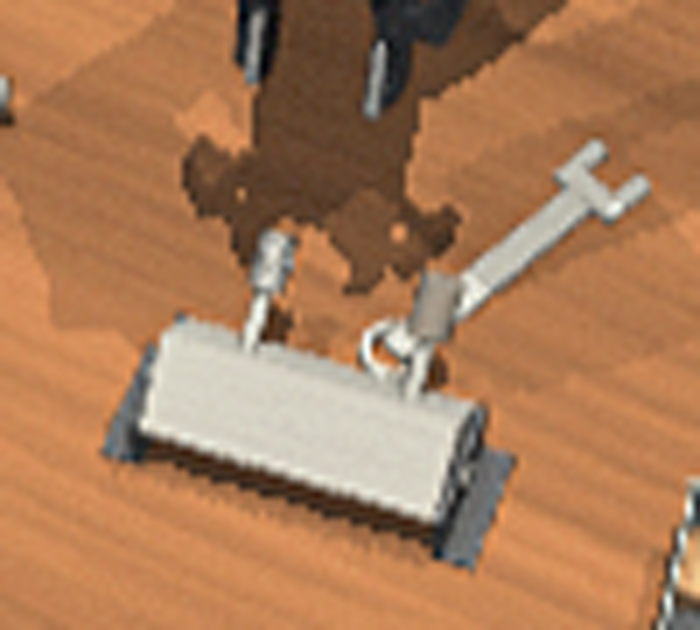

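View pics/t17.png

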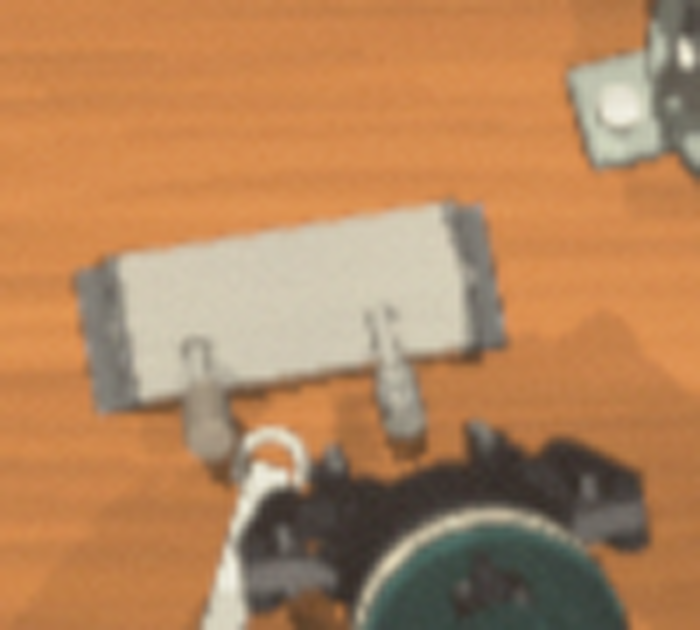

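The burr sits in the stand with its head at scene crop (272,262) and top crop (403,405). The bystanders are unmoved. I'll triangulate the head.

Run:
```python
from h import *
from scipy.optimize import least_squares
np.set_printoptions(precision=4,suppress=True)
obs={"scene":cp(272,264,240,150,7),"top":cp(403,403,250,200,7)}
print(H,{n:proj(n,H) for n in obs},obs)
o=least_squares(lambda X:np.r_[proj("scene",X)-obs["scene"],proj("top",X)-obs["top"]],H);print(o.x,o.fun)
for n in obs:
    d=r.get_image(n)[1];X=cloud(n,d);m=np.linalg.norm(X-H,axis=-1)<.02
    L=X[m]-H;print(n,m.sum(),X[m].mean(0),(L@D).min(),(L@D).max())
for q in ["burr_head"]:
    for n in obs:
        for k in r.spot_in(n,q)[:2]:print(n,k)
```

```text
[ 0.4631 -0.0516  0.0757] {'scene': array([277.62  , 186.8407]), 'top': array([306.4994, 254.756 ])} {'scene': (278.42857142857144, 187.28571428571428), 'top': (307.14285714285717, 257.14285714285717)}
[ 0.4569 -0.0531  0.0646] [-0.3043 -0.0442 -0.2554  0.1083]
scene 55 [ 0.4624 -0.0493  0.0736] -0.01344254297853451 0.019963279348325452
top 66 [ 0.46   -0.0509  0.0773] -0.01721761978615667 0.01925812680377886
scene {'position': [278.7, 187.3], 'confidence': 0.55}
top {'position': [305.7, 253.9], 'confidence': 0.44}
```

```bash
cat >> h.py <<'E'
H2=np.array([.460,-.052,.0715])
E
python3 - <<'E'
from h import *
R2=RG(20);x=R2.as_matrix()[:,0];T=H2+.047*x
plan(T-.08*x,R2);rows(T-.08*x,R2,2,4.5)
E
```

```text
shift cm [2.82 0.48 1.47] turn [0.  0.4 0.3] rows>= 0.8
joints [-0.432, 0.083, 2.165, 0.326, 0.632, 0.748] pos [0.4524, -0.0484, 0.1341]
1.41 0.24 0.74 0.0 0.2 0.1 4.5;1.41 0.24 0.74 0.0 0.2 0.1 4.5
```

Call:
step_arm(commands="0.7 0.12 0.4 0 0.1 0.1 4.5;0.7 0.12 0.4 0 0.1 0.1 4.5;0.7 0.12 0.4 0 0.1 0.1 4.5;0.7 0.12 0.3 0 0.1 0 4.5;0 0 0 0 0 0 4.5;0 0 0 0 0 0 4.5")

```text
t: 18.97
ee_pos: [0.4644, -0.057, 0.1065]
tcp_rot: [0.048, 0.82, 0.063, -0.567]
ft_force: [-0.1, -0.5, -0.0]
grip_width: 0.527
```

Run:
```python
from h import *
R2=RG(20);x=R2.as_matrix()[:,0];T=H2+.047*x
plan(T-.08*x,R2)
p,d=r.get_image("scene");crop(p,240,340,150,240,7,"pics/s18.png")
p,d=r.get_image("top");crop(p,250,350,200,290,7,"pics/t18.png")
```

```text
shift cm [-0.15 -0.57  1.53] turn [ 0.6 -0.6 -0.3] rows>= 0.4
joints [-0.441, 0.155, 2.193, 0.395, 0.524, 0.653] pos [0.4644, -0.057, 0.1065]
```

View pics/s18.png

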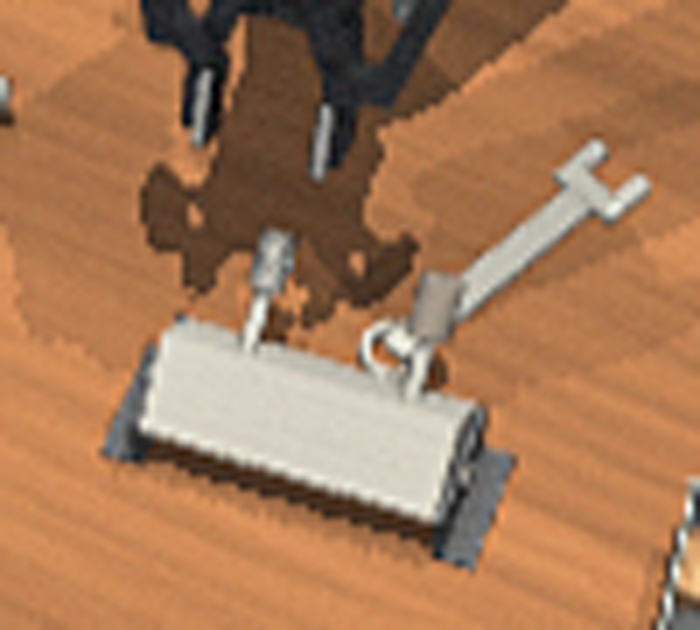

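View pics/t18.png

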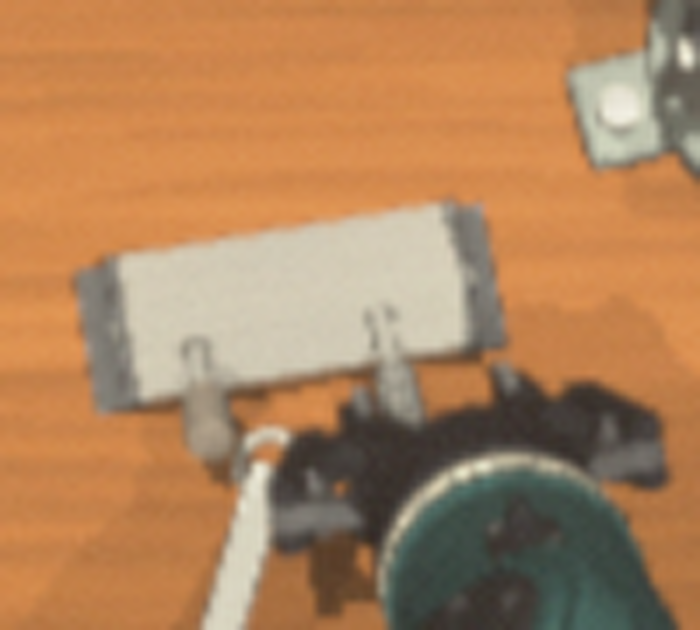

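Call:
step_arm(commands="0 -0.2 0.5 0.2 -0.2 -0.1 4.5;0 -0.2 0.5 0.2 -0.2 -0.1 4.5;0 -0.1 0.4 0.2 -0.2 -0.1 4.5;0 0 0 0 0 0 4.5;0 0 0 0 0 0 4.5")

```text
t: 19.48
ee_pos: [0.4505, -0.0537, 0.103]
tcp_rot: [0.044, 0.817, 0.062, -0.571]
ft_force: [0.3, -0.8, -0.3]
grip_width: 0.524
```

Run:
```python
from h import *
R2=RG(20);x=R2.as_matrix()[:,0];T=H2+.047*x
plan(T-.08*x,R2)
```

```text
shift cm [-0.01 -0.03  0.17] turn [ 0.1 -0.1 -0. ] rows>= 0.0
joints [-0.45, 0.146, 2.215, 0.398, 0.523, 0.649] pos [0.4505, -0.0537, 0.103]
```

Aligned. I'll advance 8 cm along the tool in small steps, re-checking halfway.

Call:
step_arm(commands="0.6 0 0.1 0 0 0 4.5;0.6 0 0.1 0 0 0 4.5;0.6 0 0.1 0 0 0 4.5;0.6 0 0.1 0 0 0 4.5;0.6 0 0 0 0 0 4.5;0.6 0 0 0 0 0 4.5;0 0 0 0 0 0 4.5")

```text
t: 20.07
ee_pos: [0.4599, -0.053, 0.0641]
tcp_rot: [0.043, 0.817, 0.061, -0.571]
ft_force: [-0.4, 0.1, 0.9]
grip_width: 0.528
```

Run:
```python
from h import *
R2=RG(20);x=R2.as_matrix()[:,0];T=H2+.047*x
plan(T,R2);print(r.get_state()['ft_force'])
```

```text
shift cm [ 4.01 -0.1  -0.27] turn [ 0.  -0.1 -0.1] rows>= 1.0
joints [-0.434, 0.249, 2.244, 0.508, 0.397, 0.541] pos [0.4599, -0.053, 0.0641]
[-0.35354854  0.11490761  0.88708806]
```

Run:
```python
from h import *
R2=RG(8);x=R2.as_matrix()[:,0];T=H2+.047*x
plan(T-.035*x,R2);rows(T-.035*x,R2,3,4.5)
```

```text
shift cm [ 0.48 -0.09 -0.03] turn [  0.  -12.1  -0.1] rows>= 1.7
joints [-0.434, 0.249, 2.244, 0.508, 0.397, 0.541] pos [0.4599, -0.053, 0.0641]
0.16 -0.03 -0.01 0.0 -4.0 -0.0 4.5;0.16 -0.03 -0.02 0.0 -4.0 -0.0 4.5;0.16 -0.03 -0.03 0.0 -4.0 -0.0 4.5
```

Call:
step_arm(commands="0 -0.03 0 0 -4 0 4.5;0 -0.03 0 0 -4 0 4.5;0 -0.03 0 0 -4 0 4.5;0 0 0 0 0 0 4.5;0 0 0 0 0 0 4.5")

```text
t: 20.48
ee_pos: [0.4576, -0.0506, 0.0614]
tcp_rot: [0.048, 0.754, 0.058, -0.653]
ft_force: [-0.5, 0.1, 0.0]
grip_width: 0.526
```

Run:
```python
from h import *
R2=RG(8);x=R2.as_matrix()[:,0];T=H2+.047*x
plan(T,R2);print(r.get_state()['ft_force'])
```

```text
shift cm [ 3.74  0.19 -0.35] turn [ 0.  -0.2  0.1] rows>= 0.9
joints [-0.32, 0.293, 2.075, 0.11, 0.65, 1.016] pos [0.4576, -0.0506, 0.0614]
[-0.46247411  0.09985067  0.01162659]
```

Much more joint margin now. Descending.

Call:
step_arm(commands="0.6 0.1 -0.1 0 0 0 4.5;0.6 0.1 -0.1 0 0 0 4.5;0.6 0 -0.1 0 0 0 4.5;0.6 0 0 0 0 0 4.5;0.5 0 0 0 0 0 4.5;0.4 0 0 0 0 0 4.5;0 0 0 0 0 0 4.5")

```text
t: 21.07
ee_pos: [0.4615, -0.0501, 0.024]
tcp_rot: [0.046, 0.754, 0.058, -0.653]
ft_force: [0.2, -0.3, -0.5]
grip_width: 0.529
```

Run:
```python
from h import *
R2=RG(8);x=R2.as_matrix()[:,0];T=H2+.047*x
plan(T,R2);print(r.get_state()['ft_force'])
p,d=r.get_image("scene");crop(p,240,340,150,240,7,"pics/s19.png")
p,d=r.get_image("top");crop(p,250,350,200,290,7,"pics/t19.png")
```

```text
shift cm [-0.02  0.16 -0.49] turn [-0.1 -0.2  0.4] rows>= 0.1
joints [-0.32, 0.373, 2.101, 0.136, 0.546, 0.99] pos [0.4615, -0.0501, 0.024]
[ 0.17307367 -0.2958102  -0.50629392]
```

View pics/s19.png

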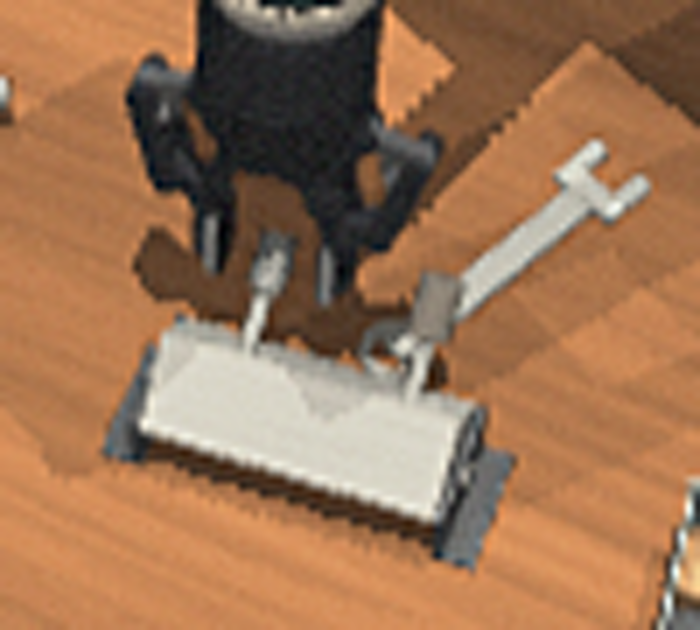

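View pics/t19.png

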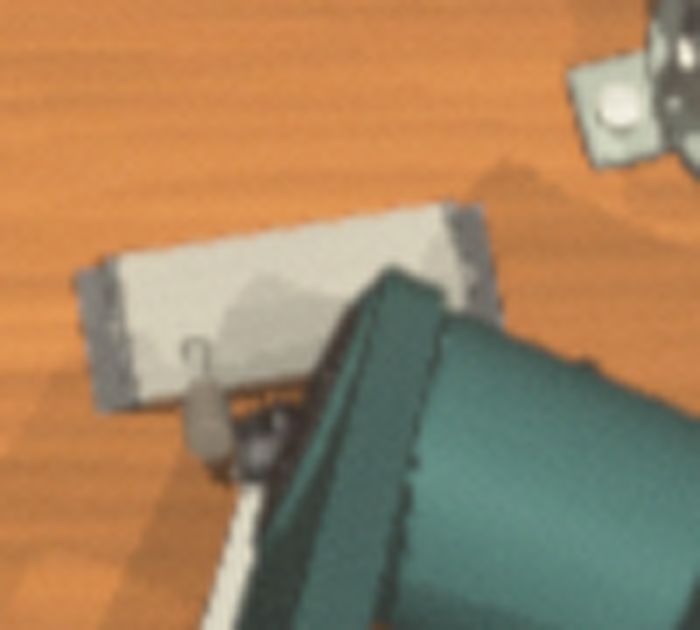

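Call:
step_arm(commands="0 0.1 -0.25 0 0 0 4.5;0 0.05 -0.2 0 0 0.3 4.5;0 0 0 0 0 0 3;0 0 0 0 0 0 2.4;0 0 0 0 0 0 2.4")

```text
t: 21.58
ee_pos: [0.4682, -0.0514, 0.0265]
tcp_rot: [0.049, 0.755, 0.056, -0.651]
ft_force: [0.4, -1.1, -0.6]
grip_width: 0.282
```

Run:
```python
from h import *
R2=RG(8);x=R2.as_matrix()[:,0];T=H2+.047*x
plan(T,R2);print(r.get_state()['ft_force'],r.get_state()['grip_width'])
p,d=r.get_image("scene");crop(p,255,315,160,220,12,"pics/s20.png")
```

```text
shift cm [ 0.12 -0.07  0.19] turn [-0.1 -0.4 -0. ] rows>= 0.1
joints [-0.313, 0.373, 2.089, 0.124, 0.551, 1.008] pos [0.4682, -0.0514, 0.0265]
[ 0.43019362 -1.11137241 -0.5534201 ] 0.2819383689578275
```

View pics/s20.png

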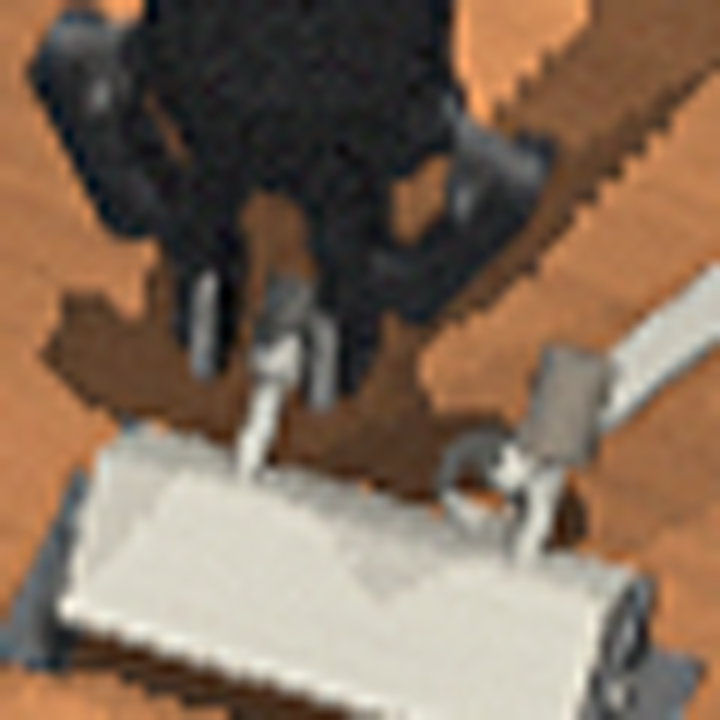

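Call:
step_arm(commands="0.1 -0.3 0 0 0 0 2.4;0 0 0 0 0 0 1.2;0 0 0 0 0 0 1;0 0 0 0 0 0 1;0 0 0 0 0 0 1;0 0 0 0 0 0 1", force=80)

```text
t: 22.13
ee_pos: [0.4681, -0.0485, 0.0259]
tcp_rot: [0.049, 0.755, 0.056, -0.651]
ft_force: [-0.5, -0.1, 0.8]
grip_width: 0.157
```

Run:
```python
from h import *
P,R,s=pose();print(P,s['ft_force'],s['grip_width'],s['torque'])
p,d=r.get_image("scene");crop(p,255,315,160,220,12,"pics/s21.png")
```

```text
[ 0.46812908 -0.04850047  0.02585192] [-0.51737356 -0.0558071   0.76411933] 0.15738009676736134 [-0.1189284   0.01457298 -0.03332905]
```

View pics/s21.png

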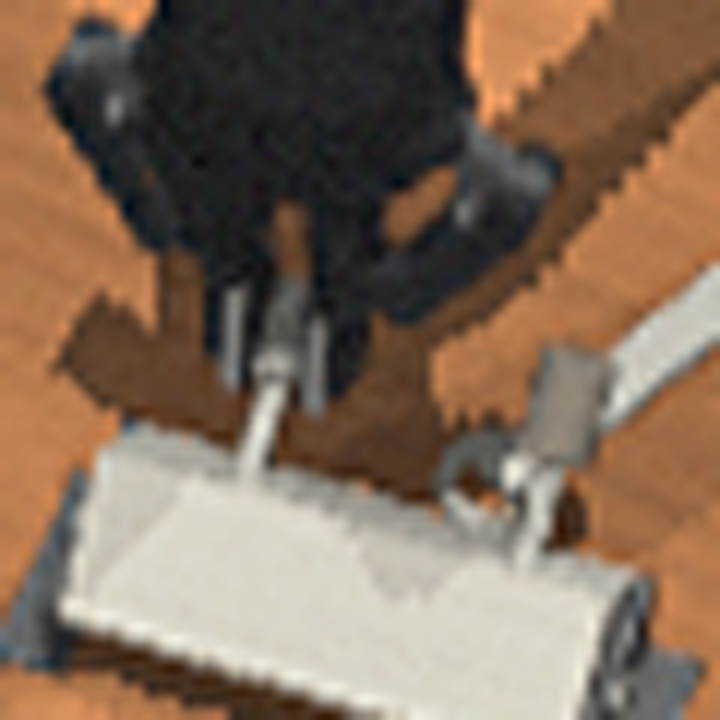

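Call:
step_arm(commands="-0.4 0 0.3 0 0 0 1;-0.4 0 0.3 0 0 0 1;-0.4 0 0.3 0 0 0 1;-0.4 0 0.3 0 0 0 1;-0.4 0 0.3 0 0 0 1;-0.4 0 0.3 0 0 0 1;-0.4 0 0.3 0 0 0 1;-0.4 0 0.3 0 0 0 1;0 0 0 0 0 0 1")

```text
t: 22.93
ee_pos: [0.4353, -0.0524, 0.0567]
tcp_rot: [0.049, 0.755, 0.056, -0.652]
ft_force: [-0.6, 0.7, -0.9]
grip_width: 0.156
```

Run:
```python
from h import *
P,R,s=pose();print(P,s['ft_force'],s['grip_width'],s['joints'])
p,d=r.get_image("scene");crop(p,255,315,150,220,10,"pics/s22.png")
```

```text
[ 0.43531866 -0.05235346  0.0567243 ] [-0.56281254  0.69777237 -0.86954245] 0.15576720460474136 [-0.34190072  0.27632693  2.12695697  0.11912561  0.61258577  0.98699029]
```

View pics/s22.png

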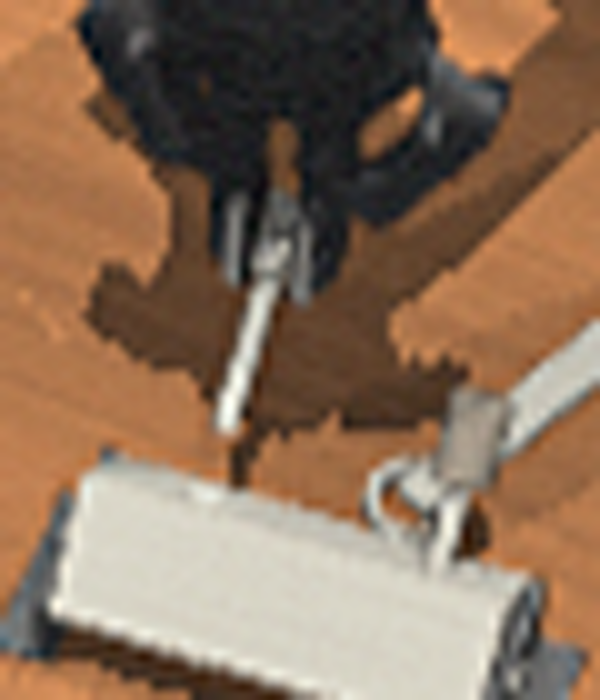

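```bash
cat > burr.py <<'E'
from h import *
def meas(nav=4,show=True):
    np.set_printoptions(precision=4,suppress=True,linewidth=150)
    P,R,s=pose();ds=[]
    for i in range(nav): p,d=r.get_image("scene");ds.append(d)
    d=np.median(ds,0);X=cloud("scene",d);L=(X-P)@R.as_matrix()
    return P,R,p,d,X,L
E
python3 - <<'E'
from burr import *
P,R,p,d,X,L=meas()
for v in range(170,196):
    print(v,[(u,int(p[v,u].mean()),*np.round(L[v,u]*1000).astype(int).tolist()) for u in range(274,287) if abs(L[v,u,1])<.03 and L[v,u,0]<.06])
E
```

```text
170 [(276, 27, -62, 18, -8), (277, 45, -61, 16, -7), (278, 108, -69, 11, -13), (279, 47, -69, 8, -11), (280, 20, -63, 7, -5), (281, 49, -55, 7, 5), (282, 89, -57, 3, 4), (283, 78, -56, 1, 5), (284, 56, -59, -3, 4), (285, 27, -78, -11, -13), (286, 36, -80, -14, -14)]
171 [(276, 16, -59, 18, -9), (277, 56, -58, 15, -8), (278, 130, -66, 11, -13), (279, 37, -66, 8, -13), (280, 18, -60, 7, -6), (281, 59, -56, 5, 0), (282, 83, -56, 2, 1), (283, 75, -54, 0, 3), (284, 90, -67, -7, -8), (285, 26, -74, -11, -13), (286, 41, -78, -15, -16)]
172 [(276, 22, -53, 18, -7), (277, 78, -54, 15, -7), (278, 124, -59, 11, -11), (279, 41, -62, 7, -12), (280, 31, -54, 7, -4), (281, 81, -52, 5, -1), (282, 79, -54, 1, -2), (283, 82, -51, -1, 2), (284, 91, -68, -8, -13), (285, 79, -68, -11, -11), (286, 43, -68, -14, -10)]
173 [(276, 29, -48, 18, -7), (277, 79, -50, 15, -7), (278, 130, -56, 10, -12), (279, 18, -59, 7, -14), (280, 40, -49, 7, -3), (281, 89, -50, 4, -3), (282, 76, -52, 0, -3), (283, 70, -53, -3, -4), (284, 90, -62, -8, -11), (285, 118, -64, -11, -12), (286, 35, -60, -13, -6)]
174 [(276, 32, -44, 
[... 5178 characters left out ...]
282, 51, 58, 0, 15), (283, 50, 57, -3, 15), (284, 108, 56, -6, 15), (285, 101, 57, -9, 18), (286, 101, 53, -13, 15)]
194 [(274, 108, 58, 22, 0), (275, 113, 55, 19, 0), (276, 112, 56, 16, 1), (277, 110, 57, 13, 4), (278, 62, 57, 10, 5), (279, 49, 56, 7, 6), (280, 52, 56, 4, 6), (281, 109, 56, 1, 7), (282, 102, 57, -2, 10), (283, 98, 56, -5, 10), (284, 114, 54, -8, 9), (285, 117, 55, -11, 11), (286, 113, 56, -14, 13)]
195 [(274, 116, 59, 21, -2), (275, 112, 56, 18, -4), (277, 114, 57, 12, -1), (278, 39, 57, 9, 0), (279, 55, 59, 7, 4), (280, 109, 56, 3, 3), (281, 121, 58, 0, 5), (282, 119, 58, -3, 7), (283, 118, 56, -6, 6), (284, 117, 57, -9, 8), (285, 108, 57, -12, 9), (286, 113, 57, -15, 11)]
```

```bash
cat >> burr.py <<'E'
def fit(P,R,p,d,X,L,box,ref=None,br=125):
    # box u0,u1,v0,v1 : bright shank pixels
    v,u=np.mgrid[0:420,0:560];m=(u>=box[0])&(u<box[1])&(v>=box[2])&(v<box[3])&(p.mean(2)>br)&(abs(L[...,1])<.012)
    S=L[m]
    for k in range(3):
        c=S.mean(0);a=np.linalg.svd(S-c)[2][0]
        if a[0]<0:a=-a
        res=np.linalg.norm((S-c)-np.outer((S-c)@a,a),axis=1);S=S[res<max(.003,2*np.median(res))] if k<2 else S
    cam=R.inv().apply(np.array(C["scene"]['R'])[2]*-1);n=cam-a*(cam@a);n/=np.linalg.norm(n)
    t=(S-c)@a
    print("n",len(S),"dir tool",a,"angle from x toward -z",np.rad2deg(np.arctan2(-a[2],a[0])),"lat",np.rad2deg(np.arcsin(a[1])))
    ax=c-n*.0035;print("axis pt",ax,"t range",t.min(),t.max());tip=ax+a*(np.percentile(t,98)+.001);print("tip tool",tip,"world",P+R.apply(tip),"dir world",R.apply(a))
    return ax,a,tip
E
python3 - <<'E'
from burr import *
P,R,p,d,X,L=meas(3)
fit(P,R,p,d,X,L,(275,284,180,194))
print(P)
E
```

```text
n 29 dir tool [ 0.7118  0.0297 -0.7017] angle from x toward -z 44.58945648933411 lat 1.70351485828672
axis pt [-0.0171  0.0006 -0.0254] t range -0.01926260182903383 0.020049324024610786
tip tool [-0.0024  0.0012 -0.0399] world [ 0.4752 -0.0478  0.0641] dir world [ 0.7933  0.0888 -0.6023]
[ 0.4362 -0.0524  0.056 ]
```

```bash
cat >> h.py <<'E'
N=np.array([.593,-.1897,.202])
A=np.deg2rad(44.6);TIP=np.array([-.0024,0,-.040])
def RV(az,lean=0): # burr upright
    az=np.deg2rad(az);b=A+np.deg2rad(lean);return tool([-np.sin(b)*np.cos(az),-np.sin(b)*np.sin(az),-np.cos(b)],[np.sin(az),-np.cos(az),0])
def tcp_for_tip(w,R): return np.array(w)-R.apply(TIP)
E
python3 - <<'E'
from h import *
R2=RV(-10);print(R2.apply([np.cos(A),0,-np.sin(A)]))
t=tcp_for_tip(N+[0,0,.07],R2);print(t);plan(t,R2)
rows([.46,-.10,.28],RV(0),9,1)
E
```

```text
[ 1.51061004e-16 -1.66757255e-17 -1.00000000e+00]
[ 0.56329208 -0.18446169  0.29837726]
shift cm [-22.45  14.96 -14.02] turn [ 18.3 -52.5  -6. ] rows>= 7.9
joints [-0.341, 0.279, 2.126, 0.119, 0.611, 0.987] pos [0.4361, -0.0523, 0.0559]
-2.44 0.56 -0.54 0.9 -5.9 -0.3 1;-2.48 0.54 -0.30 0.9 -5.9 -0.3 1;-2.50 0.53 -0.05 0.9 -5.9 -0.3 1;-2.50 0.51 0.20 0.9 -5.9 -0.3 1;-2.47 0.51 0.44 0.9 -5.9 -0.3 1;-2.41 0.50 0.68 0.9 -5.9 -0.3 1;-2.34 0.50 0.92 0.9 -5.9 -0.3 1;-2.23 0.51 1.15 0.9 -5.9 -0.3 1;-2.11 0.52 1.36 0.9 -5.9 -0.3 1
```

Call:
step_arm(commands="-1.5 0 0.3 0 0 0 1;-1.5 0 0.2 0 0 0 1;-2 0 0 0 0 0 1;-2 0 0 0 0 0 1;-2 0.5 0 0.9 -5.9 -0.3 1;-2 0.5 0 0.9 -5.9 -0.3 1;-2 0.5 0.2 0.9 -5.9 -0.3 1;-2 0.5 0.4 0.9 -5.9 -0.3 1;-2 0.5 0.7 0.9 -5.9 -0.3 1;-2 0.5 0.9 0.9 -5.9 -0.3 1;-1.5 0.5 1.1 0.9 -5.9 -0.3 1;-1 0.5 1.3 0.9 -5.9 -0.3 1;0 0 0 0 0 0 1;0 0 0 0 0 0 1")

```text
t: 24.5
ee_pos: [0.4046, -0.0961, 0.287]
tcp_rot: [-0.005, -0.408, -0.005, 0.913]
ft_force: [0.6, 0.3, -0.6]
grip_width: 0.16
```

Run:
```python
from h import *
R2=RV(-10);t=tcp_for_tip(N+[0,0,.07],R2);plan(t,R2);rows(t,R2,6,1)
P,R,s=pose();print(s['grip_width'],s['ft_force'],R.apply([np.cos(A),0,-np.sin(A)]))
p,d=r.get_image("scene");crop(p,200,320,60,220,5,"pics/s23.png")
```

```text
shift cm [-11.39   9.03 -10.96] turn [ 8.  -2.8 -7.1] rows>= 4.4
joints [-0.24, 0.487, 1.336, -0.182, 2.026, 1.297] pos [0.4046, -0.0961, 0.287]
-1.90 1.51 -1.83 1.3 -0.5 -1.2 1;-1.94 1.42 -1.84 1.3 -0.5 -1.2 1;-1.99 1.34 -1.86 1.3 -0.5 -1.2 1;-2.03 1.25 -1.88 1.3 -0.5 -1.2 1;-2.07 1.17 -1.89 1.3 -0.5 -1.2 1;-2.11 1.08 -1.90 1.3 -0.5 -1.2 1
0.15978665230752548 [ 0.59333637  0.33407871 -0.55860258] [ 0.04891849  0.00584217 -0.99878569]
```

View pics/s23.png

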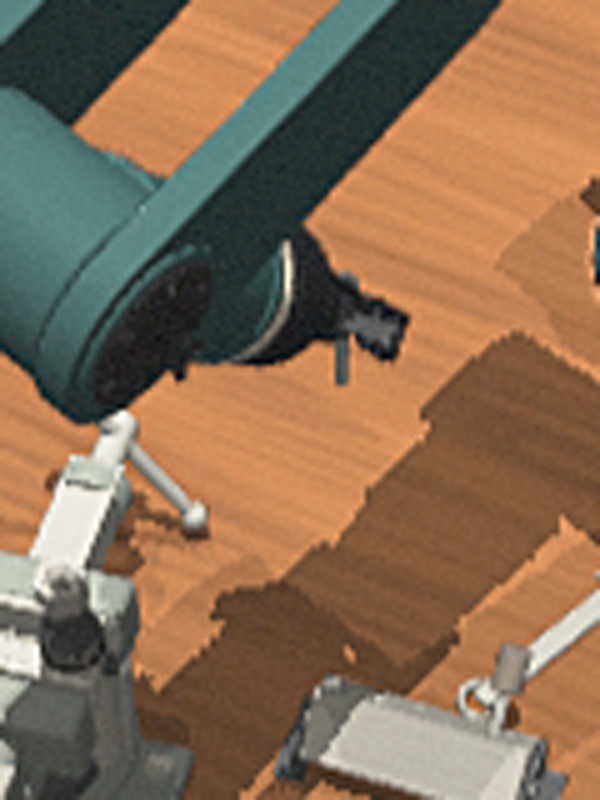

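Run:
```python
from h import *
c=C["scene"];print(-np.array(c['R']).T@np.array(c['t']))
R2=RV(-35);t=tcp_for_tip(N+[0,0,.07],R2);print(t);plan(t,R2);rows(t,R2,8,1)
```

```text
[1.18564123 0.33643702 1.26253035]
[ 0.56828929 -0.17239737  0.29837726]
shift cm [-11.77   7.84 -11.36] turn [ 26.3  -2.6 -24.2] rows>= 5.0
joints [-0.24, 0.487, 1.337, -0.182, 2.025, 1.297] pos [0.4042, -0.096, 0.2867]
-1.47 0.98 -1.42 3.3 -0.3 -3.0 1;-1.53 0.82 -1.46 3.3 -0.3 -3.0 1;-1.57 0.65 -1.50 3.3 -0.3 -3.0 1;-1.61 0.48 -1.52 3.3 -0.3 -3.0 1;-1.64 0.31 -1.53 3.3 -0.3 -3.0 1;-1.66 0.13 -1.54 3.3 -0.3 -3.0 1;-1.67 -0.04 -1.53 3.3 -0.3 -3.0 1;-1.68 -0.22 -1.51 3.3 -0.3 -3.0 1
```

Call:
step_arm(commands="-1.6 1 -1.4 3.3 -0.3 -3 1;-1.6 0.8 -1.45 3.3 -0.3 -3 1;-1.6 0.65 -1.5 3.3 -0.3 -3 1;-1.6 0.5 -1.5 3.3 -0.3 -3 1;-1.6 0.3 -1.5 3.3 -0.3 -3 1;-1.6 0.1 -1.5 3.3 -0.3 -3 1;-1.6 0 -1.4 3.3 -0.3 -3 1;-1.4 -0.2 -1.2 3.3 -0.3 -3 1;0 0 0 0 0 0 1;0 0 0 0 0 0 1")

```text
t: 25.38
ee_pos: [0.5615, -0.1674, 0.301]
tcp_rot: [0.289, -0.374, 0.119, 0.873]
ft_force: [-0.4, 0.1, 0.3]
grip_width: 0.155
```

Run:
```python
from h import *
R2=RV(-35);t=tcp_for_tip(N+[0,0,.07],R2);plan(t,R2)
P,R,s=pose();print(s['grip_width'],s['ft_force'],R.apply([np.cos(A),0,-np.sin(A)]),P+R.apply(TIP))
p,d=r.get_image("scene");crop(p,160,260,100,220,6,"pics/s24.png")
p,d=r.get_image("top");crop(p,310,430,140,240,6,"pics/t24.png")
```

```text
shift cm [-0.4   0.   -0.79] turn [-0.7 -0.9  1.3] rows>= 0.2
joints [-0.484, 0.757, 0.825, 0.149, 2.312, 1.776] pos [0.5615, -0.1674, 0.301]
0.15536639236653357 [-0.39661838  0.06142733  0.30303921] [ 0.01623008 -0.00300369 -0.99986377] [ 0.58617245 -0.18536307  0.27506651]
```

View pics/s24.png

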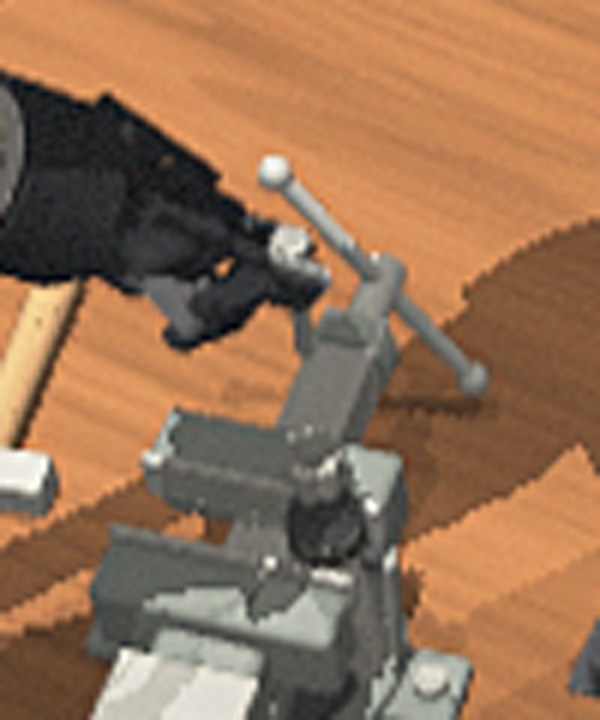

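View pics/t24.png

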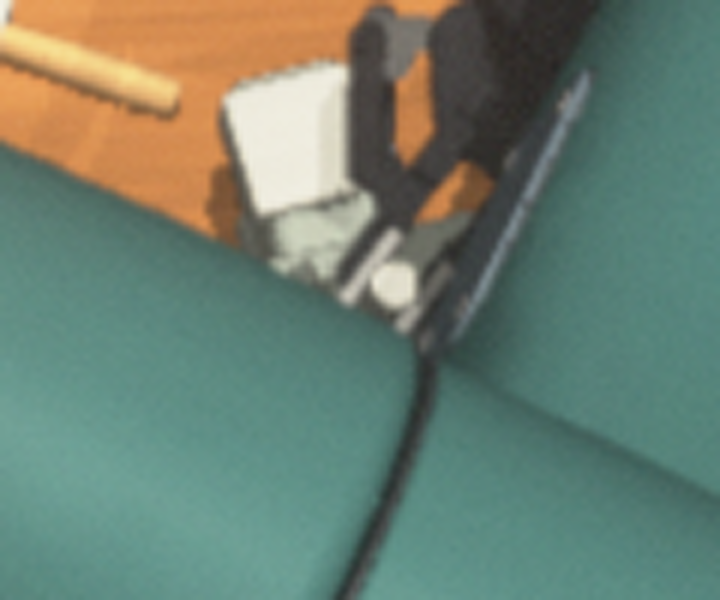

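Run:
```python
from h import *
np.set_printoptions(precision=4,suppress=True)
P,R,s=pose();tip=P+R.apply(TIP);a=R.apply([np.cos(A),0,-np.sin(A)]);top=tip-.075*a
print("pred tip",tip,proj("scene",tip),"pred top",top,proj("top",top),proj("scene",top))
print("obs tip px",cp(306,355,160,100,6),"obs top px",cp(393.5,284,310,140,6), "scene top",cp(290,238,160,100,6))
print("top xy from top view",atz("top",*cp(393.5,284,310,140,6),top[2]))
for q in range(2):
    p,d=r.get_image("scene")
X=cloud("scene",d)
for v in range(148,161): print(v,[(u,int(p[v,u].mean()),*np.round(X[v,u]*1000).astype(int).tolist()) for u in range(207,214) if X[v,u,2]>.22])
dt=r.get_image("top")[1];Xt=cloud("top",dt);m=np.zeros_like(dt,bool);m[185:190,373:378]=1;print(Xt[m].mean(0))
```

```text
pred tip [ 0.5857 -0.1847  0.2754] [211.3277 157.7625] pred top [ 0.5845 -0.1844  0.3504] [375.0234 187.3849] [208.0943 138.8938]
obs tip px (210.58333333333334, 158.75) obs top px (375.1666666666667, 186.91666666666666) scene top (207.91666666666666, 139.25)
top xy from top view [ 0.5856 -0.1848  0.3504]
148 [(207, 32, 606, -175, 343), (208, 33, 603, -175, 340), (209, 32, 605, -169, 346), (210, 36, 600, -171, 339), (211, 35, 596, -171, 335), (212, 29, 597, -166, 339), (213, 33, 596, -164, 338)]
149 [(207, 31, 607, -175, 340), (208, 41, 605, -173, 340), (209, 29, 603, -171, 339), (210, 27, 600, -171, 334), (211, 27, 598, -170, 334), (212, 22, 596, -168, 332), (213, 64, 590, -170, 325)]
150 [(207, 44, 607, -175, 336), (208, 28, 605, -174, 336), (209, 27, 604, -171, 335), (210, 42, 602, -170, 334), (211, 25, 598, -170, 330), (212, 64, 594, -170, 325)]
151 [(209, 29, 605, -171, 332), (210, 35, 601, -171, 329), (211, 59, 597, -172, 324)]
152 [(209, 70, 589, -186, 303), (210, 77, 588, -183, 303), (211, 79, 586, -182, 302)]
153 [(209, 88, 588, -188, 296), (210, 88, 590, -182, 301), (211, 84, 588, -181, 300)]
154 [(209, 110, 589, -187, 294), (210, 87, 589, -184, 296), (211, 81, 590, -179, 300), (212, 96, 585, -181, 292)]
155 [(210, 84, 591, -183, 294), (211, 87, 588, -182, 292), (212, 96, 585, -182, 288)]
156 [(210, 87, 591, -183, 289), (211, 88, 589, -182, 288), (212, 95, 587, -180, 287)]
157 [(210, 83, 591, -184, 284), (211, 82, 589, -182, 284), (212, 87, 587, -180, 283)]
158 [(210, 80, 589, -187, 276), (211, 84, 587, -184, 277), (212, 83, 587, -181, 278)]
159 [(211, 93, 589, -184, 275)]
160 []
[ 0.5851 -0.1841  0.3517]
```

The prediction and the views agree to about 1 mm for both the tip and the top. I'll centre over the collet.

Call:
step_arm(commands="-0.2 0 -0.4 -0.4 -0.5 0.7 1;-0.2 0 -0.4 -0.3 -0.4 0.6 1;0 0 0 0 0 0 1;0 0 0 0 0 0 1")

```text
t: 25.97
ee_pos: [0.5684, -0.1685, 0.3]
tcp_rot: [0.273, -0.367, 0.115, 0.882]
ft_force: [0.1, 0.0, -0.5]
grip_width: 0.158
```

Run:
```python
from h import *
R2=RV(-35);t=tcp_for_tip(N+[0,0,.03],R2);plan(t,R2)
P,R,s=pose();print(R.apply([np.cos(A),0,-np.sin(A)]),P+R.apply(TIP))
```

```text
shift cm [ 2.81  0.32 -3.08] turn [ 0.4  0.1 -0.5] rows>= 1.0
joints [-0.468, 0.786, 0.78, 0.129, 2.348, 1.757] pos [0.5684, -0.1685, 0.3]
[-3.10404053e-03 -2.29365465e-05 -9.99995182e-01] [ 0.59324336 -0.18558173  0.27352353]
```

Call:
step_arm(commands="0.4 0.15 -0.4 0.2 0 -0.2 1;0.4 0.1 -0.45 0.2 0 -0.2 1;0.5 0.05 -0.5 0 0 0 1;0.5 0 -0.5 0 0 0 1;0.5 0 -0.5 0 0 0 1;0.3 0 -0.3 0 0 0 1;0 0 0 0 0 0 1;0 0 0 0 0 0 1")

```text
t: 26.63
ee_pos: [0.5665, -0.1713, 0.257]
tcp_rot: [0.277, -0.365, 0.116, 0.881]
ft_force: [-0.2, 0.2, -0.6]
grip_width: 0.15
```

Run:
```python
from h import *
R2=RV(-35);t=tcp_for_tip(N+[0,0,.005],R2);plan(t,R2)
P,R,s=pose();print(s['ft_force'],R.apply([np.cos(A),0,-np.sin(A)]),P+R.apply(TIP))
p,d=r.get_image("scene");crop(p,180,240,130,200,10,"pics/s25.png")
```

```text
shift cm [ 1.52 -0.02 -1.82] turn [-0.1  0.3 -0.1] rows>= 0.6
joints [-0.475, 0.808, 0.837, 0.123, 2.272, 1.748] pos [0.5665, -0.1713, 0.257]
[-0.15812405  0.19544653 -0.62297645] [-0.00565318  0.00128973 -0.99998319] [ 0.59105683 -0.1885433   0.23045301]
```

View pics/s25.png

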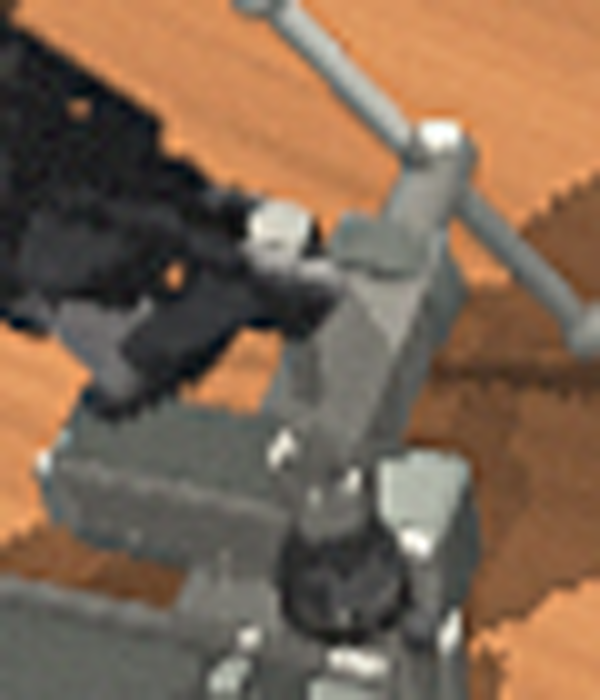

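Call:
step_arm(commands="0.4 0 -0.5 0 0.3 0 1;0.4 0 -0.45 0 0 0 1;0.4 0 -0.45 0 0 0 1;0.3 0 -0.4 0 0 0 1;0 0 0 0 0 0 1;0 0 0 0 0 0 1")

```text
t: 27.18
ee_pos: [0.569, -0.1729, 0.2319]
tcp_rot: [0.277, -0.369, 0.117, 0.88]
ft_force: [-0.7, -0.6, -1.0]
grip_width: 0.159
```

Run:
```python
from h import *
R2=RV(-35);t=tcp_for_tip(N+[0,0,-.01],R2);plan(t,R2)
P,R,s=pose();print(s['ft_force'],R.apply([np.cos(A),0,-np.sin(A)]),P+R.apply(TIP))
```

```text
shift cm [ 1.02 -0.01 -0.89] turn [-0.1 -0.1 -0.1] rows>= 0.3
joints [-0.475, 0.824, 0.859, 0.118, 2.227, 1.741] pos [0.569, -0.1729, 0.2319]
[-0.66218548 -0.63680092 -0.95805574] [ 8.46246721e-04 -2.96337580e-03 -9.99995251e-01] [ 0.59368594 -0.19027543  0.20559607]
```

Call:
step_arm(commands="0.25 0 -0.21 0 0 0 1;0.22 0 -0.21 0 0 0 1;0.22 0 -0.21 0 0 0 1;0.22 0 -0.21 0 0 0 1;0 0 0 0 0 0 1")

```text
t: 27.6
ee_pos: [0.5678, -0.1726, 0.2193]
tcp_rot: [0.277, -0.368, 0.117, 0.88]
ft_force: [-0.9, 0.2, -1.3]
grip_width: 0.155
```

Run:
```python
from h import *
R2=RV(-35);t=tcp_for_tip(N+[0,0,-.02],R2);plan(t,R2)
P,R,s=pose();print(s['ft_force'],s['torque'],R.apply([np.cos(A),0,-np.sin(A)]),P+R.apply(TIP))
```

```text
shift cm [ 0.76 -0.05 -0.78] turn [-0.1 -0.  -0.1] rows>= 0.3
joints [-0.475, 0.832, 0.875, 0.115, 2.206, 1.738] pos [0.5678, -0.1726, 0.2193]
[-0.86497518  0.22785821 -1.28755581] [-0.20132569 -0.27342071  0.02829189] [-0.00108489 -0.0025284  -0.99999622] [ 0.59251849 -0.18996843  0.19293792]
```

Call:
step_arm(commands="0.22 -0.02 -0.22 0 0 0 1;0.22 -0.02 -0.22 0 0 0 1;0.22 0 -0.22 0 0 0 1;0.22 0 -0.22 0 0 0 1;0 0 0 0 0 0 1")

```text
t: 28.02
ee_pos: [0.5678, -0.1726, 0.2055]
tcp_rot: [0.277, -0.368, 0.118, 0.88]
ft_force: [-0.8, 0.2, -0.9]
grip_width: 0.155
```

Call:
step_arm(commands="0.22 0 -0.22 0 0 0 1;0.22 0 -0.22 0 0 0 1;0.22 0 -0.22 0 0 0 1;0 0 0 0 0 0 1")

```text
t: 28.35
ee_pos: [0.5678, -0.1727, 0.195]
tcp_rot: [0.277, -0.368, 0.118, 0.88]
ft_force: [-1.1, -1.4, -1.1]
grip_width: 0.158
```

Run:
```python
from h import *
R2=RV(-35);t=tcp_for_tip(N+[0,0,-.034],R2);plan(t,R2)
P,R,s=pose();print(s['ft_force'],s['torque'],R.apply([np.cos(A),0,-np.sin(A)]),P+R.apply(TIP))
```

```text
shift cm [ 0.03 -0.05 -0.06] turn [-0.1 -0.  -0.1] rows>= 0.0
joints [-0.475, 0.849, 0.896, 0.112, 2.167, 1.733] pos [0.5678, -0.1727, 0.195]
[-1.08866105 -1.41133527 -1.0916488 ] [-0.31482352 -0.22789466  0.11060932] [-0.00181664 -0.0030498  -0.9999937 ] [ 0.59248669 -0.19009477  0.16868077]
```

Call:
step_arm(commands="0.2 0 -0.2 0 0 0 1;0 0 0 0 0 0 1")

```text
t: 28.52
ee_pos: [0.5678, -0.1728, 0.1917]
tcp_rot: [0.277, -0.368, 0.118, 0.88]
ft_force: [-0.6, 0.0, -1.1]
grip_width: 0.155
```

Call:
step_arm(commands="0.15 0 -0.15 0 0 0 1;0 0 0 0 0 0 1")

```text
t: 28.68
ee_pos: [0.5678, -0.1726, 0.1904]
tcp_rot: [0.277, -0.367, 0.117, 0.88]
ft_force: [-1.2, -0.4, -1.1]
grip_width: 0.154
```

Call:
step_arm(commands="0.15 0 -0.15 0 0 0 1;0 0 0 0 0 0 1")

```text
t: 28.85
ee_pos: [0.5677, -0.1726, 0.1907]
tcp_rot: [0.277, -0.368, 0.117, 0.88]
ft_force: [-1.2, -0.3, -0.7]
grip_width: 0.156
```

Call:
step_arm(commands="0.15 0 -0.15 0 0 0 1;0 0 0 0 0 0 1")

```text
t: 29.02
ee_pos: [0.5678, -0.1727, 0.1905]
tcp_rot: [0.277, -0.368, 0.117, 0.88]
ft_force: [-0.9, -0.3, -0.7]
grip_width: 0.155
```

Call:
step_arm(commands="0.3 0 -0.3 0 0 0 1;0.3 0 -0.3 0 0 0 1")

```text
t: 29.18
ee_pos: [0.567, -0.1721, 0.19]
tcp_rot: [0.277, -0.367, 0.116, 0.881]
ft_force: [1.2, -2.3, 24.2]
grip_width: 0.154
```

Run:
```python
from h import *
P,R,s=pose();print(s['ft_force'],s['torque'],R.apply([np.cos(A),0,-np.sin(A)]),P+R.apply(TIP))
p,d=r.get_image("scene");crop(p,180,240,130,200,10,"pics/s26.png")
```

```text
[ 1.18799244 -2.27085071 24.16101522] [0.98021112 1.77557498 0.17827278] [-0.00259801  0.0010902  -0.99999603] [ 0.59163804 -0.18935122  0.16351746]
```

View pics/s26.png

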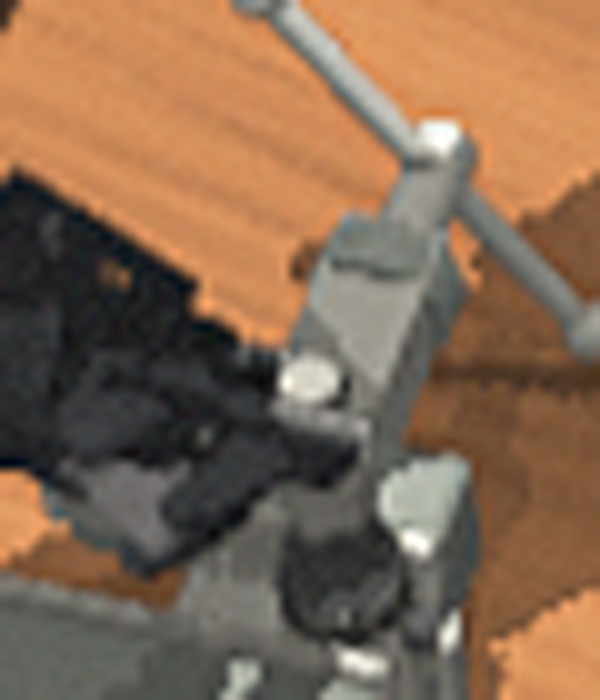

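The burr has bottomed: 24 N of reaction, with the tip estimate at 0.1635 against the 0.164 seat. I'll relax, release and back away along the tool.

Call:
step_arm(commands="0 0 0 0 0 0 1;0 0 0 0 0 0 1;0 0 0 0 0 0 1;0 0 0 0 0 0 3.5;0 0 0 0 0 0 3.5;0 0 0 0 0 0 3.5;0 0 0 0 0 0 3.5;-0.5 0 0 0 0 0 3.5;-1 0 0 0 0 0 3.5;-1.5 0 0 0 0 0 3.5;-1.5 0 0 0 0 0 3.5;-2 0 0 0 0 0 3.5;-2 0 0 0 0 0 3.5;-2 0 0 0 0 0 3.5;-2 0 0 0 0 0 3.5;0 0 0 0 0 0 3.5")

```text
t: 30.57
ee_pos: [0.6423, -0.2237, 0.2805]
tcp_rot: [0.277, -0.366, 0.115, 0.881]
ft_force: [0.7, -0.4, -0.1]
grip_width: 0.411
```

```bash
cat >> h.py <<'E'
def RD(yaw):
    a=np.deg2rad(yaw);return tool([0,0,-1],[np.cos(a),np.sin(a),0])
E
python3 - <<'E'
from h import *
P,R,s=pose();print(P,s['ft_force'],s['joints'])
p,d=r.get_image("scene");crop(p,180,250,130,210,9,"pics/s27.png")
p,d=r.get_image("top");crop(p,335,395,170,225,12,"pics/t27.png")
plan([.593,-.19,.26],RD(-125))
E
```

```text
[ 0.64234499 -0.22365124  0.28046068] [ 0.69146308 -0.39650843 -0.14728414] [-0.48771349  0.98704202  0.40921611  0.14655318  2.51949383  1.77543059]
shift cm [5.4  0.08 2.81] turn [ 0.2 45.  -0.1] rows>= 6.3
joints [-0.487, 0.986, 0.418, 0.146, 2.515, 1.775] pos [0.6411, -0.2225, 0.2782]
```

View pics/s27.png

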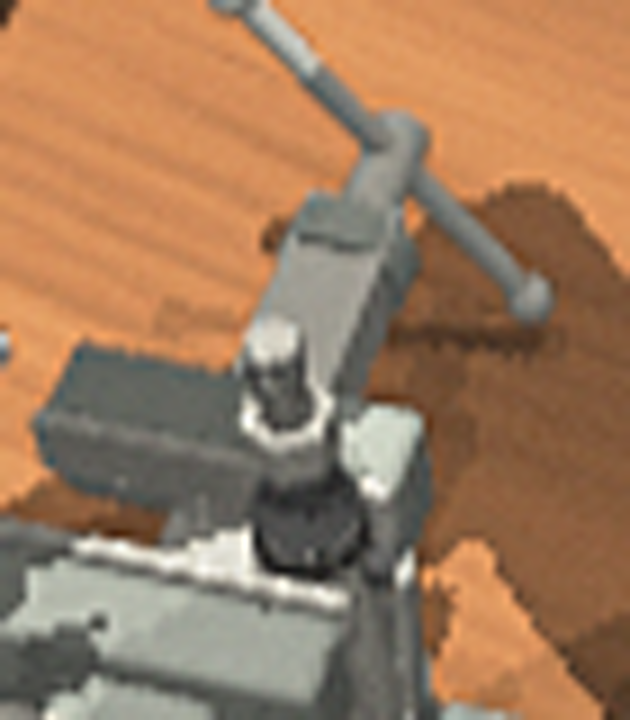

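View pics/t27.png

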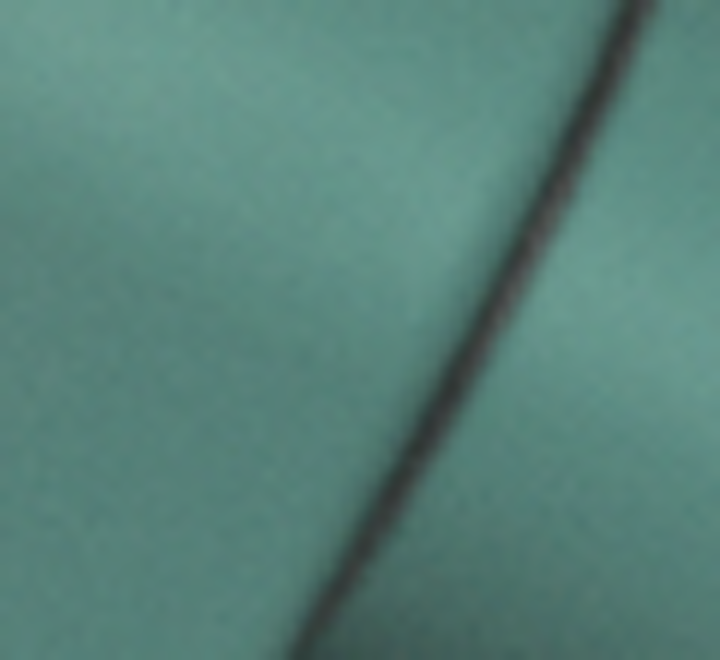

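Run:
```python
from h import *
rows([.593,-.19,.29],RD(-125),8,4.2)
```

```text
0.41 0.01 0.62 0.0 5.6 -0.0 4.2;0.35 0.01 0.65 0.0 5.6 -0.0 4.2;0.28 0.01 0.69 0.0 5.6 -0.0 4.2;0.21 0.01 0.71 0.0 5.6 -0.0 4.2;0.14 0.01 0.73 0.0 5.6 -0.0 4.2;0.07 0.01 0.74 0.0 5.6 -0.0 4.2;-0.00 0.01 0.74 0.0 5.6 -0.0 4.2;-0.08 0.01 0.74 0.0 5.6 -0.0 4.2
```

Call:
step_arm(commands="0 0 0.6 0 5.6 0 4.2;0 0 0.65 0 5.6 0 4.2;0 0 0.7 0 5.6 0 4.2;0 0 0.7 0 5.6 0 4.2;0 0 0.7 0 5.6 0 4.2;0 0 0.7 0 5.6 0 4.2;0 0 0.7 0 5.6 0 4.2;0 0 0.7 0 5.6 0 4.2;0 0 0 0 0 0 4.2")

```text
t: 31.42
ee_pos: [0.5841, -0.1873, 0.2707]
tcp_rot: [0.209, -0.67, 0.211, 0.68]
ft_force: [-0.7, 0.6, -1.0]
grip_width: 0.489
```

Call:
step_arm(commands="0 0 0 -7 0 0 4.2;0 0 0 -7 0 0 4.2;0 0 0 -7 0 0 4.2;0 0 0 -7 0 0 4.2;0 0 0 -7 0 0 4.2;0 0 0 -7 0 0 4.2;0 0 0 -7 0 0 4.2;0 0 0 -7 0 0 4.2;0 0 0 -7 0 0 4.2;0 0 0 -7 0 0 4.2;0 0 0 -7 0 0 4.2;0 0 0 -7 0 0 4.2;0 0 0 -7 0 0 4.2;0 0 0 -7 0 0 4.2;0 0 0 -7 0 0 4.2;0 0 0 -7 0 0 4.2;0 0 0 0 0 0 4.2")

```text
t: 32.83
ee_pos: [0.5507, -0.1696, 0.2513]
tcp_rot: [-0.439, -0.529, -0.473, 0.551]
ft_force: [0.4, -0.6, -0.4]
grip_width: 0.493
```

Run:
```python
from h import *
plan([.593,-.19,.26],RD(-10))
p,d=r.get_image("scene");crop(p,180,240,110,200,8,"pics/s28.png")
np.save("s28.npy",p)
```

```text
shift cm [-1.14  4.46  1.3 ] turn [ 0.4 -0.5  3.3] rows>= 1.2
joints [-0.414, 0.317, 1.441, -0.006, 1.441, -0.245] pos [0.5507, -0.1696, 0.2513]
```

View pics/s28.png

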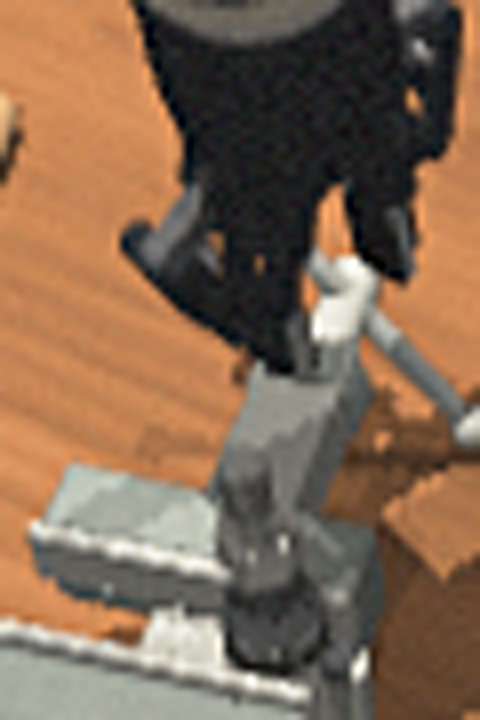

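Run:
```python
from h import *
out=[]
for phi in(-20,-10,0,10):
    row=[]
    for n,b in(("top",(350,378,185,211)),("scene",(198,226,166,192))):
        f=10;p=np.load(n+"0p.npy")[b[2]:b[3],b[0]:b[1],::-1];im=cv2.resize(p,None,fx=f,fy=f,interpolation=cv2.INTER_CUBIC)
        for c in ((.593,-.1897),):
            V=[proj(n,[c[0]+.013/np.cos(np.pi/6)*np.cos(np.deg2rad(phi+30+60*k)),c[1]+.013/np.cos(np.pi/6)*np.sin(np.deg2rad(phi+30+60*k)),.202]) for k in range(6)]
            V=[(((v-[b[0],b[2]])+.5)*f-.5).astype(int) for v in V];cv2.polylines(im,[np.array(V)],True,(0,0,255),1)
        cv2.putText(im,str(phi),(5,20),0,.6,(255,0,0),2);row.append(im)
    out.append(np.vstack(row))
im=np.hstack(out);im=cv2.resize(im,None,fx=.71,fy=.71,interpolation=cv2.INTER_AREA);cv2.imwrite("pics/hex.png",im);print(im.shape)
```

```text
(369, 795, 3)
```

View pics/hex.png

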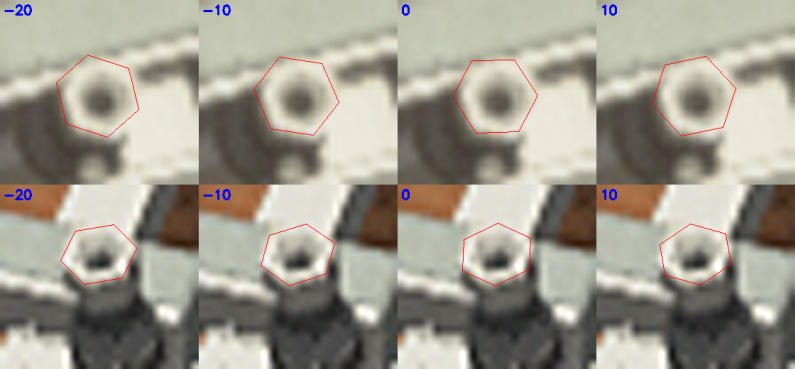

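Call:
step_arm(commands="-0.5 1.1 0.3 0.1 -0.1 0.8 4.2;-0.2 1.1 0.3 0.1 -0.1 0.8 4.2;-0.2 1.1 0.3 0.1 -0.1 0.8 4.2;0 1 0.3 0.1 -0.1 0.8 4.2;0 0 0 0 0 0 4.2;0 0 0 0 0 0 4.2")

```text
t: 33.38
ee_pos: [0.5947, -0.1911, 0.2582]
tcp_rot: [0.45, 0.547, 0.448, -0.545]
ft_force: [0.3, -0.0, 0.6]
grip_width: 0.488
```

Run:
```python
from h import *
plan([.593,-.19,.21],RD(-10))
```

```text
shift cm [ 4.82 -0.21 -0.07] turn [-1.1  0.  -0.2] rows>= 1.2
joints [-0.422, 0.348, 1.377, 0.001, 1.414, -0.228] pos [0.5947, -0.1911, 0.2582]
```

Call:
step_arm(commands="0.7 -0.1 0 -0.5 0 0 4.2;0.8 -0.1 0 -0.5 0 0 4.2;0.8 0 0 0 0 0 4.2;0.8 0 0 0 0 0 4.2;0.8 0 0 0 0 0 4.2;0.8 0 0 0 0 0 4.2;0 0 0 0 0 0 4.2")

```text
t: 33.97
ee_pos: [0.5908, -0.1899, 0.2047]
tcp_rot: [0.454, 0.542, 0.455, -0.542]
ft_force: [-1.4, 0.4, -0.9]
grip_width: 0.496
```

Run:
```python
from h import *
plan([.593,-.19,.147],RD(-10));print(r.get_state()['ft_force'])
p,d=r.get_image("scene");crop(p,180,240,120,200,9,"pics/s29.png")
p,d=r.get_image("top");crop(p,335,395,170,225,12,"pics/t29.png")
```

```text
shift cm [ 5.77  0.22 -0.02] turn [-0. -0.  0.] rows>= 1.4
joints [-0.423, 0.383, 1.455, 0.001, 1.304, -0.247] pos [0.5908, -0.1899, 0.2047]
[-1.36105978  0.4202407  -0.94029453]
```

View pics/s29.png

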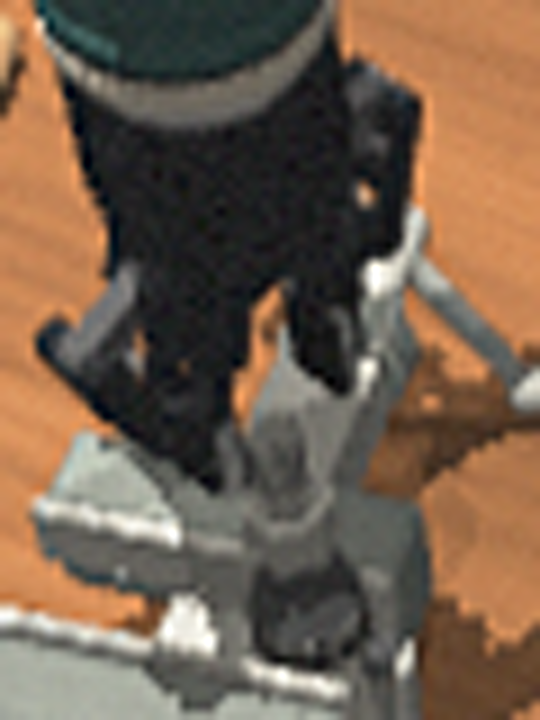

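View pics/t29.png

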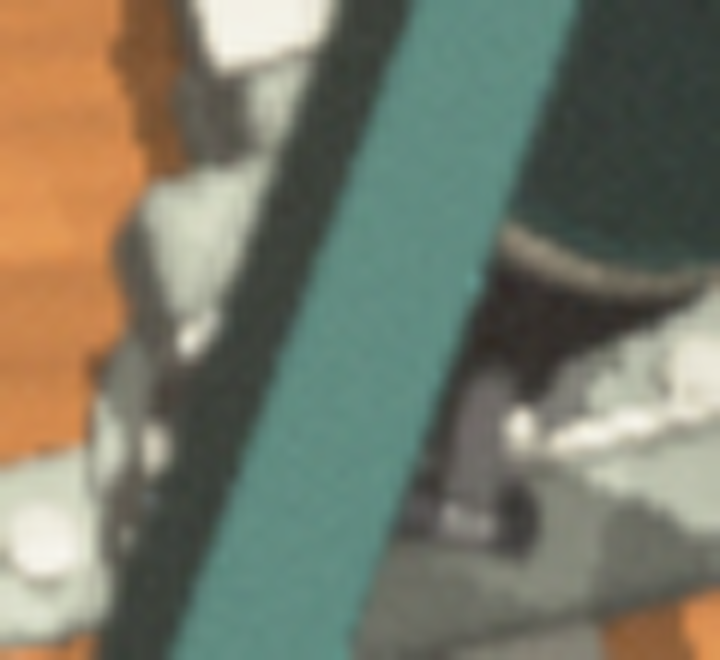

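Call:
step_arm(commands="0.7 0.12 0 0 0 0 4.2;0.7 0.1 0 0 0 0 4.2;0.7 0 0 0 0 0 4.2;0.7 0 0 0 0 0 4.2;0.7 0 0 0 0 0 4.2;0 0 0 0 0 0 4.2")

```text
t: 34.57
ee_pos: [0.5958, -0.1913, 0.1694]
tcp_rot: [0.456, 0.543, 0.453, -0.541]
ft_force: [-1.0, -0.0, -0.4]
grip_width: 0.491
```

Run:
```python
from h import *
plan([.593,-.19,.147],RD(-10));print(r.get_state()['ft_force'])
```

```text
shift cm [ 2.24 -0.31 -0.08] turn [-0.   0.  -0.3] rows>= 0.6
joints [-0.421, 0.418, 1.491, 0.001, 1.227, -0.246] pos [0.5958, -0.1913, 0.1694]
[-1.00936868 -0.00465643 -0.42410215]
```

Call:
step_arm(commands="0.5 -0.15 -0.05 0 0 -0.1 4.2;0.6 -0.1 -0.05 0 0 -0.2 4.2;0.5 0 0 0 0 0 4.2;0.4 0 0 0 0 0 4.2;0 0 0 0 0 0 4.2")

```text
t: 34.98
ee_pos: [0.593, -0.1896, 0.1468]
tcp_rot: [-0.454, -0.541, -0.454, 0.542]
ft_force: [0.9, -0.1, -0.3]
grip_width: 0.491
```

Run:
```python
from h import *
plan([.593,-.19,.147],RD(-10));print(r.get_state()['ft_force'])
p,d=r.get_image("scene");crop(p,180,240,120,200,9,"pics/s30.png")
```

```text
shift cm [-0.02  0.    0.04] turn [-0.   0.   0.1] rows>= 0.0
joints [-0.42, 0.439, 1.518, -0.001, 1.186, -0.244] pos [0.593, -0.1896, 0.1468]
[ 0.90263024 -0.07623943 -0.34273398]
```

View pics/s30.png

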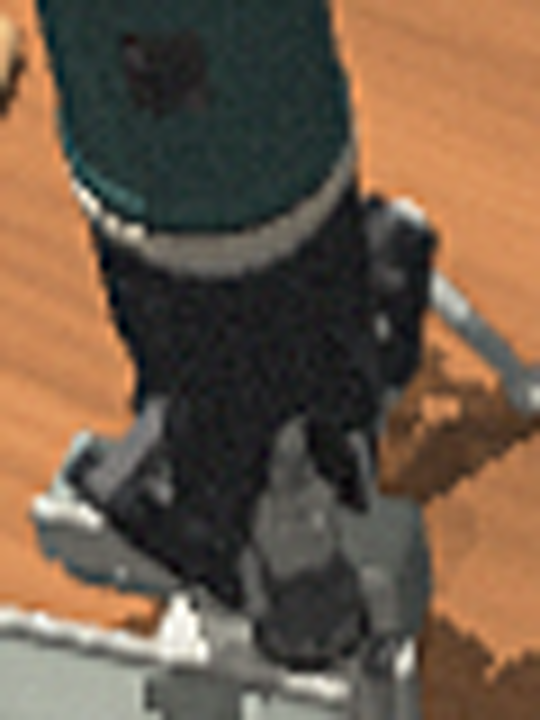

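Call:
step_arm(commands="0 0 0 0 0 0 2;0 0 0 0 0 0 2;0 0 0 0 0 0 2;0 0 0 0 0 0 2;0 0 0 0 0 0 2", force=100)

```text
t: 35.45
ee_pos: [0.5906, -0.1892, 0.1477]
tcp_rot: [-0.453, -0.541, -0.456, 0.543]
ft_force: [-0.5, 0.5, -0.9]
grip_width: 0.282
```

Run:
```python
from h import *
plan([.593,-.19,.147],RD(-10));s=r.get_state();print(s['ft_force'],s['torque'],s['grip_width'])
```

```text
shift cm [0.07 0.25 0.03] turn [-0.1  0.   0.3] rows>= 0.1
joints [-0.42, 0.437, 1.518, -0.002, 1.191, -0.244] pos [0.5906, -0.1892, 0.1477]
[-0.50906225  0.54570145 -0.87616741] [-0.01034761  0.11587977 -0.10585229] 0.2821616855363972
```

Call:
step_arm(commands="0 0 0 3 0 0 2;0 0 0 3 0 0 2;0 0 0 3 0 0 2;0 0 0 3 0 0 2;0 0 0 3 0 0 2;0 0 0 3 0 0 2")

```text
t: 35.95
ee_pos: [0.5911, -0.1894, 0.1477]
tcp_rot: [-0.361, -0.606, -0.362, 0.61]
ft_force: [-0.1, 0.2, -2.4]
grip_width: 0.281
```

```bash
cat > st.py <<'E'
from h import *
P,R,s=pose();y=R.as_matrix()[:,1]
print("yaw",np.rad2deg(np.arctan2(y[1],y[0])).round(1),"down",R.as_matrix()[:,0].round(3),"P",P.round(4),"f",np.round(s['ft_force'],1),"tq",np.round(s['torque'],2),"g",round(s['grip_width'],3),"q",np.round(s['joints'],2),"t",s['t'])
a,b=delta(P,R,[.5906,-.1893,.1475],RD(np.rad2deg(np.arctan2(y[1],y[0]))));print("corr",a.round(2),b.round(1))
E
python3 st.py
```

```text
yaw -28.5 down [-0.005 -0.001 -1.   ] P [ 0.5911 -0.1894  0.1477] f [-0.1  0.2 -2.4] tq [0.1  0.05 0.29] g 0.281 q [-0.42  0.44  1.52 -0.    1.19  0.08] t 35.95
corr [ 0.02 -0.05  0.01] [0.  0.2 0.2]
```

Call:
step_arm(commands="0 0 0 4 0 0 2;0 0 0 4 0 0 2;0 0 0 4 0 0 2;0 0 0 4 0 0 2;0 0 0 4 0 0 2;0 0 0 4 0 0 2;0 0 0 4 0 0 2;0 0 0 4 0 0 2;0 0 0 4 0 0 2;0 0 0 4 0 0 2;0 0 0 4 0 0 2;0 0 0 4 0 0 2")

```text
t: 36.95
ee_pos: [0.592, -0.1908, 0.1477]
tcp_rot: [-0.071, -0.702, -0.07, 0.706]
ft_force: [-1.1, -1.0, -1.4]
grip_width: 0.278
```

```bash
python3 st.py
```

```text
yaw -78.6 down [-0.006 -0.003 -1.   ] P [ 0.592  -0.1908  0.1477] f [-1.1 -1.  -1.4] tq [0.16 0.01 0.39] g 0.278 q [-0.42  0.44  1.51 -0.01  1.19  0.95] t 36.95
corr [ 0.02 -0.17  0.11] [-0.   0.3 -0.1]
```

Call:
step_arm(commands="0 -0.05 0.03 4 0 0 2;0 -0.05 0.03 4 0 0 2;0 0 0 4 0 0 2;0 0 0 4 0 0 2;0 0 0 4 0 0 2;0 0 0 4 0 0 2;0 0 0 4 0 0 2;0 0 0 4 0 0 2;0 0 0 4 0 0 2", force=120)

```text
t: 37.7
ee_pos: [0.5919, -0.1921, 0.1478]
tcp_rot: [0.158, -0.687, 0.163, 0.69]
ft_force: [-1.2, -0.4, -1.4]
grip_width: 0.275
```

```bash
python3 st.py
```

```text
yaw -116.3 down [-0.005 -0.005 -1.   ] P [ 0.5919 -0.1921  0.1478] f [-1.2 -0.4 -1.4] tq [ 0.39 -0.04  0.23] g 0.275 q [-0.42  0.44  1.52 -0.01  1.19  1.61] t 37.7
corr [ 0.03 -0.19  0.24] [-0.   0.1 -0.4]
```

Call:
step_arm(commands="0 -0.05 0.08 3 0 0 2;0 -0.05 0.06 3 0 0 2;0 0 0.05 3 0 0 2")

```text
t: 37.95
ee_pos: [0.5918, -0.1924, 0.1478]
tcp_rot: [0.214, -0.673, 0.22, 0.673]
ft_force: [1.6, -0.6, -2.4]
grip_width: 0.274
```

```bash
python3 st.py
```

```text
yaw -125.7 down [-0.003 -0.008 -1.   ] P [ 0.5918 -0.1924  0.1478] f [ 1.6 -0.6 -2.4] tq [ 0.49 -0.28  0.39] g 0.274 q [-0.42  0.44  1.52 -0.01  1.19  1.78] t 37.95
corr [ 0.03 -0.18  0.28] [ 0.  -0.1 -0.5]
```

Call:
step_arm(commands="0 0 0 3 0 0 2;0 0 0 3 0 0 2;0 0 0 3 0 0 2")

```text
t: 38.2
ee_pos: [0.591, -0.192, 0.1479]
tcp_rot: [0.268, -0.652, 0.274, 0.654]
ft_force: [-1.8, 1.9, 2.1]
grip_width: 0.272
```

```bash
python3 st.py
```

```text
yaw -135.1 down [-0.005 -0.007 -1.   ] P [ 0.591  -0.192   0.1479] f [-1.8  1.9  2.1] tq [0.67 0.3  0.72] g 0.272 q [-0.42  0.44  1.52 -0.01  1.19  1.94] t 38.2
corr [ 0.04 -0.16  0.22] [ 0.  -0.1 -0.5]
```

Call:
step_arm(commands="0 0 0 3 0 0 2;0 0 0 3 0 0 2")

```text
t: 38.37
ee_pos: [0.5919, -0.1933, 0.1482]
tcp_rot: [-0.301, 0.639, -0.309, -0.637]
ft_force: [3.5, -7.7, -10.7]
grip_width: 0.274
```

```bash
python3 st.py
```

```text
yaw -141.1 down [-0.003 -0.01  -1.   ] P [ 0.5919 -0.1933  0.1482] f [  3.5  -7.7 -10.7] tq [-1.07 -0.37  0.2 ] g 0.274 q [-0.42  0.44  1.52 -0.01  1.19  2.05] t 38.3667
corr [ 0.06 -0.15  0.39] [ 0.  -0.3 -0.5]
```

Call:
step_arm(commands="0 0 0 3 0 0 2;0 0 0 3 0 0 2")

```text
t: 38.53
ee_pos: [0.5923, -0.1944, 0.1483]
tcp_rot: [-0.332, 0.623, -0.342, -0.62]
ft_force: [6.9, -16.9, -11.1]
grip_width: 0.271
```

```bash
python3 st.py
```

```text
yaw -146.9 down [-0.003 -0.014 -1.   ] P [ 0.5923 -0.1944  0.1483] f [  6.9 -16.9 -11.1] tq [-2.61 -1.21  0.57] g 0.271 q [-0.42  0.44  1.52 -0.01  1.19  2.15] t 38.5333
corr [ 0.07 -0.14  0.52] [ 0.  -0.6 -0.6]
```

Call:
step_arm(commands="0 -0.07 0.25 0 -0.3 -0.3 2;0 -0.07 0.25 0 -0.3 -0.3 2;0 0 0 0 0 0 2")

```text
t: 38.78
ee_pos: [0.5929, -0.1949, 0.1482]
tcp_rot: [-0.335, 0.624, -0.339, -0.619]
ft_force: [-0.8, 5.8, 1.2]
grip_width: 0.273
```

```bash
python3 st.py
python3 - <<'E'
from h import *
p,d=r.get_image("scene");crop(p,180,240,120,200,9,"pics/s31.png")
E
```

```text
yaw -147.0 down [ 0.004 -0.008 -1.   ] P [ 0.5929 -0.1949  0.1482] f [-0.8  5.8  1.2] tq [ 0.79  0.32 -0.06] g 0.273 q [-0.42  0.44  1.52 -0.01  1.18  2.14] t 38.7833
corr [ 0.06 -0.11  0.6 ] [ 0.  -0.5 -0.1]
```

View pics/s31.png

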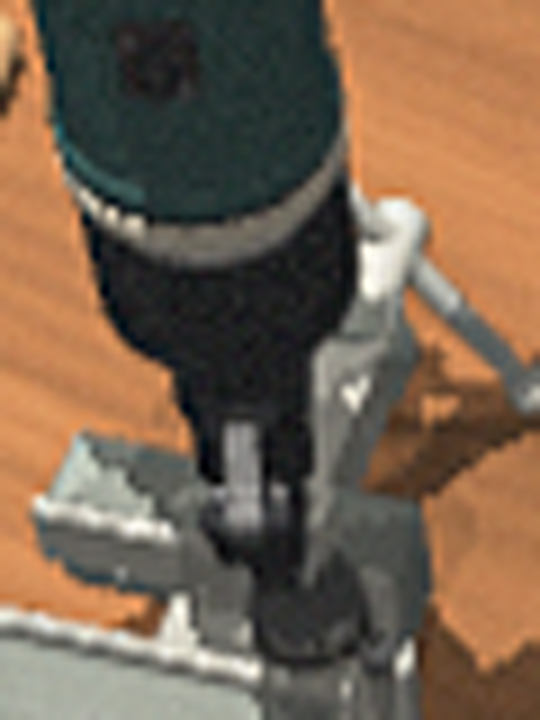

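Call:
step_arm(commands="0 0 0 0 0 0 4;0 0 0 0 0 0 4;0 0 0 0 0 0 4;0 -0.05 0.3 0 -0.2 0 4;0 -0.05 0.25 0 -0.2 0 4;0 0 0 0 0 0 4")

```text
t: 39.33
ee_pos: [0.5918, -0.189, 0.1494]
tcp_rot: [-0.336, 0.623, -0.337, -0.621]
ft_force: [-0.4, -0.3, 0.4]
grip_width: 0.469
```

```bash
python3 st.py
```

```text
yaw -146.9 down [ 0.002 -0.003 -1.   ] P [ 0.5918 -0.189   0.1494] f [-0.4 -0.3  0.4] tq [ 0.01 -0.01  0.01] g 0.469 q [-0.42  0.43  1.52 -0.    1.18  2.15] t 39.3333
corr [0.19 0.12 0.04] [-0.  -0.2  0. ]
```

Call:
step_arm(commands="0 0 0 0 0 0 2;0 0 0 0 0 0 2;0 0 0 0 0 0 2;0 0 0 0 0 0 2")

```text
t: 39.67
ee_pos: [0.5898, -0.1904, 0.1504]
tcp_rot: [-0.333, 0.623, -0.338, -0.622]
ft_force: [0.2, 0.3, -0.8]
grip_width: 0.281
```

```bash
python3 st.py
```

```text
yaw -146.6 down [-0.002 -0.007 -1.   ] P [ 0.5898 -0.1904  0.1504] f [ 0.2  0.3 -0.8] tq [-0.06  0.13  0.74] g 0.281 q [-0.42  0.43  1.52 -0.01  1.19  2.14] t 39.6667
corr [ 0.29 -0.12  0.05] [ 0.  -0.3 -0.3]
```

Call:
step_arm(commands="0 0 0 3 0 0 2;0 0 0 3 0 0 2")

```text
t: 39.83
ee_pos: [0.5892, -0.189, 0.1502]
tcp_rot: [0.364, -0.605, 0.369, 0.605]
ft_force: [-0.3, 2.2, 3.5]
grip_width: 0.28
```

```bash
python3 st.py
```

```text
yaw -152.4 down [-0.003 -0.005 -1.   ] P [ 0.5892 -0.189   0.1502] f [-0.3  2.2  3.5] tq [0.29 0.01 0.21] g 0.28 q [-0.42  0.43  1.52 -0.01  1.19  2.24] t 39.8333
corr [ 0.27 -0.11 -0.09] [ 0.  -0.2 -0.3]
```

Call:
step_arm(commands="0 0 0 3 0 0 2;0 0 0 3 0 0 2")

```text
t: 40.0
ee_pos: [0.589, -0.1878, 0.1504]
tcp_rot: [0.396, -0.584, 0.4, 0.585]
ft_force: [-1.6, 1.7, 1.0]
grip_width: 0.28
```

```bash
python3 st.py
```

```text
yaw -158.5 down [-0.004 -0.004 -1.   ] P [ 0.589  -0.1878  0.1504] f [-1.6  1.7  1. ] tq [0.41 0.42 0.88] g 0.28 q [-0.42  0.43  1.52 -0.01  1.19  2.35] t 40.0
corr [ 0.29 -0.09 -0.2 ] [ 0.  -0.1 -0.3]
```

Call:
step_arm(commands="0 0 0 4 0 0 2")

```text
t: 40.08
ee_pos: [0.5888, -0.1864, 0.1503]
tcp_rot: [0.417, -0.569, 0.42, 0.571]
ft_force: [-0.2, -0.1, -1.1]
grip_width: 0.281
```

```bash
python3 st.py|head -1
```

```text
yaw -162.6 down [-0.005 -0.002 -1.   ] P [ 0.5888 -0.1864  0.1503] f [-0.2 -0.1 -1.1] tq [ 0.1  -0.14  0.24] g 0.281 q [-0.42  0.43  1.52 -0.    1.19  2.42] t 40.0833
```

Call:
step_arm(commands="0 0 0 4 0 0 2")

```text
t: 40.17
ee_pos: [0.589, -0.1856, 0.1504]
tcp_rot: [0.437, -0.554, 0.44, 0.556]
ft_force: [0.7, -0.6, 11.8]
grip_width: 0.283
```

```bash
python3 st.py|head -1
```

```text
yaw -166.7 down [-0.004 -0.002 -1.   ] P [ 0.589  -0.1856  0.1504] f [ 0.7 -0.6 11.8] tq [-0.98 -0.4   0.84] g 0.283 q [-0.41  0.43  1.52 -0.    1.19  2.5 ] t 40.1667
```

Call:
step_arm(commands="0 0 0 4 0 0 2")

```text
t: 40.25
ee_pos: [0.5892, -0.1842, 0.1503]
tcp_rot: [0.458, -0.537, 0.459, 0.539]
ft_force: [0.8, 2.2, -0.0]
grip_width: 0.278
```

```bash
python3 st.py|head -1
```

```text
yaw -170.9 down [-0.004  0.001 -1.   ] P [ 0.5892 -0.1842  0.1503] f [ 0.8  2.2 -0. ] tq [ 0.39 -0.19  0.24] g 0.278 q [-0.41  0.43  1.52 -0.    1.19  2.57] t 40.25
```

Call:
step_arm(commands="0 0 0 0 0 0 2")

```text
t: 40.33
ee_pos: [0.5893, -0.1841, 0.1503]
tcp_rot: [0.459, -0.536, 0.46, 0.539]
ft_force: [-1.8, -3.8, 1.2]
grip_width: 0.282
```

```bash
python3 st.py|head -1
```

```text
yaw -171.1 down [-0.004  0.001 -1.   ] P [ 0.5893 -0.1841  0.1503] f [-1.8 -3.8  1.2] tq [-0.53  0.25 -0.06] g 0.282 q [-0.41  0.43  1.52 -0.    1.19  2.57] t 40.3333
```

Call:
step_arm(commands="0 0 0 0 0 0 4.2;0 0 0 0 0 0 4.2;0 0 0 0 0 0 4.2;-0.6 0 0 0 0 0 4.2;-0.8 0 0 0 0 0 4.2;-1 0 0 0 0 0 4.2;-1 0 0 0 0 0 4.2;-1 0 0 0 0 0 4.2;-1 0 0 0 0 0 4.2;-1.5 0 0 0 0 0 4.2;-1.5 0 0 0 0 0 4.2;-1.5 0 0 0 0 0 4.2;-1.5 0 0 0 0 0 4.2;0 0 0 0 0 0 4.2")

```text
t: 41.5
ee_pos: [0.5914, -0.1851, 0.2793]
tcp_rot: [-0.458, 0.54, -0.458, -0.538]
ft_force: [0.4, -0.1, 1.4]
grip_width: 0.495
```

```bash
python3 st.py
cat > hx.py <<'E'
from h import *
import sys
def hexes(name,c,phis,b=(198,226,166,192),n="scene"):
    p0=r.get_image(n)[0];row=[]
    f=14
    for phi in [None]+list(phis):
        im=cv2.resize(p0[b[2]:b[3],b[0]:b[1],::-1],None,fx=f,fy=f,interpolation=cv2.INTER_CUBIC)
        if phi is not None:
            V=[proj(n,[c[0]+.015*np.cos(np.deg2rad(phi+30+60*k)),c[1]+.015*np.sin(np.deg2rad(phi+30+60*k)),.202]) for k in range(6)]
            V=[(((v-[b[0],b[2]])+.5)*f-.5).astype(int) for v in V];cv2.polylines(im,[np.array(V)],True,(0,0,255),1)
            cv2.putText(im,str(phi),(5,20),0,.6,(255,0,0),2)
        row.append(im)
    im=np.vstack([np.hstack(row[:4]),np.hstack((row+[row[0]]*8)[4:8])]);im=cv2.resize(im,(798,int(im.shape[0]*798/im.shape[1])),interpolation=cv2.INTER_AREA);cv2.imwrite(name,im)
E
python3 -c "
from hx import *
hexes('pics/hx1.png',(.5915,-.190),(-20,-10,0,10,20,30))"
```

```text
yaw -170.7 down [ 0.003 -0.002 -1.   ] P [ 0.5914 -0.1851  0.2793] f [ 0.4 -0.1  1.4] tq [ 0.02 -0.06 -0.01] g 0.495 q [-0.41  0.33  1.36 -0.    1.46  2.56] t 41.5
corr [13.18  0.18 -0.37] [-0.  -0.1  0.1]
```

View pics/hx1.png

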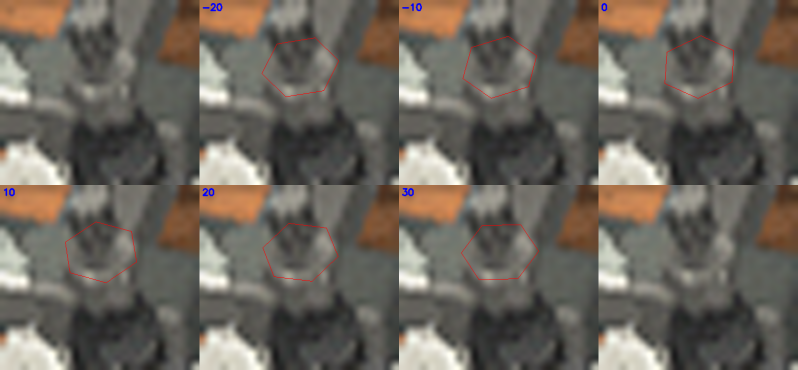

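Call:
step_arm(commands="-1 3 0 0 0 0 4.2;-1 3 0 0 0 0 4.2;-1 3 0 0 0 0 4.2;0 3 0 0 0 0 4.2;0 3 0 0 0 0 4.2;0 0 0 0 0 0 4.2")

```text
t: 42.05
ee_pos: [0.4366, -0.208, 0.3039]
tcp_rot: [0.456, -0.539, 0.457, 0.541]
ft_force: [-0.7, 0.4, -0.9]
grip_width: 0.487
```

```bash
python3 st.py
python3 -c "
from hx import *
p=r.get_image('scene')[0];crop(p,185,235,140,205,10,'pics/s32.png')
p=r.get_image('top')[0];crop(p,345,385,180,215,16,'pics/t32.png')
hexes('pics/hx2.png',(.592,-.1905),(-30,-20,-10,0,10,20))"
```

```text
yaw -170.5 down [-0.004  0.001 -1.   ] P [ 0.4366 -0.208   0.3039] f [-0.7  0.4 -0.9] tq [0.01 0.03 0.01] g 0.487 q [-0.59  0.1   1.59 -0.    1.45  2.39] t 42.05
corr [ 15.59 -15.55  -0.73] [-0.   0.1 -0.2]
```

View pics/s32.png

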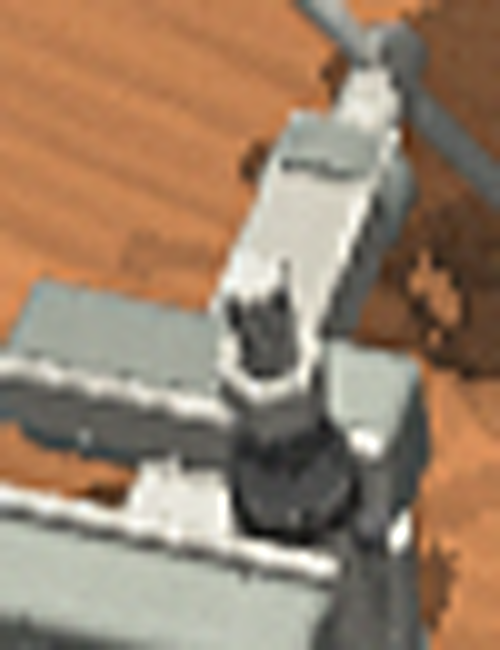

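View pics/hx2.png

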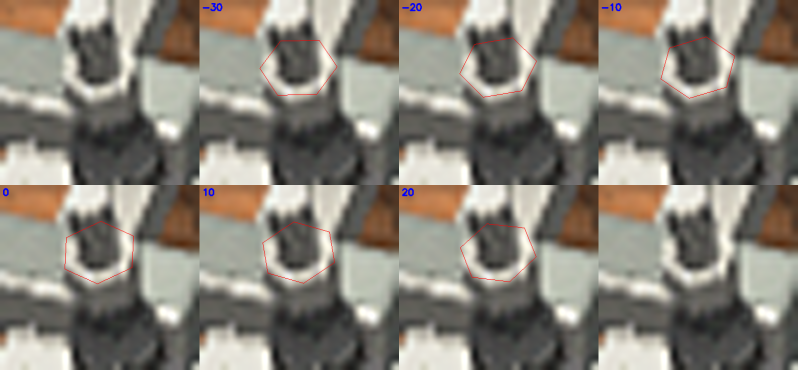

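View pics/t32.png

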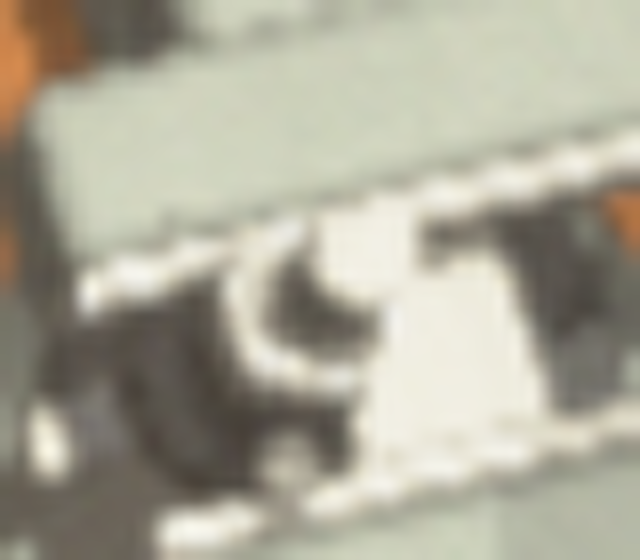

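Run:
```python
from h import *
o=atz("top",*cp(370,250,345,180,16),.239);print("head top",o)
rows([.591,-.190,.28],RD(-128),7,4.2)
```

```text
head top [ 0.59221655 -0.19272156  0.239     ]
0.35 -2.14 -0.10 -6.1 0.0 0.0 4.2;0.35 -2.12 -0.32 -6.1 0.0 0.0 4.2;0.35 -2.08 -0.54 -6.1 0.0 0.0 4.2;0.35 -2.01 -0.76 -6.1 0.0 0.0 4.2;0.35 -1.92 -0.97 -6.1 0.0 0.0 4.2;0.35 -1.80 -1.17 -6.1 0.0 0.0 4.2;0.35 -1.67 -1.35 -6.1 0.0 0.0 4.2
```

Call:
step_arm(commands="0 -2.1 -0.1 -6.1 0 0 4.2;0 -2.1 -0.3 -6.1 0 0 4.2;0 -2.1 -0.5 -6.1 0 0 4.2;0 -2 -0.75 -6.1 0 0 4.2;0 -1.9 -1 -6.1 0 0 4.2;0.3 -1.8 -1.2 -6.1 0 0 4.2;0.3 -1.7 -1.35 -6.1 0 0 4.2;0 0 0 0 0 0 4.2;0 0 0 0 0 0 4.2")

```text
t: 42.95
ee_pos: [0.608, -0.1829, 0.2914]
tcp_rot: [0.216, -0.673, 0.213, 0.674]
ft_force: [-0.5, 0.3, -0.2]
grip_width: 0.495
```

Run:
```python
from h import *
plan([.591,-.190,.22],RD(-128))
```

```text
shift cm [7.13 1.59 0.97] turn [2.7 0.1 0.2] rows>= 1.8
joints [-0.404, 0.346, 1.299, 0.004, 1.498, 1.784] pos [0.608, -0.1829, 0.2914]
```

Call:
step_arm(commands="0 0.8 0.5 1.4 0 0.1 4.2;0 0.75 0.45 1.3 0 0.1 4.2;0.6 0 0 0 0 0 4.2;0.8 0 0 0 0 0 4.2;0.8 0 0 0 0 0 4.2;0.8 0 0 0 0 0 4.2;0.8 0 0 0 0 0 4.2;0.8 0 0 0 0 0 4.2;0 0 0 0 0 0 4.2")

```text
t: 43.7
ee_pos: [0.5863, -0.1903, 0.2394]
tcp_rot: [0.235, -0.665, 0.234, 0.669]
ft_force: [-0.8, 0.4, 0.1]
grip_width: 0.493
```

Run:
```python
from h import *
plan([.591,-.190,.147],RD(-128));print(r.get_state()['ft_force'])
```

```text
shift cm [ 9.24 -0.33 -0.4 ] turn [-0.7  0.3 -0.1] rows>= 2.3
joints [-0.426, 0.353, 1.414, -0.0, 1.379, 1.821] pos [0.5863, -0.1903, 0.2394]
[-0.81608204  0.44290976  0.12067628]
```

Call:
step_arm(commands="0.2 -0.15 -0.2 -0.3 0.1 0 4.2;0.7 -0.15 -0.15 -0.3 0.1 0 4.2;0.7 0 0 0 0 0 4.2;0.7 0 0 0 0 0 4.2;0.7 0 0 0 0 0 4.2;0.7 0 0 0 0 0 4.2;0.7 0 0 0 0 0 4.2;0.7 0 0 0 0 0 4.2;0.7 0 0 0 0 0 4.2;0.7 0 0 0 0 0 4.2;0 0 0 0 0 0 4.2")

```text
t: 44.62
ee_pos: [0.5915, -0.1898, 0.1666]
tcp_rot: [0.23, -0.668, 0.231, 0.669]
ft_force: [-0.3, 0.6, -0.3]
grip_width: 0.495
```

Run:
```python
from h import *
plan([.591,-.190,.147],RD(-128));print(r.get_state()['ft_force'])
```

```text
shift cm [1.96 0.04 0.03] turn [-0.   0.1 -0.1] rows>= 0.5
joints [-0.421, 0.419, 1.498, -0.001, 1.227, 1.814] pos [0.5915, -0.1898, 0.1666]
[-0.27382442  0.64287825 -0.25366214]
```

Next I'll lower onto the nut and close at the presumed flat angle, then twist in single rows and read the torque each time.

Call:
step_arm(commands="0.5 0 0 0 0 0 4.2;0.5 0 0 0 0 0 4.2;0.5 0 0 0 0 0 4.2;0.4 0 0 0 0 0 4.2;0 0 0 0 0 0 2;0 0 0 0 0 0 2;0 0 0 0 0 0 2;0 0 0 0 0 0 2;0 0 0 0 0 0 2", force=120)

```text
t: 45.37
ee_pos: [0.5908, -0.1915, 0.1465]
tcp_rot: [0.229, -0.668, 0.232, 0.669]
ft_force: [-0.1, 0.1, -0.9]
grip_width: 0.277
```

```bash
python3 st.py
```

```text
yaw -128.0 down [-0.003 -0.003 -1.   ] P [ 0.5908 -0.1915  0.1465] f [-0.1  0.1 -0.9] tq [-0.07  0.1   0.03] g 0.277 q [-0.42  0.44  1.52 -0.    1.19  1.81] t 45.3667
corr [-0.1  -0.16  0.15] [-0.   0.1 -0.2]
```

Call:
step_arm(commands="0 0 0 3 0 0 2")

```text
t: 45.45
ee_pos: [0.5907, -0.1915, 0.1465]
tcp_rot: [0.246, -0.662, 0.249, 0.663]
ft_force: [-1.0, 0.6, 0.5]
grip_width: 0.277
```

```bash
python3 st.py|head -1
```

```text
yaw -131.0 down [-0.004 -0.003 -1.   ] P [ 0.5907 -0.1915  0.1465] f [-1.   0.6  0.5] tq [-0.    0.16  0.5 ] g 0.277 q [-0.42  0.44  1.52 -0.    1.19  1.87] t 45.45
```

Call:
step_arm(commands="0 0 0 3 0 0 2")

```text
t: 45.53
ee_pos: [0.5912, -0.192, 0.1466]
tcp_rot: [0.263, -0.655, 0.267, 0.656]
ft_force: [1.1, -2.3, -6.1]
grip_width: 0.279
```

```bash
python3 st.py|head -1
```

```text
yaw -134.0 down [-0.003 -0.004 -1.   ] P [ 0.5912 -0.192   0.1466] f [ 1.1 -2.3 -6.1] tq [-0.17  0.02  0.01] g 0.279 q [-0.42  0.44  1.52 -0.01  1.18  1.92] t 45.5333
```

Call:
step_arm(commands="0 0 0 3 0 0 2")

```text
t: 45.62
ee_pos: [0.5908, -0.1917, 0.1465]
tcp_rot: [0.28, -0.648, 0.284, 0.649]
ft_force: [-4.0, 5.7, 9.8]
grip_width: 0.274
```

```bash
python3 st.py|head -1
```

```text
yaw -137.0 down [-0.004 -0.004 -1.   ] P [ 0.5908 -0.1917  0.1465] f [-4.   5.7  9.8] tq [ 0.74  0.42 -0.23] g 0.274 q [-0.42  0.44  1.52 -0.01  1.19  1.97] t 45.6167
```

The regrasp at -128° was torque-free, which means it was aligned with the flats. The next 3° gave 0.5 N m, then the pads slipped in jerks. So the nut is at its stop after about 120° (2.1 rad). I'll release and retreat.

Call:
step_arm(commands="0 0 0 0 0 0 4.2;0 0 0 0 0 0 4.2;0 0 0 0 0 0 4.2;0 0 0 0 0 0 4.2;-0.6 0 0 0 0 0 4.2;-0.8 0 0 0 0 0 4.2;-1 0 0 0 0 0 4.2;-1 0 0 0 0 0 4.2;-1 0 0 0 0 0 4.2;-1 0 0 0 0 0 4.2;-1.5 0 0 0 0 0 4.2;-1.5 0 0 0 0 0 4.2;-1.5 0 0 0 0 0 4.2;-1.5 0 0 0 0 0 4.2;-1.5 0 0 0 0 0 4.2;-1.5 0 0 0 0 0 4.2;0 0 0 0 0 0 4.2")

```text
t: 47.03
ee_pos: [0.5931, -0.1916, 0.3106]
tcp_rot: [-0.279, 0.652, -0.283, -0.646]
ft_force: [1.0, 0.5, 1.0]
grip_width: 0.494
```

Run:
```python
from h import *
P,R,s=pose();plan([.40,-.25,.33],RD(-137))
```

```text
shift cm [-2.02 18.08  8.93] turn [ 0.2 -0.6 -0. ] rows>= 4.9
joints [-0.42, 0.313, 1.303, -0.005, 1.517, 1.968] pos [0.5931, -0.1916, 0.3106]
```

Call:
step_arm(commands="-0.5 3 1.5 0 0 0 4.2;-0.5 3 1.5 0 0 0 4.2;-0.5 3 1.5 0 0 0 4.2;-0.5 3 1.5 0 0 0 4.2;0 3 1.5 0 0 0 4.2;0 3 1.5 0 0 0 4.2;0 0 0 0 0 0 4.2")

```text
t: 47.62
ee_pos: [0.3945, -0.2496, 0.3302]
tcp_rot: [-0.277, 0.654, -0.281, -0.645]
ft_force: [-0.7, 0.5, -0.5]
grip_width: 0.492
```

```bash
python3 st.py
python3 - <<'E'
from hx import *
p,ds=r.get_image('scene');crop(p,185,245,130,205,9,'pics/s33.png');cv2.imwrite("pics/sfull.png",p[:,:,::-1])
p,dt=r.get_image('top');crop(p,345,385,180,215,16,'pics/t33.png')
np.set_printoptions(precision=4,suppress=True)
for n,d in(("scene",ds),("top",dt)):
    X=cloud(n,d);m=(abs(X[...,0]-.592)<.014)&(abs(X[...,1]+.19)<.014)&(X[...,2]>.21)&(X[...,2]<.26);S=X[m]
    print(n,m.sum(),S[:,2].max(),S.mean(0))
    t=S[S[:,2]>.233];print(t.mean(0),len(t))
hexes('pics/hx3.png',(.592,-.1905),(-30,-20,-10,0,10,20))
E
```

```text
yaw -136.5 down [ 0.01 -0.01 -1.  ] P [ 0.3945 -0.2496  0.3302] f [-0.7  0.5 -0.5] tq [ 0.01 -0.01  0.05] g 0.492 q [-0.71  0.05  1.59 -0.    1.49  1.67] t 47.6167
corr [ 18.39 -18.38  -8.86] [ 0.  -0.8 -0. ]
scene 58 0.2442785724921779 [ 0.5938 -0.1894  0.2306]
[ 0.5922 -0.1904  0.238 ] 29
top 58 0.2448753583549422 [ 0.5907 -0.1897  0.2356]
[ 0.5918 -0.1909  0.2403] 41
```

View pics/s33.png

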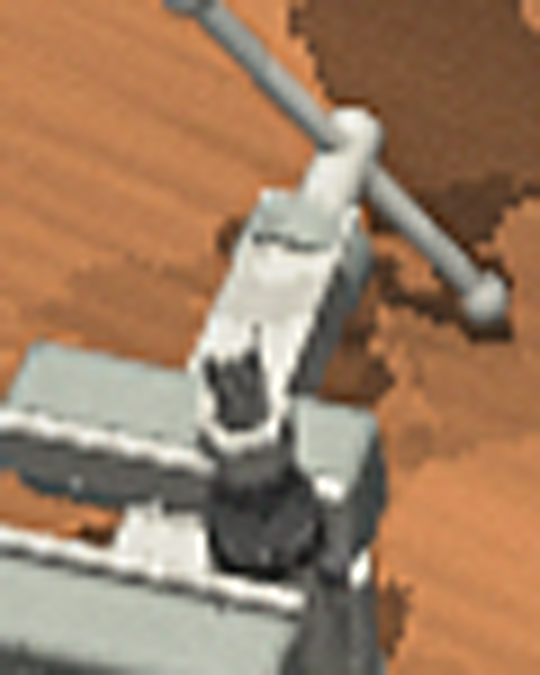

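View pics/t33.png

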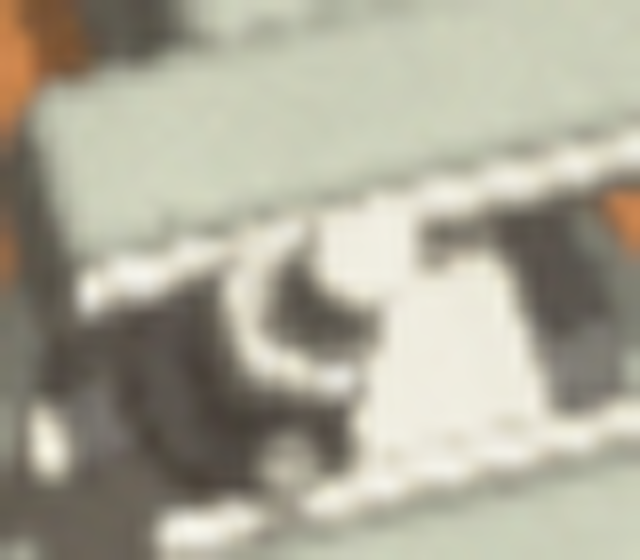

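View pics/sfull.png

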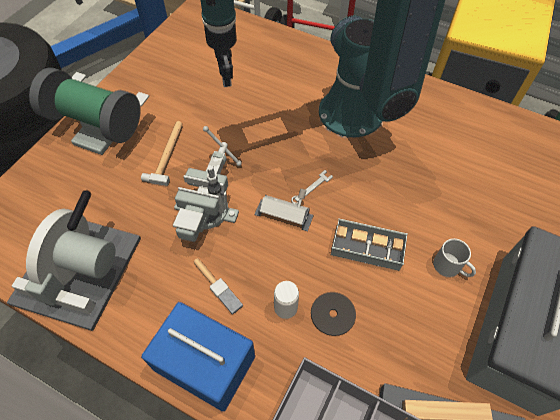

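```bash
python3 -c "
from bench import r
print(r.finish_job(), r.get_state()['t'])"
```

```text
the job is handed in; nothing more can be done
the job is handed in; nothing more can be done
```

The cylindrical burr is in the collet, shank down and bottomed. The nut is turned clockwise to what I take to be its stop, and I have handed the job in. The clock was at about 48 s, and no verdict was given.

**What I did:** I lifted the burr by its shank, set it in the sloping stand, took a new hold on its head and lowered it into the collet. I then turned the nut from above with the gripper and moved the arm clear.

**Last checks:**
- **Seating:** pushing down met 24 N of reaction, with the shank end estimated at z = 0.1635 against the seat at 0.164. At the end both cameras put the burr's top at 0.238–0.240, where 0.239 was expected, and over the collet's axis to about 2 mm.
- **Nut:** it turned freely at 0.2–0.4 N m for about 116°, then the torque rose to 0.7–0.9 N m and the pads slipped in jerks. On a second grip aligned with the flats, 3° more met 0.5 N m at once and then slipped again. The nut's flats looked the same before and after that second twist. The turn comes to about 120° (2.1 rad), but from the flats alone the picture cannot tell one 60° step from another.
- **Rest of the scene:** the last picture shows the other burrs and the loose things where they were.

**What failed or disagreed:**
- **Empty first grasp:** the real fingertips sat about 33 mm behind the reported tool point. I measured that with both cameras and allowed for it from then on.
- **Jaw forces:** I could not measure the force of each collet jaw. That all four grip is inferred from the nut being at its stop.

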